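Spot-check bearing rings with the hardness pens and close the kit drawer

TASK

Spot-check the bearing rings: pull each hardness pen that is in the upright holder out of its well and, holding it upright, touch its tip gently on the dot of its own colour for about a second, going from the hardest pen to the softest (red, yellow, blue, green; skip those that are missing). Lay every pen down in the open kit drawer without dropping or throwing it, and when all are in, push the drawer fully home. Leave the other things on the bench where they are.

Things in the scene. Friction and masses are not known exactly. Their poses are not given: they have to be found in the camera images.
- holder: fixed aluminium block 46 (x) x 178 (y) x 84 mm high with four square vertical wells 22 mm wide, open at the top, 76 mm deep, in a row along its y axis at y = -69, -23, 23 and 69 mm, x = 0; origin at the centre of its underside, z up. Each pen stands tip down in one of the wells, any pen in any well; some wells may be empty
- pen_red: red hardness pen, 150 mm long, 80 g: origin at the end of its tip, z axis along the pen from the tip to the top. Steel tip 8 mm across over the first 30 mm, round red body 18 mm across from 30 to 138 mm, black button 12 mm across from 138 to 150 mm. In its well: upright or leaning a few degrees, tip 8 mm above the bench, 74 mm out of the holder; None = missing
- ring_red: loose steel bearing ring lying flat on the bench, 82 mm outside, 40 mm inside, 26 mm high, 0.6 kg, with a round red dot on its top face; origin at the centre of its underside, z up
- ring_red_dot (a point): centre of the red dot (16 mm across) on the ring's top face, 30.5 mm from the ring's axis along its x, 26 mm above the bench
- pen_yellow: yellow hardness pen, 150 mm long, 80 g: origin at the end of its tip, z axis along the pen from the tip to the top. Steel tip 8 mm across over the first 30 mm, round yellow body 18 mm across from 30 to 138 mm, black button 12 mm across from 138 to 150 mm. In its well: upright or leaning a few degrees, tip 8 mm above the bench, 74 mm out of the holder; None = missing
- ring_yellow: loose steel bearing ring lying flat on the bench, 82 mm outside, 40 mm inside, 26 mm high, 0.6 kg, with a round yellow dot on its top face; origin at the centre of its underside, z up
- ring_yellow_dot (a point): centre of the yellow dot (16 mm across) on the ring's top face, 30.5 mm from the ring's axis along its x, 26 mm above the bench
- pen_blue: blue hardness pen, 150 mm long, 80 g: origin at the end of its tip, z axis along the pen from the tip to the top. Steel tip 8 mm across over the first 30 mm, round blue body 18 mm across from 30 to 138 mm, black button 12 mm across from 138 to 150 mm. In its well: upright or leaning a few degrees, tip 8 mm above the bench, 74 mm out of the holder; None = missing
- ring_blue: loose steel bearing ring lying flat on the bench, 82 mm outside, 40 mm inside, 26 mm high, 0.6 kg, with a round blue dot on its top face; origin at the centre of its underside, z up
- ring_blue_dot (a point): centre of the blue dot (16 mm across) on the ring's top face, 30.5 mm from the ring's axis along its x, 26 mm above the bench
- pen_green: green hardness pen, 150 mm long, 80 g: origin at the end of its tip, z axis along the pen from the tip to the top. Steel tip 8 mm across over the first 30 mm, round green body 18 mm across from 30 to 138 mm, black button 12 mm across from 138 to 150 mm. In its well: upright or leaning a few degrees, tip 8 mm above the bench, 74 mm out of the holder; None = missing
- ring_green: loose steel bearing ring lying flat on the bench, 82 mm outside, 40 mm inside, 26 mm high, 0.6 kg, with a round green dot on its top face; origin at the centre of its underside, z up
- ring_green_dot (a point): centre of the green dot (16 mm across) on the ring's top face, 30.5 mm from the ring's axis along its x, 26 mm above the bench
- kit_drawer0 (a joint): how far the drawer is open, m (it slides out of a fixed cream cabinet 290 deep x 260 wide x 110 mm high): 0 = fully home against its stop, 0.205 = fully open. It starts open 0.185 to 0.205, slides with about 1 N of friction plus light damping, stays where it is left, and has no latch
- kit_drawer0_handle (a point): centre of the drawer's bar handle: level bar along y, 120 mm long, 35 mm out from the drawer's face, about 73 mm above the bench. The grey face behind it is 254 mm wide and runs from about 15 to 97 mm above the bench
- drawer_floor (a point): point on the drawer's inner floor at the foot of its front wall, halfway across, 22 mm above the bench; moves with the drawer; axes as the cabinet's (x into the cabinet, z up). The inside runs from x = 0 to 245 mm and y = -109 to 109 mm and its walls stand 66 mm above the floor; the cabinet's roof, 98 mm above the bench, covers x > opening - 6 mm
- oil_jar: bystander, not to be disturbed: amber glass jar, 56 mm across, 75 mm tall, with a black lid, beyond the rings, at the robot's right; origin at the centre of its underside
- ref_block: bystander, not to be disturbed: plain brass disc, 64 mm across, 14 mm high; origin at the centre of its underside
- mug: bystander, not to be disturbed: blue mug; origin at the centre of its underside
- loupe: bystander, not to be disturbed: black eye loupe, 42 mm across, 42 mm tall, beyond the rings, at the robot's right; origin at the centre of its underside
- tray_ring: bystander, not to be disturbed: dark steel ring 100 mm across, 30 mm high, without a dot, at the back; origin at the centre of its underside
Not all that is in view belongs to the job. Leave any white look-alike of the pen_blue alone.

How it is judged (in metres and radians):
On the way, in this order (a step that is already met when the one before it is completed fails the run):
1. the red pen, held upright, touches the red dot with its tip (distance between pen_red and ring_red_dot below 0.01 m and contact force between pen_red and ring_red above 0.3 N and contact force between pen_red and the fingers above 0.5 N and angle between pen_red's own z axis and vertical below 0.35 rad), for 0.3 s.
2. the yellow pen, held upright, touches the yellow dot with its tip (distance between pen_yellow and ring_yellow_dot below 0.01 m and contact force between pen_yellow and ring_yellow above 0.3 N and contact force between pen_yellow and the fingers above 0.5 N and angle between pen_yellow's own z axis and vertical below 0.35 rad), for 0.3 s.
3. the blue pen, held upright, touches the blue dot with its tip (distance between pen_blue and ring_blue_dot below 0.01 m and contact force between pen_blue and ring_blue above 0.3 N and contact force between pen_blue and the fingers above 0.5 N and angle between pen_blue's own z axis and vertical below 0.35 rad), for 0.3 s.
4. the green pen, held upright, touches the green dot with its tip (distance between pen_green and ring_green_dot below 0.01 m and contact force between pen_green and ring_green above 0.3 N and contact force between pen_green and the fingers above 0.5 N and angle between pen_green's own z axis and vertical below 0.35 rad), for 0.3 s.
At the end, for the whole second after the job is handed in: Every pen that was in the holder lies at rest inside the kit drawer (within the drawer's walls, below their rim and within 30 degrees of level), and the drawer is home to within 5 mm (value of joint kit_drawer0 below 0.005 m and x of pen_red in the frame of drawer_floor between 0 and 0.245 m and y of pen_red in the frame of drawer_floor between -0.109 and 0.109 m and z of pen_red in the frame of drawer_floor between -0.004 and 0.066 m and angle between each of pen_red, pen_yellow, pen_blue, pen_green's own z axis and vertical above 1.05 rad and linear speed of each of pen_red, pen_yellow, pen_blue, pen_green below 0.03 m/s and x of pen_yellow in the frame of drawer_floor between 0 and 0.245 m and y of pen_yellow in the frame of drawer_floor between -0.109 and 0.109 m and z of pen_yellow in the frame of drawer_floor between -0.004 and 0.066 m and x of pen_blue in the frame of drawer_floor between 0 and 0.245 m and y of pen_blue in the frame of drawer_floor between -0.109 and 0.109 m and z of pen_blue in the frame of drawer_floor between -0.004 and 0.066 m and x of pen_green in the frame of drawer_floor between 0 and 0.245 m and y of pen_green in the frame of drawer_floor between -0.109 and 0.109 m and z of pen_green in the frame of drawer_floor between -0.004 and 0.066 m); the robot touches nothing.
It fails at once if another thing on the bench is pushed more than 30 mm or tipped over (distance of any of oil_jar, ref_block, mug, loupe, tray_ring from where it was at the start of the episode above 0.03 m or angle between any of oil_jar, ref_block, mug, loupe, tray_ring's own z axis and vertical above 0.6 rad).
It fails at once if a pen is pressed on a ring with more than 40 N (contact force between pen_red and ring_red above 40 N or contact force between pen_yellow and ring_yellow above 40 N or contact force between pen_blue and ring_blue above 40 N or contact force between pen_green and ring_green above 40 N).
It fails at once if a pen is dropped or thrown: out of the fingers and faster than 1.5 m/s ((linear speed of pen_red above 1.5 m/s and contact force between pen_red and the fingers below 0.05 N) or (linear speed of pen_yellow above 1.5 m/s and contact force between pen_yellow and the fingers below 0.05 N) or (linear speed of pen_blue above 1.5 m/s and contact force between pen_blue and the fingers below 0.05 N) or (linear speed of pen_green above 1.5 m/s and contact force between pen_green and the fingers below 0.05 N)).
Of pen_red, pen_yellow, pen_blue, pen_green only 3 to 4 are there at a start; the rules pass over those that are not, and their reading is None.
At some moment in a run one of ring_red, ring_yellow, ring_blue, ring_green may be knocked a few centimetres aside while the robot is not near it.
It also fails if it takes over 208 s, if anything falls off the work surface, if the arm or the gripper's body presses on something with over 40 N, if the wrist force passes 120 N, or if a joint passes its speed limit or range.

ROBOT

A 6-joint arm with a two-finger parallel gripper is mounted at the origin on the work surface. World frame = base frame: x ahead of the robot, y to its left, z up, the work surface at z = 0. Lengths are in m, angles in degrees, forces in N, time in s.
With the tool pointing down it reaches from about 0.35 to 0.875 m from the base axis. Payload 4.2 kg.
Tool frame: the origin (TCP) lies at the very end of the fingers, on their centre line; the grasp point (between the pads) lies behind it (r.grip_point_offset is the z of the grasp point in the tool frame, in m); z points along the fingers, y is the direction in which the jaws open and shut (so a half turn about z gives the same grasp; the last joint's range is limited). The gripper opens to 87 mm and grips with 3 to 60 N. Pads are 19 mm wide; open, the fingers measure 117 mm over their backs; the gripper's body (75 mm by 190 mm) begins 51 mm behind the grasp point.
Start: joints at [-49.985, 22.042, 0.453, 0, -68.411, -14.817], TCP at [0.266, -0.565, 0.186] pointing down, gripper open.
Joint ranges: [-179.83, 179.83], [-69.29, 118.12], [-61.27, 80.66], [-181.25, 117.63], [-171.15, -9.14], [-177.46, 177.46]. Speed limits (degrees/s): [159.86, 159.86, 180, 180, 180, 180].

INTERFACE

Orientations are given as a 3x3 rotation matrix whose columns are the frame's x, y, z axes.
In Python, from station import r, capture, workorder gives the robot as it stands. The module is installed in compiled form; this text tells all that it offers.
- The arm moves only by the shell command python3 -m crank 'ROWS'. ROWS is JSON, a list of rows, each an object with "delta_rot": the turn, a rotation vector about the tool's x, y, z in rad, a list of three; "linear": the shift along the tool's x, y, z in m, a list of three; "gripper": the opening in per cent of the stroke, from 0 (shut) to 100 (fully open). A call has 1 to 10 rows; each row shifts and turns the commanded pose from where the row before left it, along the tool's axes as they then stand; what a row does not reach is not made up. A row lasts 1/8 s, in which the tool goes at most 62.5 mm and 10.7 degrees, less where a joint would pass 70% of its speed; a pose out of reach is approached as far as the arm can. A call is refused whole if a number of a shift passes 0.0625 or a number of a turn 0.188, either way. A call with a gripper value outside its range is refused whole. The fingers move at their own pace and stop on an object; the grip force is fixed at half the most. Time passes only in rows, so rows that do not move let the fingers close. It gives the time, the measured TCP pose, the force and the opening at its end, in the units of the state.
- r.sense(): the state, without advancing time (a new reading comes with each control period).
- capture(name): name is "side" or "top" or "wrist"; returns a dict with "img" (480x640x3 uint8, blue, green, red), "fx", "fy", "cx", "cy" (pixels), "dist_coeffs" ([k1, k2, p1, p2, k3] as OpenCV has them; the pictures are not rectified), "world_from_camera" (4x4, takes a point from camera to world coordinates). Camera axes: x right, y down, z forward; pixel columns grow to the right and rows downward; lengths in m; the calibration is good to about 2 mm. A picture is of the moment at which its call begins. There is no depth.
- workorder.finish_job(): hands the job in, once; it reports no verdict.
The state is a dict: "time_s": time; "joints": joint angles; "joint_velocities": joint speeds; "effort": joint torques, N m; "tcp_pos": TCP position; "ee_rot": TCP orientation; "wrist_force": force on the tool from outside, world axes, zero at the start; "moment": the same for the moment, N m; "gripper_width": opening from 0.0 (shut) to 1.0 (fully open).
Only numpy, scipy, OpenCV 4.12 (cv2) and the standard library are available. Lean on these libraries where they do the work, as an engineer would, in place of code of your own. Each camera call takes 0.05 s, during which the arm holds its last target.

## Working session

There is one attempt and no reset: what is moved stays moved. The work goes in short steps, Python scripts to look and compute and a shell command to move; the robot and the scene stay as the last step left them, time stands still between calls to the robot, and variables do not carry over. Pictures are saved under pics/ and viewed, and the job is handed in when it is done.

```bash
mkdir -p pics; cat > h.py <<'E'
import numpy as np, cv2
from station import r, capture, workorder
def snap(n,f):
    c=capture(n); cv2.imwrite('pics/'+f+'.png',c['img']); np.savez('pics/'+f+'.npz',**{k:np.array(v) for k,v in c.items()}); return c
def load(f): return dict(np.load('pics/'+f+'.npz'))
def ray(c,u,v):
    K=np.array([[c['fx'],0,c['cx']],[0,c['fy'],c['cy']],[0,0,1.]],float)
    p=cv2.undistortPoints(np.array([[[u,v]]],float),K,np.array(c['dist_coeffs'],float))[0,0]
    T=np.array(c['world_from_camera']); d=T[:3,:3]@np.array([p[0],p[1],1.]); return T[:3,3],d/np.linalg.norm(d)
def atz(c,u,v,z):
    o,d=ray(c,u,v); return o+d*(z-o[2])/d[2]
def proj(c,P):
    K=np.array([[c['fx'],0,c['cx']],[0,c['fy'],c['cy']],[0,0,1.]],float)
    T=np.linalg.inv(np.array(c['world_from_camera'])); 
    return cv2.projectPoints(np.array(P,float).reshape(-1,1,3),cv2.Rodrigues(T[:3,:3])[0],T[:3,3],K,np.array(c['dist_coeffs'],float))[0].reshape(-1,2)
def tri(L):
    A=np.zeros((3,3));b=np.zeros(3)
    for c,u,v in L:
        o,d=ray(c,u,v);M=np.eye(3)-np.outer(d,d);A+=M;b+=M@o
    return np.linalg.solve(A,b)
E
python3 - <<'E'
from h import *
np.set_printoptions(precision=4,suppress=True)
s=r.sense()
print(s, r.grip_point_offset)
for n in ['side','top','wrist']:
    c=snap(n,n+'0'); print(n,np.array(c['world_from_camera']),c['fx'],c['dist_coeffs'])
E
```

```text
{'time_s': 0.0, 'joints': array([-49.9858,  22.0906,   0.3805,  -0.0293, -68.4108, -14.8173]), 'joint_velocities': array([ 0.0182,  0.0293,  0.0507,  0.0053, -0.0444, -0.0424]), 'effort': array([ -0.0012, -39.067 ,  18.7403,   4.2201,   0.0109,  -0.0002]), 'tcp_pos': array([ 0.2658, -0.5649,  0.1853]), 'ee_rot': array([[-0.9049, -0.4256, -0.001 ],
       [-0.4256,  0.9049,  0.0019],
       [ 0.0001,  0.0022, -1.    ]]), 'wrist_force': array([-0.1435, -0.1122,  0.7354]), 'moment': array([ 0.028 ,  0.0096, -0.0351]), 'gripper_width': 0.9962628826335157} -0.0187
side [[-0.7884 -0.4276  0.4423  0.1657]
 [-0.6152  0.5492 -0.5656  0.5058]
 [-0.0011 -0.718  -0.6961  0.782 ]
 [ 0.      0.      0.      1.    ]] 478.6659881036328 [0.0424 0.     0.     0.     0.    ]
top [[ 0.0049 -0.9941  0.1081  0.4607]
 [-0.9999 -0.0034  0.0134 -0.0725]
 [-0.013  -0.1082 -0.994   1.2375]
 [ 0.      0.      0.      1.    ]] 596.7098422375699 [-0.0968  0.      0.      0.      0.    ]
wrist [[-0.4251  0.8673  0.2589  0.1947]
 [ 0.9051  0.4066  0.1241 -0.599 ]
 [ 0.0023  0.2871 -0.9579  0.3852]
 [ 0.      0.      0.      1.    ]] 386.2502168872121 [-0.0526  0.      0.      0.      0.    ]
```

View pics/top0.png

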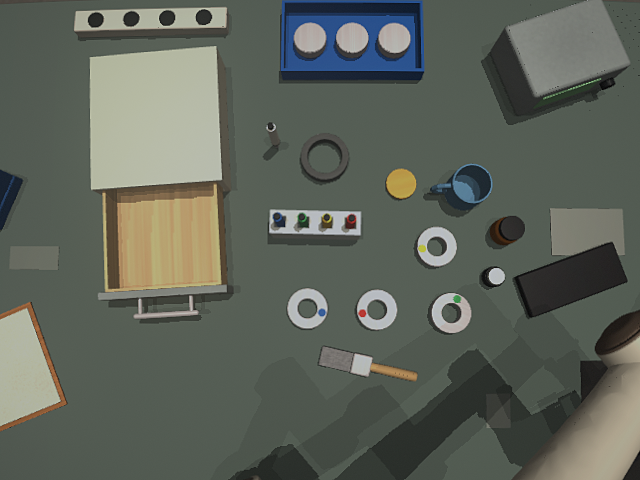

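View pics/side0.png

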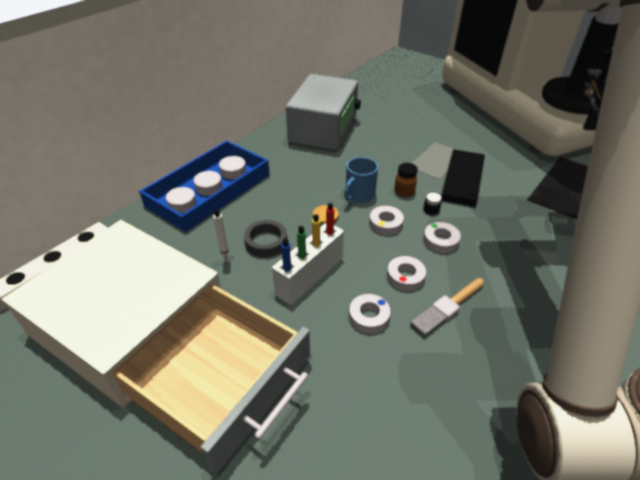

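View pics/wrist0.png

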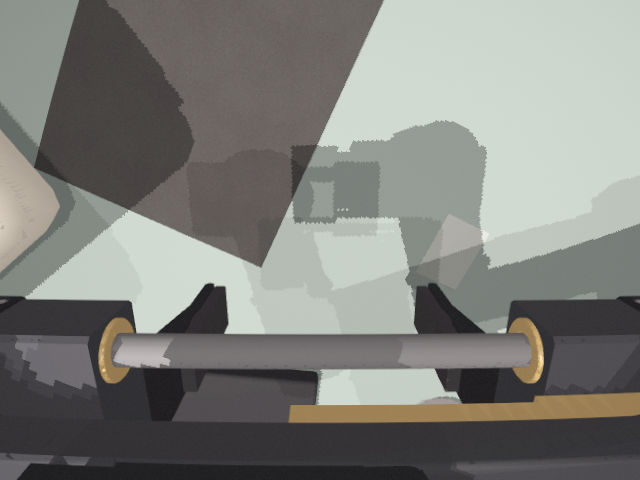

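Top view: all four pens are present, with tops at about (279,218) blue, (303,217) green, (326,218) yellow and (351,220) red. Four dotted rings sit at about (307,309) blue, (377,310) red, (451,313) green and (437,247) yellow. The drawer opens towards the robot at about (165,240), and the white look-alike pen stands at (271,132).

```bash
python3 - <<'E'
from h import *
np.set_printoptions(precision=4,suppress=True)
c=load('top0'); im=c['img']
cv2.imwrite('pics/crop0.png',cv2.resize(im[190:345,255:480],None,fx=3.5,fy=3.5,interpolation=cv2.INTER_CUBIC))
hsv=cv2.cvtColor(im,cv2.COLOR_BGR2HSV)
rng={'red':((0,150,60),(8,255,255)),'yellow':((22,120,60),(34,255,255)),'blue':((100,120,40),(125,255,255)),'green':((50,100,40),(85,255,255))}
for k,(a,b) in rng.items():
    m=cv2.inRange(hsv,a,b); m[:,:255]=0;m[:,480:]=0;m[:190]=0;m[345:]=0
    n,l,st,ce=cv2.connectedComponentsWithStats(m)
    for i in range(1,n):
        if st[i,4]>10: print(k,st[i],ce[i],atz(c,*ce[i],0.026))
# white rings: fit
g=(hsv[:,:,1]<60)&(hsv[:,:,2]>120)
g=(g*255).astype(np.uint8); g[:,:255]=0;g[:,480:]=0;g[:190]=0;g[345:]=0
n,l,st,ce=cv2.connectedComponentsWithStats(g)
for i in range(1,n):
    if st[i,4]>100:
        cs,_=cv2.findContours((l==i).astype(np.uint8),cv2.RETR_EXTERNAL,cv2.CHAIN_APPROX_NONE)
        print('ring',st[i],cv2.fitEllipse(cs[0]),atz(c,*cv2.fitEllipse(cs[0])[0],0.026))
# holder/cabinet
for n,u,v,z in [('holderTL',269,210,.084),('TR',361,211,.084),('BR',361,236,.084),('BL',270,236,.084),('fingL?',98,294,.097),('faceR',228,287,.097),('handL',136,316,.073),('handR',198,313,.073),('cabFL',91,189,.11),('cabFR',222,182,.11),('cabBL',90,58,.11),('cabBR',217,47,.11)]:
    print(n,atz(c,u,v,z))
E
```

```text
red [347 215   9   9  36] [351.0556 220.1667] [ 0.6375 -0.1177  0.026 ]
red [359 310   7   7  37] [362. 313.] [ 0.4484 -0.1398  0.026 ]
yellow [390 190  24   8 149] [401.302  192.9866] [ 0.6945 -0.2214  0.026 ]
yellow [327 214   5   9  22] [329.0909 218.9545] [ 0.6399 -0.0727  0.026 ]
yellow [419 245   7   7  42] [421.8571 248.1905] [ 0.5803 -0.2623  0.026 ]
blue [273 213   9   9  33] [277.6364 217.9091] [0.6418 0.033  0.026 ]
blue [319 309   6   7  36] [321.5    312.1667] [ 0.4498 -0.058   0.026 ]
green [298 214   9   9  33] [302.5152 219.    ] [ 0.6396 -0.0181  0.026 ]
green [301 222   7   5  11] [305. 225.] [ 0.6272 -0.0233  0.026 ]
green [454 295   7   8  39] [456.6923 298.641 ] [ 0.4777 -0.332   0.026 ]
ring [ 269  209   92   27 1525] ((315.0337219238281, 221.80691528320312), (25.45895004272461, 122.5958251953125), 91.27641296386719) [ 0.6339 -0.0439  0.026 ]
ring [417 227  40  39 881] ((436.5644226074219, 245.9894561767578), (38.51805877685547, 38.87355041503906), 139.70040893554688) [ 0.5849 -0.2925  0.026 ]
ring [287 288  41  40 933] ((307.0413513183594, 307.8793640136719), (39.188777923583984, 39.67775344848633), 90.53561401367188) [ 0.4583 -0.0287  0.026 ]
ring [357 289  40  41 910] ((376.5514831542969, 309.2352294921875), (39.1849365234375, 39.46549987792969), 127.68130493164062) [ 0.4561 -0.1692  0.026 ]
ring [432 293  39  40 889] ((451.0682373046875, 312.58746337890625), (38.510704040527344, 39.459205627441406), 164.82937622070312) [ 0.4496 -0.3201  0.026 ]
holderTL [0.6487 0.0452 0.084 ]
TR [ 0.6472 -0.135   0.084 ]
BR [ 0.598  -0.1349  0.084 ]
BL [0.5974 0.0424 0.084 ]
fingL? [0.4815 0.3754 0.097 ]
faceR [0.4972 0.1206 0.097 ]
handL [0.4396 0.3061 0.073 ]
handR [0.4468 0.1827 0.073 ]
cabFL [0.6861 0.3939 0.11  ]
cabFR [0.6992 0.1345 0.11  ]
cabBL [0.9572 0.4133 0.11  ]
cabBR [0.9755 0.1529 0.11  ]
```

View pics/crop0.png

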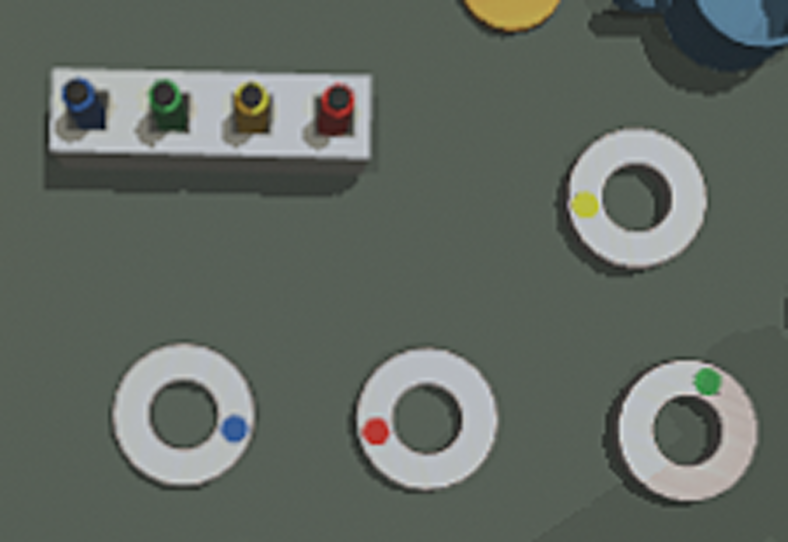

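```bash
python3 - <<'E'
from h import *
np.set_printoptions(precision=4,suppress=True)
c=load('top0')
for n,u,v in [('blue',277,216.9),('green',301.6,216.9),('yellow',326.7,217.4),('red',352.1,218)]: print(n,atz(c,u,v,.158))
im=c['img']
cv2.imwrite('pics/c1.png',cv2.resize(im[200:240,260:370],None,fx=7,fy=7,interpolation=cv2.INTER_CUBIC))
cv2.imwrite('pics/c3.png',cv2.resize(im[170:330,85:240],None,fx=3.6,fy=3.6,interpolation=cv2.INTER_CUBIC))
im=load('side0')['img']
cv2.imwrite('pics/c2.png',cv2.resize(im[190:310,255:360],None,fx=5,fy=5,interpolation=cv2.INTER_CUBIC))
E
```

```text
blue [0.6239 0.0227 0.158 ]
green [ 0.624  -0.0224  0.158 ]
yellow [ 0.6232 -0.0683  0.158 ]
red [ 0.6223 -0.1147  0.158 ]
```

View pics/c1.png

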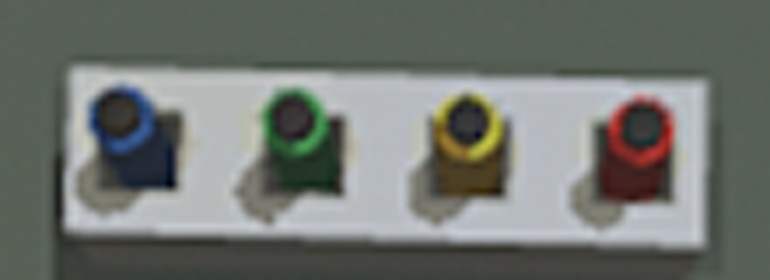

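View pics/c2.png

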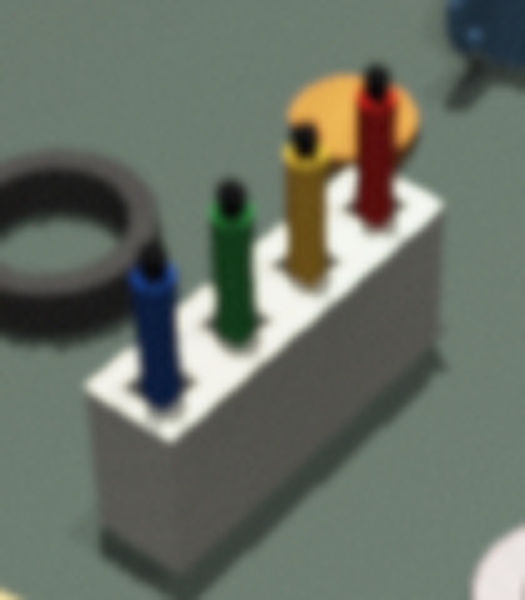

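View pics/c3.png

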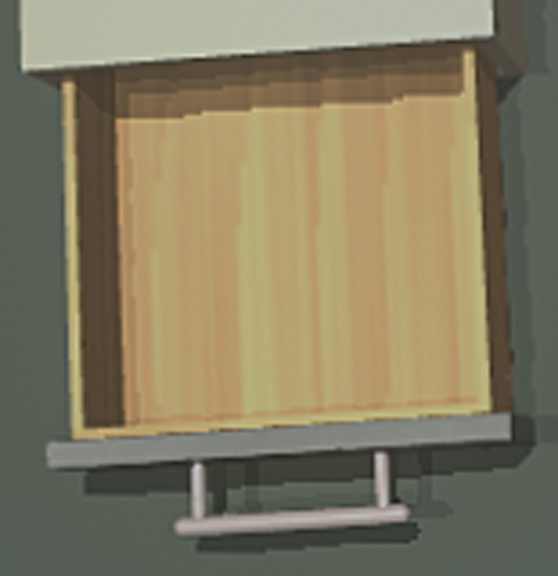

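The pens stand almost upright, with button tops at x≈0.623 and y = 0.023, -0.022, -0.068 and -0.115, which agrees with the wells. In the drawer crop, the floor's front edge runs from about (122,425) to (488,405).

```bash
cat >> h.py <<'E'
from scipy.spatial.transform import Rotation as Ro
def plan(p,yaw,tilt=0,n=None):
    """p target TCP; yaw deg = world heading of tool y (tool down); tilt deg = then rotate about tool y axis so that z leans along +tool x"""
    s=r.sense(); R=s['ee_rot']
    a=np.radians(yaw); y=np.array([np.cos(a),np.sin(a),0]); z=np.array([0,0,-1.]); x=np.cross(y,z)
    Rt=np.stack([x,y,z],1)@Ro.from_euler('y',tilt,degrees=True).as_matrix()
    d=R.T@(np.array(p)-s['tcp_pos']); rv=Ro.from_matrix(R.T@Rt).as_rotvec()
    print('t',s['time_s'],'tcp',s['tcp_pos'],'F',s['wrist_force'],'w',s['gripper_width'],'j',s['joints'])
    print('delta in current tool frame',d.round(4),'|',np.linalg.norm(d).round(3),'rotvec tool',rv.round(4),'deg',np.degrees(np.linalg.norm(rv)).round(1))
    print('delta world',(np.array(p)-s['tcp_pos']).round(4),'; delta in TARGET tool frame',(Rt.T@(np.array(p)-s['tcp_pos'])).round(4))
np.set_printoptions(precision=4,suppress=True)
E
python3 - <<'E'
from h import *
c=load('top0')
f=lambda u,v,z: atz(c,85+(u+.5)/3.6-.5,170+(v+.5)/3.6-.5,z)
for n,u,v,z in [('floorFL',123,425,.022),('floorFR',488,405,.022),('floorBL',117,120,.022),('rimRback',466,52,.088),('rimRfront',489,408,.088),('rimLback',72,82,.088),('rimLfront',82,428,.088),('faceTL in',75,438,.097),('face out L',48,468,.097),('face out R',510,435,.097),('roofL',22,73,.11),('roofR',494,37,.11)]: print(n,f(u,v,z))
plan([.6223,-.1147,.25],180)
E
```

```text
floorFL [0.4963 0.361  0.022 ]
floorFR [0.5094 0.1495 0.022 ]
floorBL [0.6736 0.372  0.022 ]
rimRback [0.6997 0.1542 0.088 ]
rimRfront [0.5052 0.1369 0.088 ]
rimLback [0.6834 0.3745 0.088 ]
rimLfront [0.4925 0.3603 0.088 ]
faceTL in [0.4869 0.3606 0.097 ]
face out L [0.4706 0.375  0.097 ]
face out R [0.4905 0.1237 0.097 ]
roofL [0.6843 0.3943 0.11  ]
roofR [0.7033 0.1349 0.11  ]
t 0.15 tcp [ 0.2659 -0.5651  0.1855] F [ 0.4705  0.0072 -0.0288] w 1.0010730794483795 j [-49.9842  22.0798   0.3985  -0.0197 -68.4103 -14.8172]
delta in current tool frame [-0.5142  0.2559 -0.0641] | 0.578 rotvec tool [ 0.0015  0.0008 -1.1311] deg 64.8
delta world [0.3564 0.4504 0.0645] ; delta in TARGET tool frame [-0.4504 -0.3564 -0.0645]
```

```bash
python3 -m crank '[{"linear":[0,0,-0.06],"delta_rot":[0,0,0],"gripper":60},{"linear":[0,0,0],"delta_rot":[0,0,-0.1616],"gripper":60},{"linear":[0,0,0],"delta_rot":[0,0,-0.1616],"gripper":60},{"linear":[0,0,0],"delta_rot":[0,0,-0.1616],"gripper":60},{"linear":[0,0,0],"delta_rot":[0,0,-0.1616],"gripper":60},{"linear":[0,0,0],"delta_rot":[0,0,-0.1616],"gripper":60},{"linear":[0,0,0],"delta_rot":[0,0,-0.1616],"gripper":60},{"linear":[0,0,0],"delta_rot":[0,0,-0.1616],"gripper":60}]'
python3 -m crank '[{"linear":[-0.04,-0.031,0],"delta_rot":[0,0,0],"gripper":60},{"linear":[-0.04,-0.031,0],"delta_rot":[0,0,0],"gripper":60},{"linear":[-0.04,-0.031,0],"delta_rot":[0,0,0],"gripper":60},{"linear":[-0.04,-0.031,0],"delta_rot":[0,0,0],"gripper":60},{"linear":[-0.04,-0.031,0],"delta_rot":[0,0,0],"gripper":60},{"linear":[-0.04,-0.031,0],"delta_rot":[0,0,0],"gripper":60},{"linear":[-0.04,-0.031,0],"delta_rot":[0,0,0],"gripper":60},{"linear":[-0.04,-0.031,0],"delta_rot":[0,0,0],"gripper":60}]'
python3 -c "
from h import *
plan([.6223,-.1147,.25],180)"
```

```text
time_s: 1.15
tcp_pos: [0.266, -0.5652, 0.2458]
ee_rot: [[0.005, -1.0, -0.0], [-1.0, -0.005, 0.001], [-0.001, 0.0, -1.0]]
wrist_force: [0.5, -0.4, 0.1]
gripper_width: 0.602
time_s: 2.15
tcp_pos: [0.5147, -0.2439, 0.2462]
ee_rot: [[0.0, -1.0, -0.0], [-1.0, -0.0, 0.0], [-0.0, 0.0, -1.0]]
wrist_force: [0.4, -0.5, 0.6]
gripper_width: 0.599
t 2.15 tcp [ 0.5147 -0.2439  0.2462] F [ 0.4002 -0.5443  0.6085] w 0.5992471515326194 j [ -9.0657  14.5611  -1.758   -0.0065 -73.7022   9.0833]
delta in current tool frame [-0.1292 -0.1076 -0.0039] | 0.168 rotvec tool [0.0003 0.0002 0.0003] deg 0.0
delta world [0.1076 0.1292 0.0038] ; delta in TARGET tool frame [-0.1292 -0.1076 -0.0038]
```

```bash
python3 -m crank '[{"linear":[-0.043,-0.0358,0],"delta_rot":[0,0,0],"gripper":60},{"linear":[-0.043,-0.0358,0],"delta_rot":[0,0,0],"gripper":60},{"linear":[-0.043,-0.036,0],"delta_rot":[0,0,0],"gripper":60},{"linear":[0,0,0.03],"delta_rot":[0,0,0],"gripper":60},{"linear":[0,0,0.03],"delta_rot":[0,0,0],"gripper":60},{"linear":[0,0,0],"delta_rot":[0,0,0],"gripper":60}]'
python3 - <<'E'
from h import *
plan([.6223,-.1147,.109],180)
snap('wrist','w1');snap('top','t1');c=snap('side','s1')
E
```

```text
time_s: 2.9
tcp_pos: [0.6197, -0.1161, 0.1832]
ee_rot: [[0.0, -1.0, -0.007], [-1.0, -0.0, 0.0], [-0.0, 0.007, -1.0]]
wrist_force: [-0.6, 0.7, 0.3]
gripper_width: 0.595
t 2.9 tcp [ 0.6197 -0.1161  0.1832] F [-0.6019  0.6528  0.3414] w 0.5950037624855495 j [  4.0462  22.9252   1.3812  -0.0452 -68.8567  -4.0161]
delta in current tool frame [-0.0014 -0.0032  0.0742] | 0.074 rotvec tool [0.007  0.0002 0.0002] deg 0.4
delta world [ 0.0026  0.0014 -0.0742] ; delta in TARGET tool frame [-0.0014 -0.0026  0.0742]
```

View pics/w1.png

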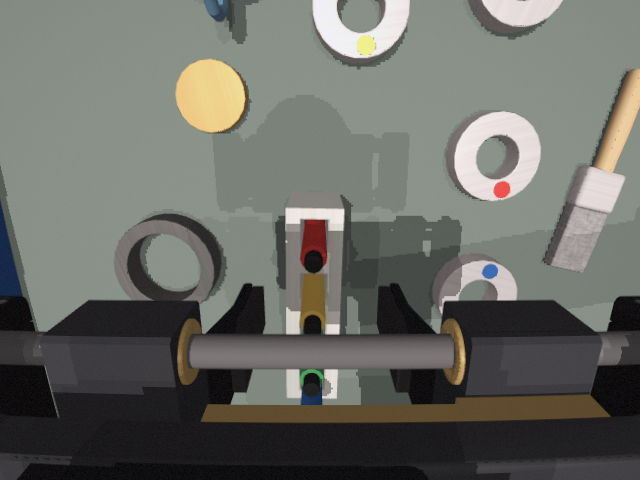

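View pics/t1.png

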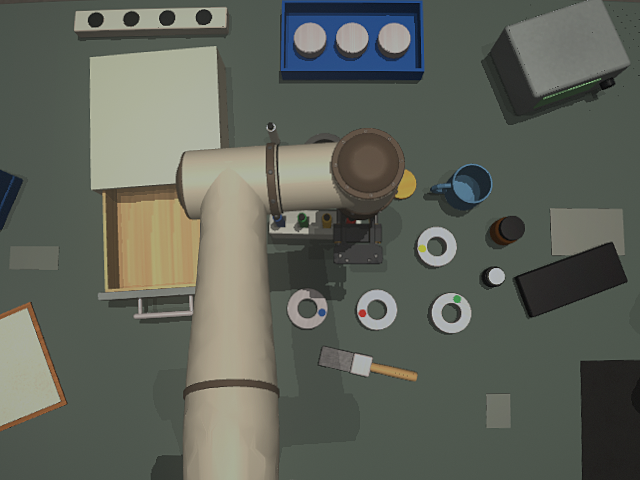

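View pics/s1.png

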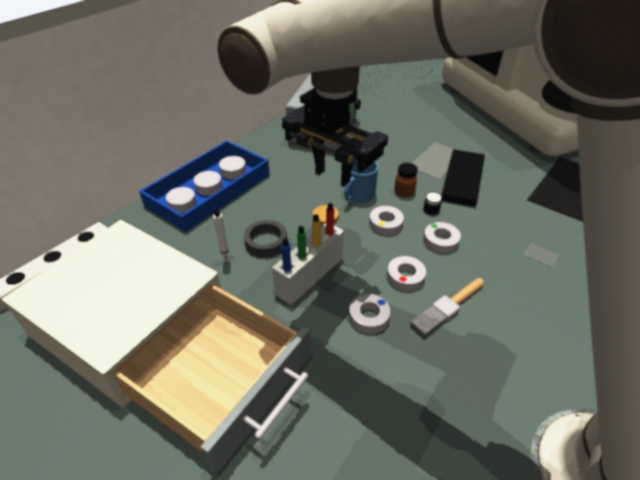

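```bash
python3 - <<'E'
from h import *
c=load('w1'); print('tcp px',proj(c,[.6197,-.1161,.1832]),'pen tops expected',proj(c,[[.6223,-.1147,.158],[.6232,-.0683,.158],[.624,-.0224,.158]]))
print(atz(c,314,261,.158),atz(c,314,323,.158),atz(c,312,384,.158))
print('dots',[atz(c,*q,.026) for q in [(502,190),(366,45),(490,271)]])
plan([.6223,-.1147,.109],180)
E
```

```text
tcp px [[320.9403 275.1045]] pen tops expected [[316.4092 262.1671]
 [315.2923 328.98  ]
 [314.4504 387.777 ]]
[ 0.6238 -0.1155  0.158 ] [ 0.624  -0.0727  0.158 ] [ 0.6257 -0.0255  0.158 ]
dots [array([ 0.4478, -0.1388,  0.026 ]), array([ 0.5802, -0.2625,  0.026 ]), array([ 0.4491, -0.0573,  0.026 ])]
t 3.05 tcp [ 0.6225 -0.1168  0.1879] F [ 0.9442 -0.1622  0.8231] w 0.5996701278476613 j [  4.0112  22.7193   1.7084   0.0483 -68.8529  -4.015 ]
delta in current tool frame [-0.0022  0.0004  0.0789] | 0.079 rotvec tool [-0.0024 -0.0006  0.0002] deg 0.1
delta world [-0.0002  0.0021 -0.0789] ; delta in TARGET tool frame [-0.0021  0.0002  0.0789]
```

The wrist view agrees with the top view to within 2 mm on the pen top and on the dots. Next I'll descend and grip the red pen.

```bash
python3 -m crank '[{"linear":[-0.0018,-0.0005,0.02],"delta_rot":[0,0,0],"gripper":60},{"linear":[0,0,0.03],"delta_rot":[0,0,0],"gripper":60},{"linear":[0,0,0.029],"delta_rot":[0,0,0],"gripper":60},{"linear":[0,0,0],"delta_rot":[0,0,0],"gripper":60},{"linear":[0,0,0],"delta_rot":[0,0,0],"gripper":0},{"linear":[0,0,0],"delta_rot":[0,0,0],"gripper":0},{"linear":[0,0,0],"delta_rot":[0,0,0],"gripper":0},{"linear":[0,0,0],"delta_rot":[0,0,0],"gripper":0},{"linear":[0,0,0],"delta_rot":[0,0,0],"gripper":0}]'
python3 -m crank '[{"linear":[0,0,-0.02],"delta_rot":[0,0,0],"gripper":0},{"linear":[0,0,-0.035],"delta_rot":[0,0,0],"gripper":0},{"linear":[0,0,-0.035],"delta_rot":[0,0,0],"gripper":0},{"linear":[0,0,-0.02],"delta_rot":[0,0,0],"gripper":0},{"linear":[0,0,0],"delta_rot":[0,0,0],"gripper":0}]'
python3 - <<'E'
from h import *
plan([.6223,-.1147,.109],180)
snap('wrist','w2');snap('top','t2');c=snap('side','s2')
E
```

```text
time_s: 4.18
tcp_pos: [0.6223, -0.1147, 0.1077]
ee_rot: [[0.0, -1.0, 0.001], [-1.0, -0.0, -0.0], [0.0, -0.001, -1.0]]
wrist_force: [0.2, -0.4, 1.7]
gripper_width: 0.17
time_s: 4.8
tcp_pos: [0.6229, -0.1146, 0.2189]
ee_rot: [[0.0, -1.0, 0.004], [-1.0, -0.0, 0.0], [-0.0, -0.004, -1.0]]
wrist_force: [0.3, -0.4, -1.5]
gripper_width: 0.172
t 4.8 tcp [ 0.6229 -0.1146  0.2189] F [ 0.2975 -0.4498 -1.4783] w 0.17239333567575163 j [  4.194   21.6631   4.5582   0.0048 -72.6936  -4.1822]
delta in current tool frame [0.0001 0.001  0.1099] | 0.11 rotvec tool [-0.0035  0.0002  0.0002] deg 0.2
delta world [-0.0006 -0.0001 -0.1099] ; delta in TARGET tool frame [0.0001 0.0006 0.1099]
```

View pics/w2.png

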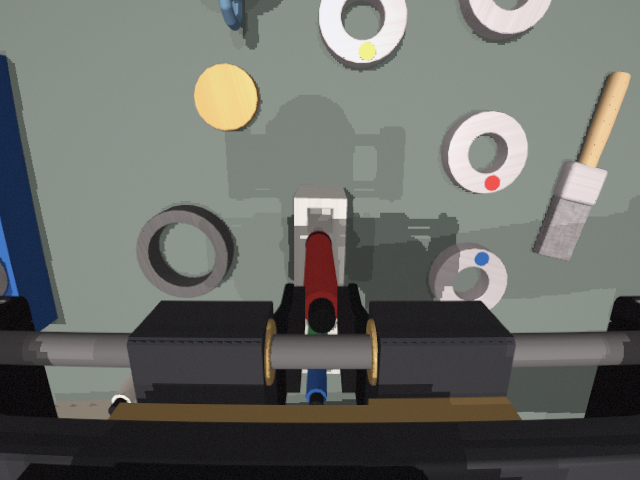

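View pics/s2.png

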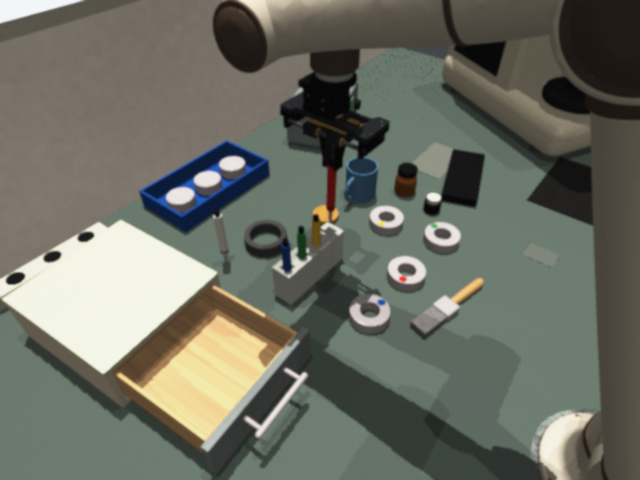

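The red pen is gripped (opening 0.172, about 15–18 mm) and out of its well. Next I'll check where its tip is.

```bash
python3 - <<'E'
from h import *
c=load('s2'); T=[.6229,-.1146,.119]
print('exp tip/bodyend',proj(c,[T,[.6229,-.1146,.149],[.6229,-.1146,.22]]))
im=c['img'];u,v=proj(c,[T])[0].astype(int)
cv2.imwrite('pics/c4.png',cv2.resize(im[v-60:v+40,u-50:u+50],None,fx=6,fy=6,interpolation=cv2.INTER_CUBIC)); print(u,v)
c=load('w2'); print('wrist exp tip',proj(c,[T,[.6229,-.1146,.149],[.6229,-.1146,.257],[.6229,-.1146,.269]]))
im=c['img']
cv2.imwrite('pics/c5.png',cv2.resize(im[180:340,270:370],None,fx=5,fy=5)[:600+200])
E
```

```text
exp tip/bodyend [[329.7383 218.4792]
 [329.9419 207.4985]
 [330.4622 179.5487]]
329 218
wrist exp tip [[321.3745 229.0823]
 [321.3119 239.6112]
 [320.9184 305.6289]
 [320.8445 317.9905]]
```

View pics/c4.png

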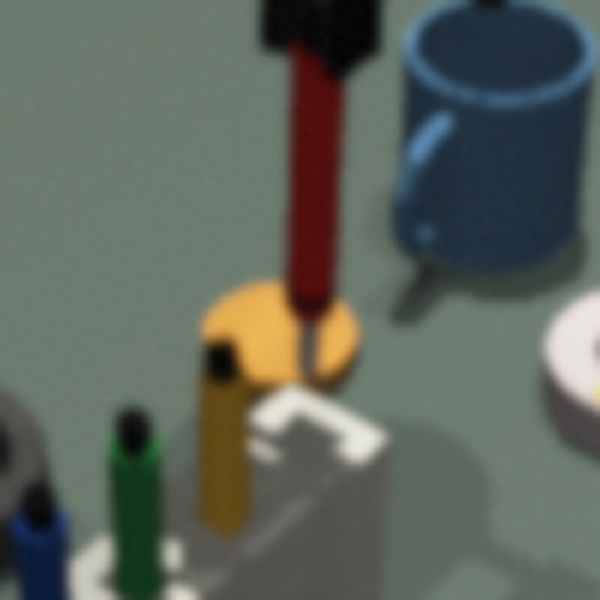

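```bash
python3 - <<'E'
import cv2
im=cv2.imread('pics/w2.png')
cv2.imwrite('pics/c6.png',cv2.resize(im[190:335,250:400],None,fx=4,fy=4,interpolation=cv2.INTER_CUBIC))
E
```

```text
(no output)
```

View pics/c6.png

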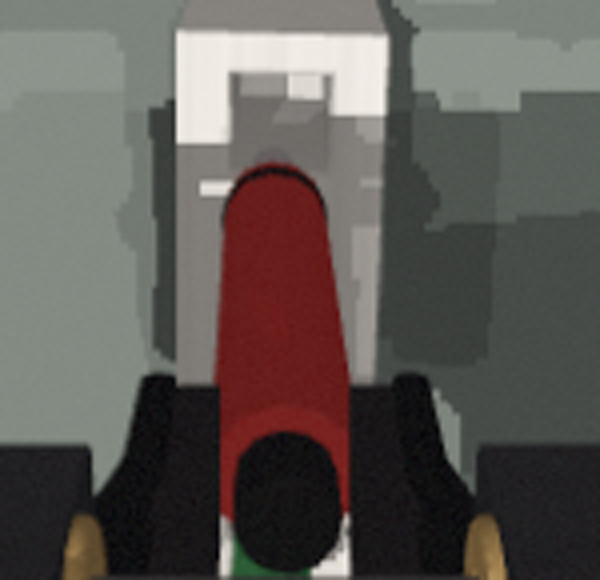

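```bash
python3 - <<'E'
from h import *
c=load('w2')
a=np.linspace(0,2*np.pi,73)
for z in (.149,.145):
    P=np.c_[.6229+.009*np.cos(a),-.1146+.009*np.sin(a),0*a+z]; q=proj(c,P); print(z,'v min',q[:,1].min(),'u',q[:,0].min(),q[:,0].max())
E
```

```text
0.149 v min 227.63430455431427 u 308.94614697054266 333.6799136827277
0.145 v min 226.25649867836734 u 309.12149711162937 333.5226524526677
```

```bash
python3 - <<'E'
from h import *
s=load('s2');w=load('w2')
P=tri([(s,331,208.8),(w,318.9,242.5)]); print(P,proj(s,P),proj(w,P))
E
```

```text
[ 0.6224 -0.1133  0.1474] [[329.7533 208.5254]] [[322.0288 240.6871]]
```

```bash
python3 -m crank '[{"linear":[0.0065,0.044,0],"delta_rot":[0,0,0],"gripper":0},{"linear":[0.0065,0.044,0],"delta_rot":[0,0,0],"gripper":0},{"linear":[0.0065,0.044,0],"delta_rot":[0,0,0],"gripper":0},{"linear":[0.0065,0.044,0],"delta_rot":[0,0,0],"gripper":0},{"linear":[0,0,0.03],"delta_rot":[0,0,0],"gripper":0},{"linear":[0,0,0.03],"delta_rot":[0,0,0],"gripper":0},{"linear":[0,0,0.02],"delta_rot":[0,0,0],"gripper":0},{"linear":[0,0,0],"delta_rot":[0,0,0],"gripper":0},{"linear":[0,0,0],"delta_rot":[0,0,0],"gripper":0}]'
python3 - <<'E'
from h import *
plan([.447,-.1405,.1257],180)
snap('wrist','w3');snap('top','t3');c=snap('side','s3')
cv2.imwrite('pics/s3c.png',cv2.resize(c['img'][180:320,330:490],None,fx=4,fy=4,interpolation=cv2.INTER_CUBIC))
E
```

```text
time_s: 6.08
tcp_pos: [0.4465, -0.1408, 0.1376]
ee_rot: [[0.001, -1.0, 0.0], [-1.0, -0.001, -0.0], [0.0, -0.0, -1.0]]
wrist_force: [0.5, -0.4, -0.9]
gripper_width: 0.167
t 6.075 tcp [ 0.4465 -0.1408  0.1376] F [ 0.5146 -0.4264 -0.8947] w 0.166784060161946 j [  2.4779   9.3208 -24.9975   0.0273 -55.6711  -2.4638]
delta in current tool frame [-0.0003 -0.0005  0.0119] | 0.012 rotvec tool [-0.0002 -0.0004  0.0005] deg 0.0
delta world [ 0.0005  0.0003 -0.0119] ; delta in TARGET tool frame [-0.0003 -0.0005  0.0119]
```

View pics/s3c.png

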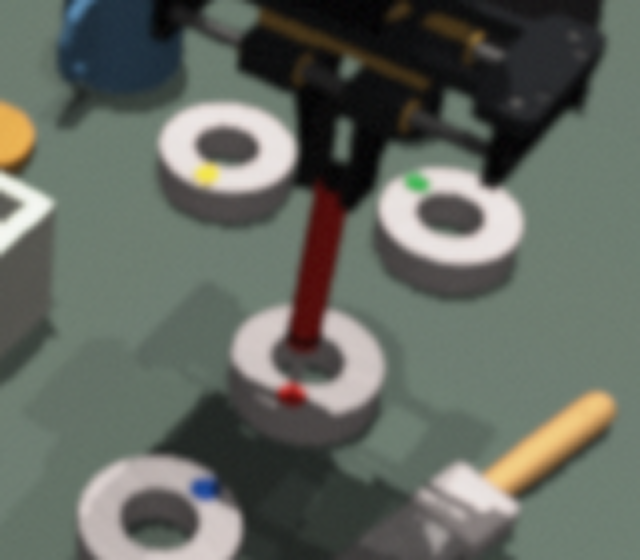

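View pics/w3.png

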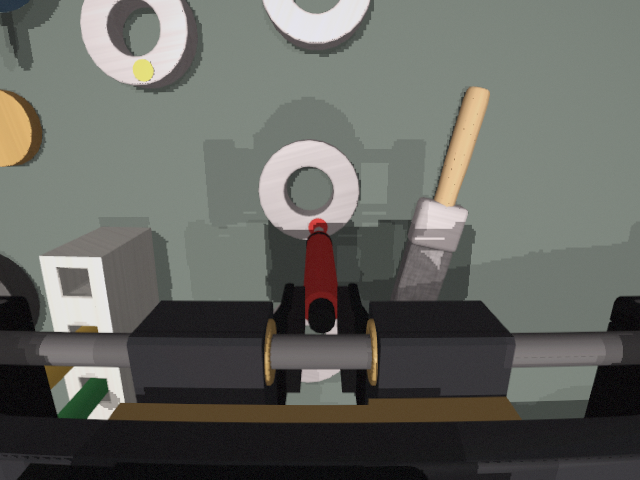

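```bash
python3 - <<'E'
from h import *
w=load('w3');s=load('s3')
print(proj(w,[[.4482,-.1395,.026],[.4465,-.1408,.038],[.4465,-.1408,.068]]),proj(s,[[.4482,-.1395,.026],[.4465,-.1408,.038],[.4465,-.1408,.068]]))
cv2.imwrite('pics/c7.png',cv2.resize(w['img'][190:335,250:400],None,fx=4,fy=4,interpolation=cv2.INTER_CUBIC))
E
```

```text
[[318.8183 227.0476]
 [320.8692 229.2158]
 [320.8923 239.746 ]] [[401.9843 278.781 ]
 [403.6831 274.9538]
 [405.4489 265.0838]]
```

View pics/c7.png

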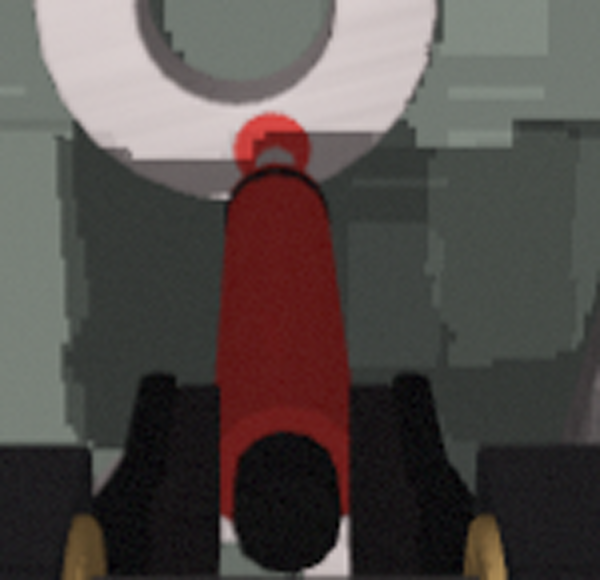

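```bash
python3 -m crank '[{"linear":[0,0,0.005],"delta_rot":[0,0,0],"gripper":0},{"linear":[0,0,0.004],"delta_rot":[0,0,0],"gripper":0},{"linear":[0,0,0],"delta_rot":[0,0,0],"gripper":0},{"linear":[0,0,0],"delta_rot":[0,0,0],"gripper":0}]'
python3 -m crank '[{"linear":[0,0,0.001],"delta_rot":[0,0,0],"gripper":0},{"linear":[0,0,0],"delta_rot":[0,0,0],"gripper":0}]'
python3 -m crank '[{"linear":[0,0,0.001],"delta_rot":[0,0,0],"gripper":0},{"linear":[0,0,0],"delta_rot":[0,0,0],"gripper":0}]'
```

```text
time_s: 6.72
tcp_pos: [0.4462, -0.1407, 0.1283]
ee_rot: [[0.0, -1.0, -0.0], [-1.0, -0.0, -0.0], [0.0, 0.0, -1.0]]
wrist_force: [0.5, 0.3, -1.7]
gripper_width: 0.169
time_s: 6.98
tcp_pos: [0.4461, -0.1407, 0.1273]
ee_rot: [[0.0, -1.0, -0.0], [-1.0, -0.0, 0.0], [-0.0, 0.0, -1.0]]
wrist_force: [0.2, 0.2, -0.8]
gripper_width: 0.169
time_s: 7.22
tcp_pos: [0.4461, -0.1407, 0.1263]
ee_rot: [[0.0, -1.0, -0.0], [-1.0, -0.0, 0.0], [-0.0, 0.0, -1.0]]
wrist_force: [-0.5, -0.4, -0.1]
gripper_width: 0.163
```

```bash
python3 -m crank '[{"linear":[0,0,0.0008],"delta_rot":[0,0,0],"gripper":0},{"linear":[0,0,0],"delta_rot":[0,0,0],"gripper":0}]'
python3 -m crank '[{"linear":[0,0,0.0008],"delta_rot":[0,0,0],"gripper":0},{"linear":[0,0,0],"delta_rot":[0,0,0],"gripper":0}]'

```

```text
time_s: 7.48
tcp_pos: [0.4463, -0.1407, 0.1257]
ee_rot: [[0.0, -1.0, 0.0], [-1.0, -0.0, -0.0], [0.0, -0.0, -1.0]]
wrist_force: [-0.5, 0.6, -0.5]
gripper_width: 0.168
time_s: 7.72
tcp_pos: [0.447, -0.1408, 0.1256]
ee_rot: [[0.001, -1.0, 0.002], [-1.0, -0.001, -0.001], [0.001, -0.002, -1.0]]
wrist_force: [0.2, -0.5, 5.9]
gripper_width: 0.165
```

Contact: the wrist force rose by about 6.5 N. I'll hold here for a second.

```bash
python3 -m crank '[{"linear":[0,0,0],"delta_rot":[0,0,0],"gripper":0},{"linear":[0,0,0],"delta_rot":[0,0,0],"gripper":0},{"linear":[0,0,0],"delta_rot":[0,0,0],"gripper":0},{"linear":[0,0,0],"delta_rot":[0,0,0],"gripper":0},{"linear":[0,0,0],"delta_rot":[0,0,0],"gripper":0},{"linear":[0,0,0],"delta_rot":[0,0,0],"gripper":0}]'
python3 - <<'E'
from h import *
print(r.sense()['wrist_force'])
w=snap('wrist','w4')
cv2.imwrite('pics/c8.png',cv2.resize(w['img'][190:335,250:400],None,fx=4,fy=4,interpolation=cv2.INTER_CUBIC))
E
```

```text
time_s: 8.48
tcp_pos: [0.447, -0.1408, 0.1255]
ee_rot: [[0.001, -1.0, 0.002], [-1.0, -0.001, -0.0], [0.0, -0.002, -1.0]]
wrist_force: [-0.4, 0.1, 6.1]
gripper_width: 0.172
[-0.4359  0.1179  6.1014]
```

View pics/c8.png

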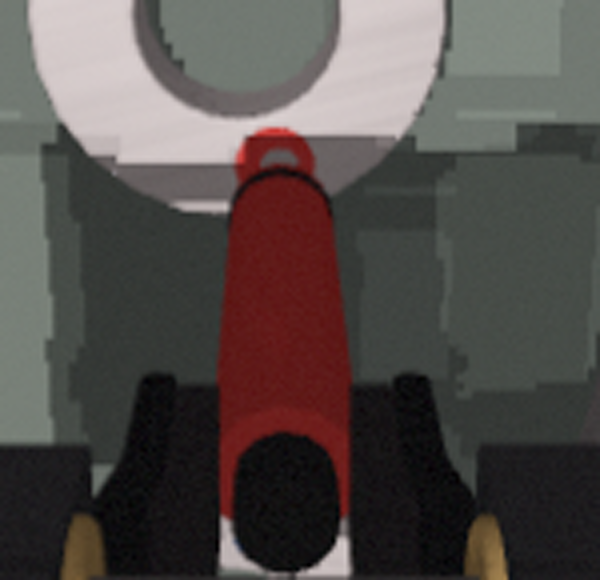

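The tip sits inside the red dot at 6 N, and red is done. Next I'll lift and take the pen to the drawer.

```bash
python3 -m crank '[{"linear":[0,0,-0.05],"delta_rot":[0,0,0],"gripper":0},{"linear":[0,0,-0.06],"delta_rot":[0,0,-0.1827],"gripper":0},{"linear":[0,0,0],"delta_rot":[0,0,-0.1827],"gripper":0},{"linear":[0,0,0],"delta_rot":[0,0,-0.1827],"gripper":0},{"linear":[0,0,0],"delta_rot":[0,0,-0.1827],"gripper":0},{"linear":[0,0,0],"delta_rot":[0,0,-0.1827],"gripper":0},{"linear":[0,0,0],"delta_rot":[0,0,-0.1827],"gripper":0},{"linear":[0,0,0],"delta_rot":[0,0,-0.1827],"gripper":0},{"linear":[0,0,0],"delta_rot":[0,0,-0.1827],"gripper":0},{"linear":[0,0,0],"delta_rot":[0,0,-0.1827],"gripper":0}]'
cat >> h.py <<'E'
O=np.array([.5035,.254,0]); ex=np.array([.9973,.0732,0]); ey=np.array([-.0732,.9973,0]); ez=np.array([0,0,1.])
DY=94.2+180
def D(x,y,z): return O+x*ex+y*ey+z*ez
E
python3 - <<'E'
from h import *
w=snap('top','t4')
plan(D(.12,-.07,.24),DY)
E
```

```text
time_s: 9.78
tcp_pos: [0.4454, -0.1403, 0.2336]
ee_rot: [[0.997, 0.079, -0.002], [0.079, -0.997, 0.001], [-0.002, -0.001, -1.0]]
wrist_force: [-0.4, -0.2, -0.3]
gripper_width: 0.171
t 9.825 tcp [ 0.4453 -0.1403  0.2336] F [ 0.7236 -0.5243 -0.8474] w 0.168681600626964 j [  2.4777   4.5117 -15.9306  -0.0629 -69.6852  92.3131]
delta in current tool frame [ 0.21   -0.3169 -0.0065] | 0.38 rotvec tool [-0.0011  0.0022  0.0099] deg 0.6
delta world [0.183  0.3333 0.0064] ; delta in TARGET tool frame [ 0.2069 -0.319  -0.0064]
```

View pics/t4.png

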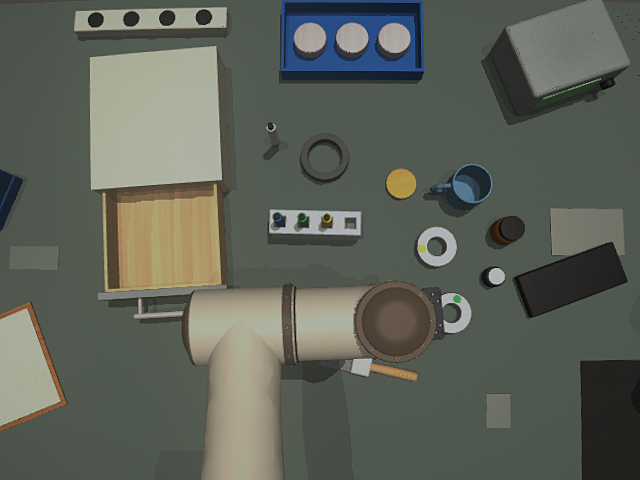

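```bash
python3 -m crank '[{"linear":[0.0296,-0.0456,-0.001],"delta_rot":[0,0,0],"gripper":0},{"linear":[0.0296,-0.0456,-0.001],"delta_rot":[0,0,0],"gripper":0},{"linear":[0.0296,-0.0456,-0.001],"delta_rot":[0,0,0],"gripper":0},{"linear":[0.0296,-0.0456,-0.001],"delta_rot":[0,0,0],"gripper":0},{"linear":[0.0296,-0.0456,-0.001],"delta_rot":[0,0,0],"gripper":0},{"linear":[0.0296,-0.0456,-0.001],"delta_rot":[0,0,0],"gripper":0},{"linear":[0.0296,-0.0456,0],"delta_rot":[0,0,0.0099],"gripper":0},{"linear":[0,0,0],"delta_rot":[0,0,0],"gripper":0}]'
python3 - <<'E'
from h import *
t=np.radians(40)
P=D(.185,-.07,.022)
plan(P-.1*np.sin(t)*ex+(.1*np.cos(t)+.03)*ez,DY,40)
E
```

```text
time_s: 10.82
tcp_pos: [0.6295, 0.1961, 0.2373]
ee_rot: [[0.998, 0.064, -0.004], [0.064, -0.998, -0.001], [-0.004, 0.001, -1.0]]
wrist_force: [-0.5, -0.5, -0.7]
gripper_width: 0.166
t 10.825 tcp [0.6295 0.1961 0.2373] F [-0.4663 -0.4624 -0.7327] w 0.1662304536995077 j [ 31.2908  24.0823  10.905   -0.0718 -77.0464  62.4164]
delta in current tool frame [-0.0003  0.003   0.1087] | 0.109 rotvec tool [ 0.0038  0.7022 -0.0083] deg 40.2
delta world [-0.0005 -0.0031 -0.1087] ; delta in TARGET tool frame [-0.0704  0.003   0.0828]
```

```bash
python3 -m crank '[{"linear":[0,0.003,0],"delta_rot":[0,0.14,0],"gripper":0},{"linear":[0,0,0],"delta_rot":[0,0.14,0],"gripper":0},{"linear":[0,0,0],"delta_rot":[0,0.14,0],"gripper":0},{"linear":[0,0,0],"delta_rot":[0,0.14,0],"gripper":0},{"linear":[0,0,0],"delta_rot":[0,0.14,0],"gripper":0},{"linear":[0,0,0],"delta_rot":[0,0,0],"gripper":0},{"linear":[0,0,0],"delta_rot":[0,0,0],"gripper":0}]'
python3 - <<'E'
from h import *
t=np.radians(40)
P=D(.185,-.07,.022)
plan(P-.1*np.sin(t)*ex+(.1*np.cos(t)+.03)*ez,DY,40)
s=snap('side','s5')
cv2.imwrite('pics/s5c.png',cv2.resize(s['img'][140:460,80:400],None,fx=1.8,fy=1.8,interpolation=cv2.INTER_CUBIC))
E
```

```text
time_s: 11.7
tcp_pos: [0.6467, 0.1745, 0.254]
ee_rot: [[0.805, 0.033, 0.593], [0.037, -0.999, 0.005], [0.593, 0.019, -0.805]]
wrist_force: [0.3, 0.7, -1.1]
gripper_width: 0.166
t 11.7 tcp [0.6467 0.1745 0.254 ] F [ 0.3474  0.6908 -1.1053] w 0.1660905161854922 j [ 33.5224   7.0532 -35.132   50.905  -24.6494  15.9087]
delta in current tool frame [-0.0878 -0.0215  0.0906] | 0.128 rotvec tool [ 0.0396  0.064  -0.0203] deg 4.5
delta world [-0.0176  0.0186 -0.1253] ; delta in TARGET tool frame [-0.093  -0.0198  0.0856]
```

View pics/s5c.png

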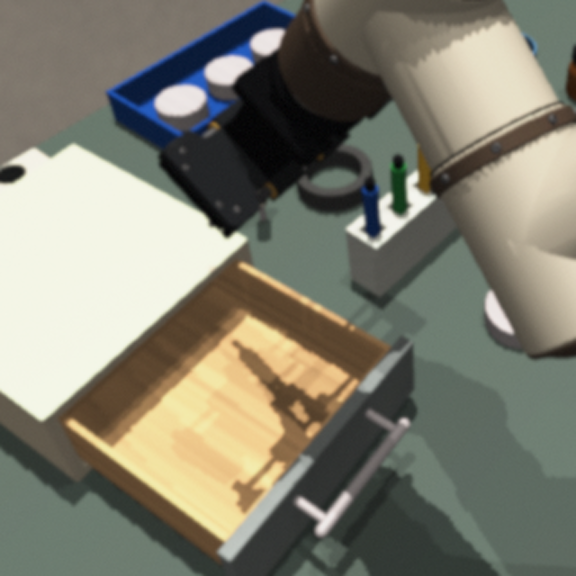

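The tool tilted about 36°. The wrist passed close to a singularity and the TCP drifted 2 cm, so I'll continue slowly with corrections.

```bash
cat >> h.py <<'E'
def lay(yd,alpha,tilt,dz=0,xp=.185,L=.1187,zf=.022):
    """pen angle alpha from vertical, tool tilt; returns TCP target"""
    a=np.radians(alpha);t=np.radians(tilt)
    G=D(xp,yd,zf+dz)+L*(-np.sin(a)*ex+np.cos(a)*ez)
    return G+.0187*(np.sin(t)*ex-np.cos(t)*ez)
E
python3 - <<'E'
from h import *
plan(lay(-.07,36,36,.03),DY,36)
E
```

```text
t 11.75 tcp [0.647  0.1752 0.2543] F [ 0.8069 -0.1738 -1.4471] w 0.17019546637077587 j [ 33.5475   7.079  -35.0872  50.9582 -24.6326  15.8827]
delta in current tool frame [-0.0814 -0.0209  0.0903] | 0.123 rotvec tool [ 0.0383 -0.0066 -0.021 ] deg 2.5
delta world [-0.0125  0.0183 -0.1214] ; delta in TARGET tool frame [-0.0804 -0.0191  0.0916]
```

```bash
python3 -m crank '[{"linear":[-0.01,-0.01,0.01],"delta_rot":[0.02,0,-0.01],"gripper":0},{"linear":[-0.01,-0.01,0.01],"delta_rot":[0.018,0,-0.01],"gripper":0},{"linear":[-0.015,0,0.017],"delta_rot":[0,0,0],"gripper":0},{"linear":[-0.015,0,0.017],"delta_rot":[0,0,0],"gripper":0},{"linear":[-0.015,0,0.017],"delta_rot":[0,0,0],"gripper":0},{"linear":[0,0,0],"delta_rot":[0,0,0],"gripper":0}]'
python3 - <<'E'
from h import *
plan(lay(-.07,36,36,.03),DY,36)
E
```

```text
time_s: 12.5
tcp_pos: [0.6394, 0.1952, 0.1689]
ee_rot: [[0.804, 0.066, 0.591], [0.06, -0.998, 0.031], [0.592, 0.011, -0.806]]
wrist_force: [-0.3, -0.1, 0.2]
gripper_width: 0.166
t 12.5 tcp [0.6394 0.1952 0.1689] F [-0.3043 -0.0701  0.187 ] w 0.1659964985846629 j [ 18.1893  11.5098 -45.4381 104.1516  -9.2225 -25.6705]
delta in current tool frame [-0.0254  0.001   0.0261] | 0.036 rotvec tool [ 0.0127 -0.0051  0.0006] deg 0.8
delta world [-0.0049 -0.0017 -0.036 ] ; delta in TARGET tool frame [-0.0252  0.0014  0.0262]
```

Joint 5 is at -9.2°, right beside its limit. I'll take out some tilt before going lower.

```bash
python3 -m crank '[{"linear":[0,0,-0.01],"delta_rot":[0,-0.06,0],"gripper":0},{"linear":[0,0,0],"delta_rot":[0,-0.08,0],"gripper":0},{"linear":[0,0,0],"delta_rot":[0,-0.08,0],"gripper":0},{"linear":[0,0,0],"delta_rot":[0,-0.08,0],"gripper":0}]'
python3 - <<'E'
from h import *
plan(lay(-.07,20,20,.03),DY,20)
E
```

```text
time_s: 13.0
tcp_pos: [0.6675, 0.1833, 0.1992]
ee_rot: [[0.861, 0.039, 0.507], [0.049, -0.999, -0.007], [0.506, 0.031, -0.862]]
wrist_force: [2.0, -2.4, 0.4]
gripper_width: 0.169
t 13.0 tcp [0.6675 0.1833 0.1992] F [ 2.0014 -2.3725  0.3934] w 0.16885974516438787 j [ 33.9609  13.8799 -29.4941  40.3576 -26.5115  25.3823]
delta in current tool frame [-0.0337 -0.0139  0.0415] | 0.055 rotvec tool [ 0.0426 -0.1816 -0.0179] deg 10.7
delta world [-0.0085  0.0119 -0.0533] ; delta in TARGET tool frame [-0.0253 -0.0125  0.0475]
```

```bash
python3 -m crank '[{"linear":[-0.006,-0.003,0],"delta_rot":[0.01,-0.045,-0.005],"gripper":0},{"linear":[-0.006,-0.003,0.01],"delta_rot":[0.01,-0.045,-0.005],"gripper":0},{"linear":[-0.006,-0.003,0.01],"delta_rot":[0.01,-0.045,-0.005],"gripper":0},{"linear":[-0.006,-0.003,0.01],"delta_rot":[0.01,-0.045,0],"gripper":0},{"linear":[0,0,0],"delta_rot":[0,0,0],"gripper":0}]'
python3 - <<'E'
from h import *
plan(lay(-.07,20,20,.03),DY,20)
E
```

```text
time_s: 13.62
tcp_pos: [0.6597, 0.195, 0.161]
ee_rot: [[0.936, 0.07, 0.346], [0.066, -0.998, 0.023], [0.346, 0.001, -0.938]]
wrist_force: [0.4, 0.3, -1.2]
gripper_width: 0.167
t 13.625 tcp [0.6597 0.195  0.161 ] F [ 0.4267  0.3161 -1.152 ] w 0.16718988008430005 j [ 34.5567  19.0461 -17.276   17.0083 -37.2964  47.3548]
delta in current tool frame [-0.0058 -0.0003  0.0138] | 0.015 rotvec tool [ 0.0025 -0.0048 -0.003 ] deg 0.4
delta world [-0.0006  0.0002 -0.015 ] ; delta in TARGET tool frame [-0.0057 -0.0002  0.0139]
```

```bash
python3 -m crank '[{"linear":[-0.005,0,0.0126],"delta_rot":[0,0,0],"gripper":0},{"linear":[-0.005,0,0.0126],"delta_rot":[0,0,0],"gripper":0},{"linear":[-0.0042,0,0.0112],"delta_rot":[0,0,0],"gripper":0},{"linear":[0,0,0],"delta_rot":[0,0,0],"gripper":0},{"linear":[0,0,0],"delta_rot":[0,0,0],"gripper":0}]'
python3 -m crank '[{"linear":[-0.0007,0,0.0019],"delta_rot":[0,0,0],"gripper":0},{"linear":[0,0,0],"delta_rot":[0,0,0],"gripper":0}]'
python3 -m crank '[{"linear":[-0.0007,0,0.0019],"delta_rot":[0,0,0],"gripper":0},{"linear":[0,0,0],"delta_rot":[0,0,0],"gripper":0}]'
python3 - <<'E'
from h import *
plan(lay(-.07,20,20,.0),DY,20)
s=snap('side','s6')
cv2.imwrite('pics/s6c.png',cv2.resize(s['img'][200:460,80:380],None,fx=2.2,fy=2.2,interpolation=cv2.INTER_CUBIC))
E
```

```text
time_s: 14.25
tcp_pos: [0.6594, 0.1924, 0.1224]
ee_rot: [[0.935, 0.069, 0.347], [0.067, -0.998, 0.019], [0.348, 0.005, -0.938]]
wrist_force: [0.3, 0.2, -0.5]
gripper_width: 0.169
time_s: 14.5
tcp_pos: [0.6592, 0.1923, 0.1203]
ee_rot: [[0.935, 0.069, 0.347], [0.066, -0.998, 0.019], [0.348, 0.005, -0.938]]
wrist_force: [-0.1, -0.0, -1.6]
gripper_width: 0.17
time_s: 14.75
tcp_pos: [0.6591, 0.1923, 0.1182]
ee_rot: [[0.935, 0.069, 0.347], [0.066, -0.998, 0.019], [0.347, 0.005, -0.938]]
wrist_force: [0.5, 0.4, -0.1]
gripper_width: 0.169
t 14.75 tcp [0.6591 0.1923 0.1182] F [ 0.4805  0.4235 -0.0913] w 0.16916782227196772 j [ 34.1701  21.2986 -21.7848  20.3938 -30.9024  43.7505]
delta in current tool frame [-0.0007 -0.0029  0.0021] | 0.004 rotvec tool [ 0.0062 -0.0058 -0.0022] deg 0.5
delta world [-0.0001  0.0029 -0.0022] ; delta in TARGET tool frame [-0.0007 -0.0029  0.0021]
```

View pics/s6c.png

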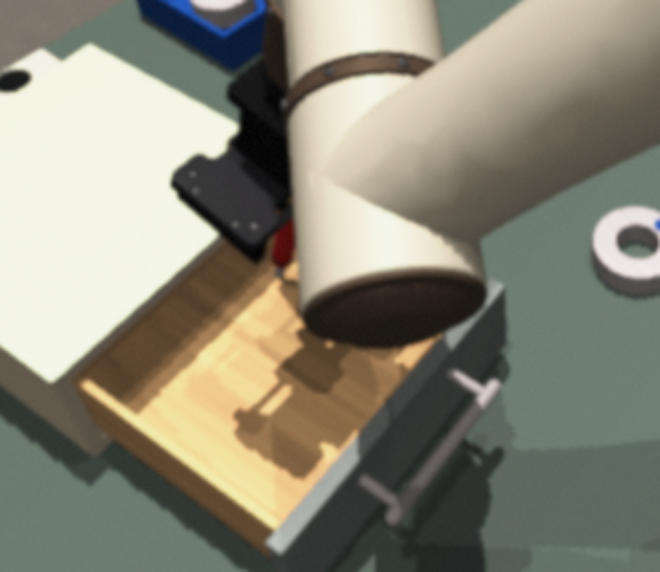

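```bash
python3 -m crank '[{"linear":[-0.0007,0,0.0019],"delta_rot":[0,0,0],"gripper":0},{"linear":[0,0,0],"delta_rot":[0,0,0],"gripper":0}]'
python3 -m crank '[{"linear":[-0.0007,0,0.0019],"delta_rot":[0,0,0],"gripper":0},{"linear":[0,0,0],"delta_rot":[0,0,0],"gripper":0}]'
```

```text
time_s: 15.05
tcp_pos: [0.6594, 0.1925, 0.1166]
ee_rot: [[0.935, 0.069, 0.348], [0.067, -0.998, 0.02], [0.348, 0.005, -0.937]]
wrist_force: [-1.0, -0.7, 2.2]
gripper_width: 0.169
time_s: 15.3
tcp_pos: [0.6591, 0.1923, 0.114]
ee_rot: [[0.935, 0.069, 0.347], [0.067, -0.998, 0.019], [0.347, 0.005, -0.938]]
wrist_force: [-0.7, -0.2, 2.1]
gripper_width: 0.171
```

```bash
python3 - <<'E'
from h import *
al=np.array([21,30,38,46,54,62,69,75]);ti=np.array([20,19,16,12,8,4,1,0])
prev=None
for a,t in zip(al,ti):
    p=lay(-.073,a,t)
    th=np.radians(t); 
    if prev is not None:
        d=p-prev[0]; t0=np.radians(prev[1]); X=np.cos(t0)*ex+np.sin(t0)*ez; Z=np.sin(t0)*ex-np.cos(t0)*ez
        print(a,t,'lin x,z',(d@X).round(4),(d@Z).round(4),'rot y',(th-t0).round(4),'tcp',p)
    prev=(p,t)
E
```

```text
30 19 lin x,z -0.0189 0.0018 rot y -0.0175 tcp [0.6402 0.1908 0.1071]
38 16 lin x,z -0.017 0.0043 rot y -0.0524 tcp [0.6256 0.1898 0.0976]
46 12 lin x,z -0.0162 0.0072 rot y -0.0698 tcp [0.6121 0.1888 0.0862]
54 8 lin x,z -0.0144 0.0102 rot y -0.0698 tcp [0.6002 0.1879 0.0733]
62 4 lin x,z -0.0119 0.0126 rot y -0.0698 tcp [0.5901 0.1872 0.0591]
69 1 lin x,z -0.0079 0.0127 rot y -0.0524 tcp [0.5832 0.1867 0.0458]
75 0 lin x,z -0.0044 0.0117 rot y -0.0175 tcp [0.579  0.1863 0.034 ]
```

```bash
python3 -m crank '[{"linear":[-0.0095,0,0.0009],"delta_rot":[0,-0.009,0],"gripper":0},{"linear":[-0.0095,0,0.0009],"delta_rot":[0,-0.009,0],"gripper":0},{"linear":[-0.0085,0,0.0022],"delta_rot":[0,-0.026,0],"gripper":0},{"linear":[-0.0085,0,0.0022],"delta_rot":[0,-0.026,0],"gripper":0},{"linear":[0,0,0],"delta_rot":[0,0,0],"gripper":0}]'
python3 - <<'E'
from h import *
plan(lay(-.073,38,16),DY,16)
E
```

```text
time_s: 15.92
tcp_pos: [0.6269, 0.19, 0.0959]
ee_rot: [[0.958, 0.069, 0.28], [0.068, -0.998, 0.014], [0.28, 0.005, -0.96]]
wrist_force: [-1.2, 0.3, 1.4]
gripper_width: 0.155
t 15.925 tcp [0.6269 0.19   0.0959] F [-1.2013  0.2525  1.4117] w 0.15526192591308322 j [ 35.0833  21.4986 -22.4471  15.8188 -33.1859  46.6138]
delta in current tool frame [-0.0008  0.0001 -0.002 ] | 0.002 rotvec tool [ 0.0063 -0.0046 -0.0028] deg 0.5
delta world [-0.0013 -0.0002  0.0017] ; delta in TARGET tool frame [-0.0008  0.0001 -0.002 ]
```

```bash
python3 - <<'E'
from h import *
s=snap('wrist','w7')
E
```

```text
(no output)
```

View pics/w7.png

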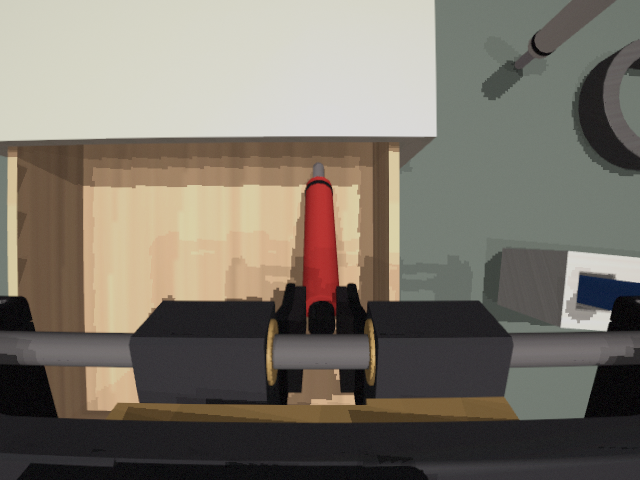

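The pen is pivoting in the grip as intended: its tip is at (319,165) near the roof edge and its button is between the pads. I'll continue the arc.

```bash
python3 -m crank '[{"linear":[-0.0085,0,0.003],"delta_rot":[0,-0.035,0],"gripper":0},{"linear":[-0.0085,0,0.003],"delta_rot":[0,-0.035,0],"gripper":0},{"linear":[-0.0072,0,0.0051],"delta_rot":[0,-0.035,0],"gripper":0},{"linear":[-0.0072,0,0.0051],"delta_rot":[0,-0.035,0],"gripper":0},{"linear":[-0.006,0,0.0063],"delta_rot":[0,-0.035,0],"gripper":0},{"linear":[-0.006,0,0.0063],"delta_rot":[0,-0.035,0],"gripper":0},{"linear":[0,0,0],"delta_rot":[0,0,0],"gripper":0}]'
python3 - <<'E'
from h import *
plan(lay(-.073,62,4),DY,4)
E
```

```text
time_s: 16.85
tcp_pos: [0.5901, 0.187, 0.0582]
ee_rot: [[0.995, 0.068, 0.073], [0.069, -0.998, -0.001], [0.073, 0.006, -0.997]]
wrist_force: [-1.1, 0.3, 1.7]
gripper_width: 0.121
t 16.85 tcp [0.5901 0.187  0.0582] F [-1.0671  0.298   1.7036] w 0.1213461349011668 j [ 33.8814  26.0167 -14.7184   3.3037 -45.8428  57.8205]
delta in current tool frame [ 0.0001 -0.0001 -0.0008] | 0.001 rotvec tool [ 0.006  -0.0033 -0.0045] deg 0.5
delta world [0.     0.0002 0.0008] ; delta in TARGET tool frame [ 0.0001 -0.0002 -0.0008]
```

```bash
python3 - <<'E'
from h import *
s=snap('wrist','w8'); s=snap('side','s8')
cv2.imwrite('pics/c9.png',cv2.resize(load('w8')['img'][100:400,200:440],None,fx=2.5,fy=2,interpolation=cv2.INTER_CUBIC))
E
```

```text
(no output)
```

View pics/c9.png

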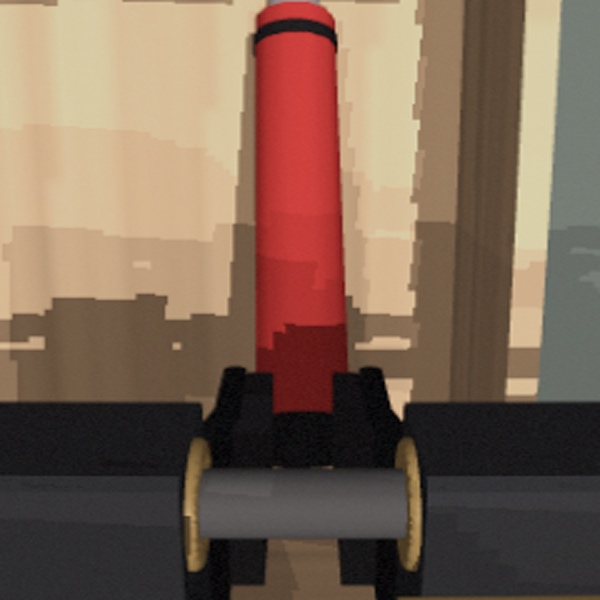

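View pics/s8.png

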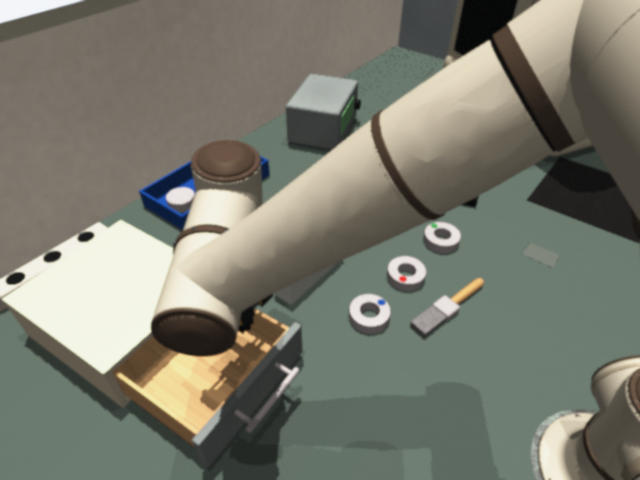

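The pads have slid onto the button end, but the pen is still held and nearly flat. I'll continue lowering.

```bash
python3 -m crank '[{"linear":[-0.003,0,0.0063],"delta_rot":[0,-0.035,0],"gripper":0},{"linear":[-0.003,0,0.0063],"delta_rot":[0,-0.03,0],"gripper":0},{"linear":[-0.002,0,0.006],"delta_rot":[0,0,0],"gripper":0},{"linear":[-0.001,0,0.005],"delta_rot":[0,0,0],"gripper":0},{"linear":[0,0,0],"delta_rot":[0,0,0],"gripper":0}]'
python3 - <<'E'
from h import *
plan(lay(-.073,75,0),DY,0)
s=snap('wrist','w9'); 
cv2.imwrite('pics/c10.png',cv2.resize(s['img'][0:400,100:540],None,fx=1.5,fy=1.5,interpolation=cv2.INTER_CUBIC))
E
```

```text
time_s: 17.58
tcp_pos: [0.5811, 0.186, 0.0342]
ee_rot: [[0.998, 0.069, 0.008], [0.069, -0.998, -0.006], [0.008, 0.006, -1.0]]
wrist_force: [0.2, -0.2, 0.4]
gripper_width: 0.011
t 17.575 tcp [0.5811 0.186  0.0342] F [ 0.1946 -0.2242  0.446 ] w 0.011409227516158369 j [ 33.2398  28.6484 -13.1223   0.7039 -48.0198  60.2456]
delta in current tool frame [-0.0021 -0.0004  0.0001] | 0.002 rotvec tool [ 0.0062 -0.0077 -0.0043] deg 0.6
delta world [-0.0021  0.0003 -0.0002] ; delta in TARGET tool frame [-0.0021 -0.0005  0.0002]
```

View pics/c10.png

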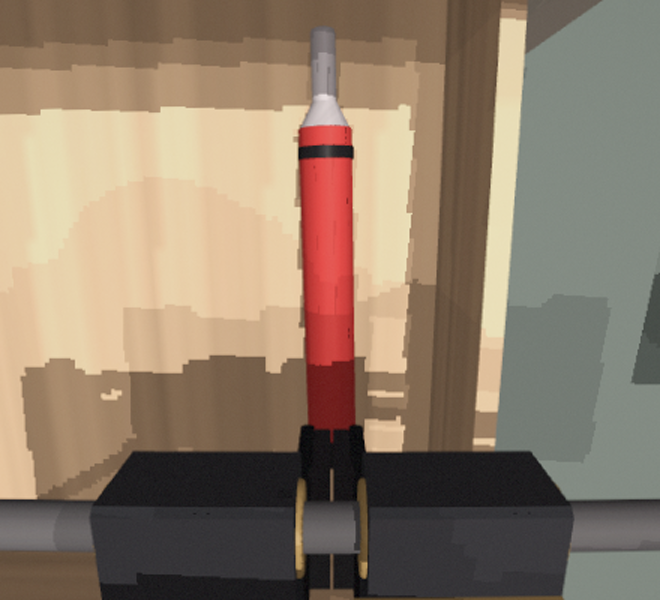

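The red pen slid out gently and now lies flat on the drawer floor, with its tip up-image at (315,20) and pointing into the cabinet.

```bash
python3 - <<'E'
from h import *
c=load('w9')
for n,u,v,z in [('tip',315,20,.028),('bodyfront',317,84,.04),('bodynear',319,284,.04)]:
    p=atz(c,u,v,z)-O; print(n,'x_d',p@ex,'y_d',p@ey)
plan([.6232,-.0683,.25],180)
E
python3 -m crank '[{"linear":[-0.003,0,-0.03],"delta_rot":[0,0,0],"gripper":5},{"linear":[0,0,-0.06],"delta_rot":[0,0,0],"gripper":60},{"linear":[0,0,-0.06],"delta_rot":[0,0,0],"gripper":60},{"linear":[0,0,-0.055],"delta_rot":[0,0,0],"gripper":60},{"linear":[0,0,0],"delta_rot":[0,0,0],"gripper":60}]'
python3 - <<'E'
from h import *
snap('wrist','w10');s=snap('top','t10')
plan([.6232,-.0683,.25],180)
E
```

```text
tip x_d 0.20191407662713198 y_d -0.07133965842281802
bodyfront x_d 0.17113426885164892 y_d -0.07213475727077666
bodynear x_d 0.06963024925628135 y_d -0.07247580609973221
t 17.625 tcp [0.5815 0.1863 0.0347] F [ 1.4123 -0.0978  1.1247] w 0.003930724891029059 j [ 33.2399  28.622  -13.0799   0.7143 -48.0253  60.2474]
delta in current tool frame [ 0.0258  0.2581 -0.2136] | 0.336 rotvec tool [-0.0028 -0.0114  1.64  ] deg 94.0
delta world [ 0.0417 -0.2546  0.2153] ; delta in TARGET tool frame [ 0.2546 -0.0417 -0.2153]
time_s: 18.25
tcp_pos: [0.5795, 0.1884, 0.2467]
ee_rot: [[0.997, 0.069, 0.021], [0.069, -0.998, 0.001], [0.021, 0.0, -1.0]]
wrist_force: [0.7, 0.3, 0.3]
gripper_width: 0.416
t 18.35 tcp [0.5766 0.1874 0.2406] F [ 0.3965  0.6337 -0.6176] w 0.5085869818736787 j [ 33.5727  18.1067   2.1893   0.5124 -73.6787  60.2382]
delta in current tool frame [ 0.029   0.2583 -0.0081] | 0.26 rotvec tool [-0.0055 -0.0112  1.6398] deg 94.0
delta world [ 0.0466 -0.2557  0.0094] ; delta in TARGET tool frame [ 0.2557 -0.0466 -0.0094]
```

View pics/w10.png

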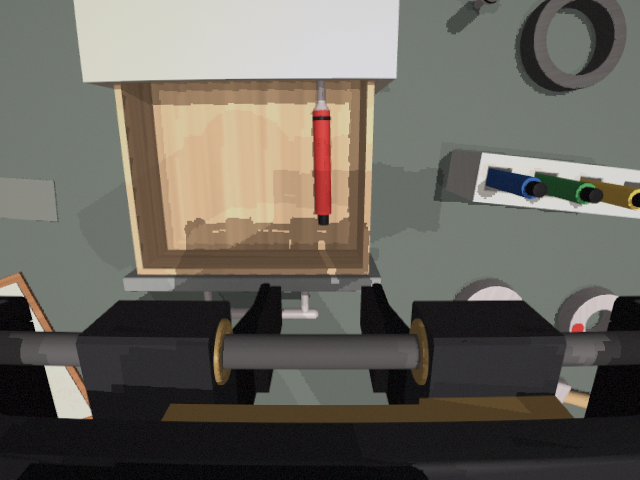

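View pics/t10.png

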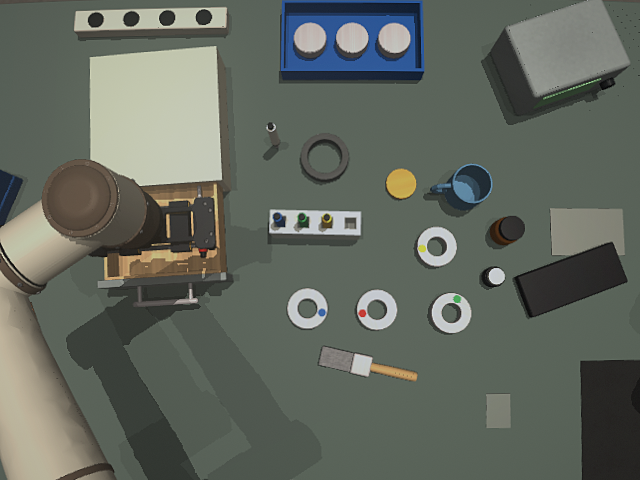

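The red pen is lying well in the drawer. The drawer itself was nudged in about 2 cm (face edge at row 283, was 294), so I'll re-measure it with the arm away. Next is yellow.

```bash
python3 -m crank '[{"linear":[0,0,0],"delta_rot":[0,0,0.1822],"gripper":60},{"linear":[0,0,0],"delta_rot":[0,0,0.1822],"gripper":60},{"linear":[0,0,0],"delta_rot":[0,0,0.1822],"gripper":60},{"linear":[0,0,0],"delta_rot":[0,0,0.1822],"gripper":60},{"linear":[0,0,0],"delta_rot":[0,0,0.1822],"gripper":60},{"linear":[0,0,0],"delta_rot":[0,0,0.1822],"gripper":60},{"linear":[0,0,0],"delta_rot":[0,0,0.1822],"gripper":60},{"linear":[0,0,0],"delta_rot":[0,0,0.1822],"gripper":60},{"linear":[0,0,0],"delta_rot":[0,0,0.1822],"gripper":60}]'
python3 -m crank '[{"linear":[0.05,-0.009,0],"delta_rot":[0,0,0],"gripper":60},{"linear":[0.05,-0.009,0],"delta_rot":[0,0,0],"gripper":60},{"linear":[0.05,-0.009,0],"delta_rot":[0,0,0],"gripper":60},{"linear":[0.05,-0.009,0],"delta_rot":[0,0,0],"gripper":60},{"linear":[0.05,-0.009,0],"delta_rot":[0,0,0],"gripper":60},{"linear":[0,0,0],"delta_rot":[0,0,0],"gripper":60},{"linear":[0,0,0],"delta_rot":[0,0,0],"gripper":60}]'
python3 - <<'E'
from h import *
snap('wrist','w11');s=snap('top','t11')
cv2.imwrite('pics/t11c.png',cv2.resize(s['img'][170:330,85:240],None,fx=3.6,fy=3.6,interpolation=cv2.INTER_CUBIC))
plan([.6232,-.0683,.109],180)
E
```

```text
time_s: 19.48
tcp_pos: [0.5759, 0.1868, 0.2377]
ee_rot: [[-0.006, -1.0, 0.006], [-1.0, 0.006, -0.007], [0.007, -0.006, -1.0]]
wrist_force: [-0.4, 0.1, -0.0]
gripper_width: 0.6
time_s: 20.35
tcp_pos: [0.6212, -0.0627, 0.2399]
ee_rot: [[-0.001, -1.0, 0.007], [-1.0, 0.0, -0.004], [0.004, -0.007, -1.0]]
wrist_force: [-0.1, 0.2, 0.0]
gripper_width: 0.602
t 20.45 tcp [ 0.6215 -0.0617  0.2409] F [0.5658 0.2204 0.3777] w 0.6028218836674413 j [  9.3379  19.9699   5.0028   0.3405 -74.5974  -9.3482]
delta in current tool frame [ 0.006  -0.0006  0.1319] | 0.132 rotvec tool [-0.0084 -0.0044  0.0014] deg 0.6
delta world [ 0.0017 -0.0066 -0.1319] ; delta in TARGET tool frame [ 0.0066 -0.0017  0.1319]
```

View pics/t11c.png

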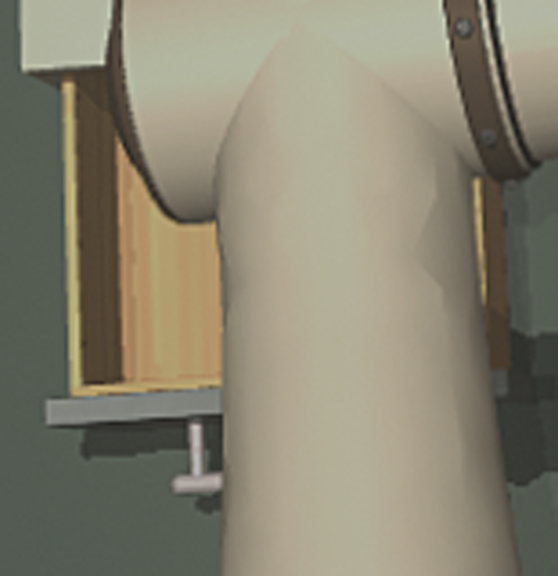

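View pics/w11.png

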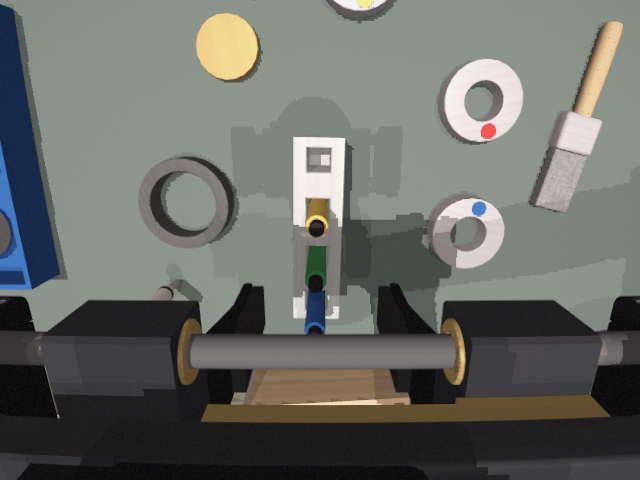

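```bash
python3 - <<'E'
from h import *
c=load('w11'); print(atz(c,317,228,.158),atz(c,316,284,.158))
E
python3 -m crank '[{"linear":[0.0066,-0.0017,0.03],"delta_rot":[-0.0084,-0.0044,0],"gripper":60},{"linear":[0,0,0.03],"delta_rot":[0,0,0],"gripper":60},{"linear":[0,0,0],"delta_rot":[0,0,0],"gripper":60}]'
python3 - <<'E'
from h import *
w=snap('wrist','w12'); plan([.6232,-.0695,.109],180)
cv2.imwrite('pics/c12.png',cv2.resize(w['img'][150:400,220:420],None,fx=3,fy=2.4))
E
```

```text
[ 0.6247 -0.0687  0.158 ] [ 0.6256 -0.0232  0.158 ]
time_s: 20.82
tcp_pos: [0.6221, -0.0683, 0.1791]
ee_rot: [[0.002, -1.0, -0.005], [-1.0, -0.002, -0.0], [0.0, 0.005, -1.0]]
wrist_force: [-0.1, -0.8, -0.0]
gripper_width: 0.599
t 20.875 tcp [ 0.6236 -0.0686  0.1814] F [-0.6245 -0.1429  0.7976] w 0.5987654373796854 j [  8.5027  22.4651   0.3657   0.0439 -67.916   -8.4087]
delta in current tool frame [0.0009 0.0004 0.0724] | 0.072 rotvec tool [ 0.0002 -0.0007  0.0019] deg 0.1
delta world [-0.0004 -0.0009 -0.0724] ; delta in TARGET tool frame [0.0009 0.0004 0.0724]
```

View pics/c12.png

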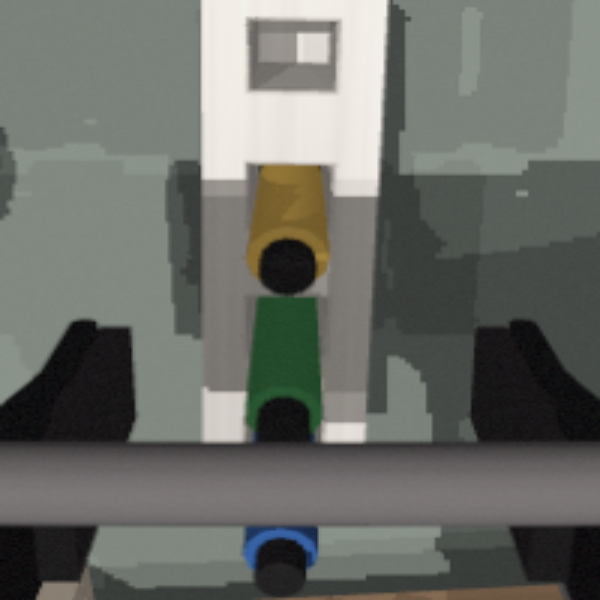

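```bash
python3 -m crank '[{"linear":[0,0.0004,0.03],"delta_rot":[0,0,0],"gripper":60},{"linear":[0,0,0.03],"delta_rot":[0,0,0],"gripper":60},{"linear":[0,0,0.018],"delta_rot":[0,0,0],"gripper":60},{"linear":[0,0,0],"delta_rot":[0,0,0],"gripper":60},{"linear":[0,0,0],"delta_rot":[0,0,0],"gripper":0},{"linear":[0,0,0],"delta_rot":[0,0,0],"gripper":0},{"linear":[0,0,0],"delta_rot":[0,0,0],"gripper":0},{"linear":[0,0,0],"delta_rot":[0,0,0],"gripper":0},{"linear":[0,0,0],"delta_rot":[0,0,0],"gripper":0}]'
python3 -m crank '[{"linear":[0,0,-0.02],"delta_rot":[0,0,0],"gripper":0},{"linear":[0,0,-0.035],"delta_rot":[0,0,0],"gripper":0},{"linear":[0,0,-0.035],"delta_rot":[0,0,0],"gripper":0},{"linear":[0,0,-0.03],"delta_rot":[0,0,0],"gripper":0},{"linear":[0,0,0],"delta_rot":[0,0,0],"gripper":0},{"linear":[0,0,0],"delta_rot":[0,0,0],"gripper":0}]'
python3 - <<'E'
from h import *
w=snap('wrist','w13'); s=snap('side','s13'); t=snap('top','t13')
plan([.579,-.2634,.2],180)
cv2.imwrite('pics/c13.png',cv2.resize(w['img'][190:335,250:400],None,fx=4,fy=4,interpolation=cv2.INTER_CUBIC))
E
```

```text
time_s: 22.0
tcp_pos: [0.6239, -0.0696, 0.1041]
ee_rot: [[0.0, -1.0, 0.002], [-1.0, -0.0, -0.0], [0.0, -0.002, -1.0]]
wrist_force: [-0.2, 0.9, 1.3]
gripper_width: 0.184
time_s: 22.75
tcp_pos: [0.6227, -0.0693, 0.2224]
ee_rot: [[-0.0, -1.0, -0.001], [-1.0, 0.0, 0.0], [-0.0, 0.001, -1.0]]
wrist_force: [-0.4, 0.0, -2.3]
gripper_width: 0.186
t 22.9 tcp [ 0.6228 -0.0695  0.2221] F [ 0.008  -0.3523 -0.8873] w 0.18220118912339056 j [  8.407   21.0542   4.0973  -0.0026 -73.1244  -8.4079]
delta in current tool frame [0.1939 0.0437 0.0222] | 0.2 rotvec tool [ 0.0014 -0.0002 -0.    ] deg 0.1
delta world [-0.0438 -0.1939 -0.0221] ; delta in TARGET tool frame [0.1939 0.0438 0.0221]
```

View pics/c13.png

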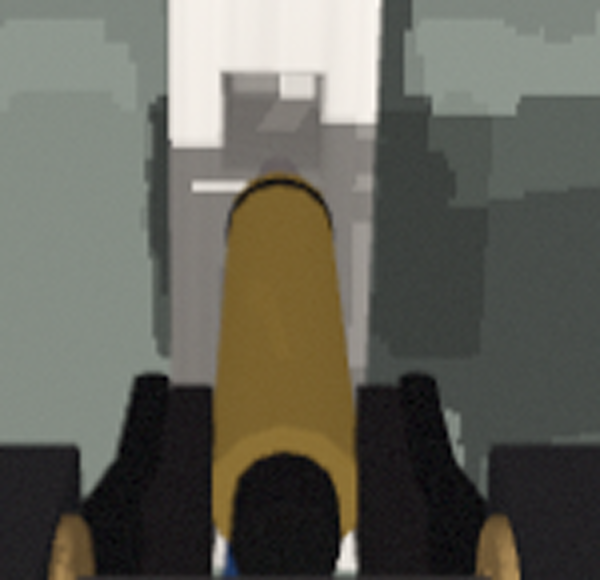

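View pics/t13.png

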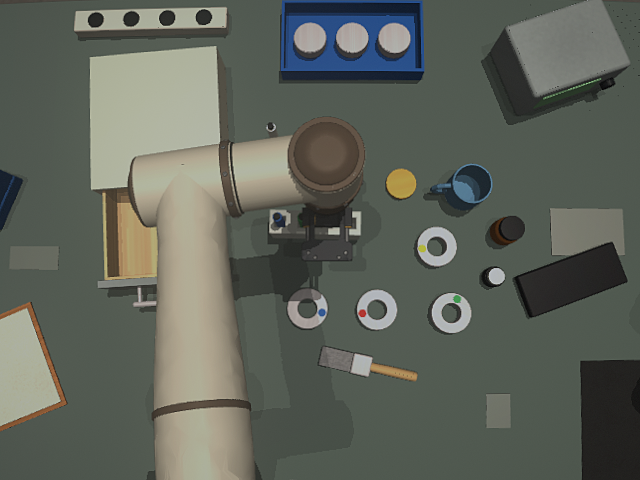

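```bash
cat >> h.py <<'E'
def rim(c,tcp,Lt,u0,u1,vmin):
    """estimate xy offset of pen lower body end from TCP axis (tool down), from wrist picture"""
    from scipy.optimize import least_squares
    a=np.linspace(0,2*np.pi,145)
    def f(q):
        P=np.c_[tcp[0]+q[0]+.009*np.cos(a),tcp[1]+q[1]+.009*np.sin(a),0*a+tcp[2]-Lt+.03]; k=proj(c,P)
        return [(k[:,0].min()+k[:,0].max())/2-(u0+u1)/2,k[:,1].min()-vmin]
    return least_squares(f,[0,0]).x
E
python3 - <<'E'
from h import *
c=load('w13'); print('yellow body end offset',rim(c,[.6227,-.0694,.2223],.096,306.75,333.25,233.2))
c=load('w2'); print('red',rim(c,[.6229,-.1146,.2189],.0997,305.5,332,230.8))
E
```

```text
yellow body end offset [0.0006 0.0032]
red [0.0019 0.0023]
```

```bash
python3 -m crank '[{"linear":[0.0493,0.0108,0],"delta_rot":[0,0,0],"gripper":0},{"linear":[0.0493,0.0108,0],"delta_rot":[0,0,0],"gripper":0},{"linear":[0.0493,0.0108,0],"delta_rot":[0,0,0],"gripper":0},{"linear":[0.0493,0.0108,0],"delta_rot":[0,0,0],"gripper":0},{"linear":[0,0,0.03],"delta_rot":[0,0,0],"gripper":0},{"linear":[0,0,0.03],"delta_rot":[0,0,0],"gripper":0},{"linear":[0,0,0.03],"delta_rot":[0,0,0],"gripper":0},{"linear":[0,0,0],"delta_rot":[0,0,0],"gripper":0},{"linear":[0,0,0],"delta_rot":[0,0,0],"gripper":0}]'
python3 - <<'E'
from h import *
w=snap('wrist','w14'); s=snap('side','s14')
plan([.5795,-.2665,.122],180)
cv2.imwrite('pics/c14.png',cv2.resize(w['img'][190:335,250:400],None,fx=4,fy=4,interpolation=cv2.INTER_CUBIC))
E
```

```text
time_s: 24.02
tcp_pos: [0.5812, -0.2671, 0.1346]
ee_rot: [[0.001, -1.0, 0.003], [-1.0, -0.001, -0.001], [0.001, -0.003, -1.0]]
wrist_force: [0.3, 0.5, -0.8]
gripper_width: 0.184
t 24.125 tcp [ 0.5816 -0.267   0.1354] F [-0.2744  0.03    0.0451] w 0.1819966353718188 j [-10.1892  25.4536  -1.7179   0.014  -62.5622  10.2109]
delta in current tool frame [-0.0005  0.0022  0.0134] | 0.014 rotvec tool [-0.0045 -0.001   0.0005] deg 0.3
delta world [-0.0021  0.0005 -0.0134] ; delta in TARGET tool frame [-0.0005  0.0021  0.0134]
```

View pics/c14.png

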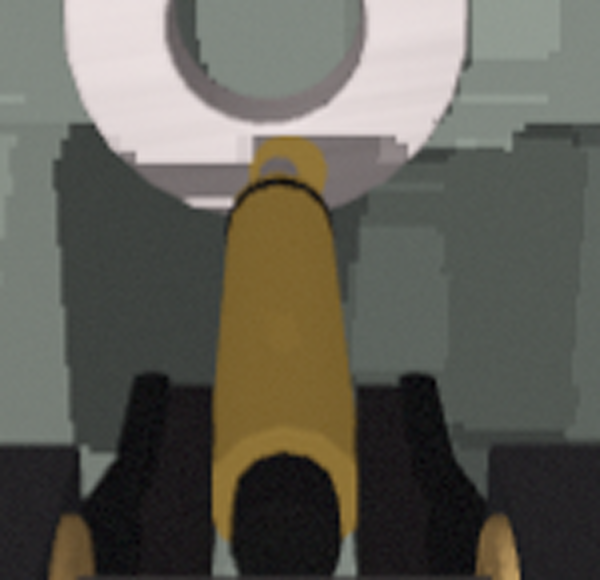

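```bash
python3 -m crank '[{"linear":[0,0.002,0.005],"delta_rot":[0,0,0],"gripper":0},{"linear":[0,0,0.005],"delta_rot":[0,0,0],"gripper":0},{"linear":[0,0,0],"delta_rot":[0,0,0],"gripper":0},{"linear":[0,0,0],"delta_rot":[0,0,0],"gripper":0}]'
python3 -m crank '[{"linear":[0,0,0.001],"delta_rot":[0,0,0],"gripper":0},{"linear":[0,0,0],"delta_rot":[0,0,0],"gripper":0}]'
python3 -m crank '[{"linear":[0,0,0.001],"delta_rot":[0,0,0],"gripper":0},{"linear":[0,0,0],"delta_rot":[0,0,0],"gripper":0}]'
```

```text
time_s: 24.62
tcp_pos: [0.5786, -0.2667, 0.1238]
ee_rot: [[0.0, -1.0, 0.002], [-1.0, -0.0, -0.0], [0.0, -0.002, -1.0]]
wrist_force: [0.3, 1.0, -0.9]
gripper_width: 0.18
time_s: 24.88
tcp_pos: [0.5785, -0.2667, 0.1227]
ee_rot: [[0.0, -1.0, 0.002], [-1.0, -0.0, 0.0], [-0.0, -0.002, -1.0]]
wrist_force: [0.4, 0.4, -1.1]
gripper_width: 0.187
time_s: 25.12
tcp_pos: [0.5788, -0.2668, 0.1221]
ee_rot: [[0.0, -1.0, 0.002], [-1.0, -0.0, -0.0], [0.0, -0.002, -1.0]]
wrist_force: [-0.4, 0.0, 1.0]
gripper_width: 0.184
```

```bash
python3 -m crank '[{"linear":[0,0,0.0008],"delta_rot":[0,0,0],"gripper":0},{"linear":[0,0,0],"delta_rot":[0,0,0],"gripper":0}]'
python3 -m crank '[{"linear":[0,0,0],"delta_rot":[0,0,0],"gripper":0},{"linear":[0,0,0],"delta_rot":[0,0,0],"gripper":0},{"linear":[0,0,0],"delta_rot":[0,0,0],"gripper":0},{"linear":[0,0,0],"delta_rot":[0,0,0],"gripper":0},{"linear":[0,0,0],"delta_rot":[0,0,0],"gripper":0},{"linear":[0,0,0],"delta_rot":[0,0,0],"gripper":0}]'
python3 - <<'E'
from h import *
w=snap('wrist','w15')
cv2.imwrite('pics/c15.png',cv2.resize(w['img'][190:335,250:400],None,fx=4,fy=4,interpolation=cv2.INTER_CUBIC))
E
```

```text
time_s: 25.38
tcp_pos: [0.5792, -0.267, 0.122]
ee_rot: [[0.0, -1.0, 0.003], [-1.0, -0.0, -0.001], [0.001, -0.003, -1.0]]
wrist_force: [0.9, 1.1, 4.8]
gripper_width: 0.185
time_s: 26.12
tcp_pos: [0.5792, -0.267, 0.122]
ee_rot: [[0.0, -1.0, 0.004], [-1.0, -0.0, -0.001], [0.001, -0.004, -1.0]]
wrist_force: [0.3, 0.5, 5.2]
gripper_width: 0.187
```

View pics/c15.png

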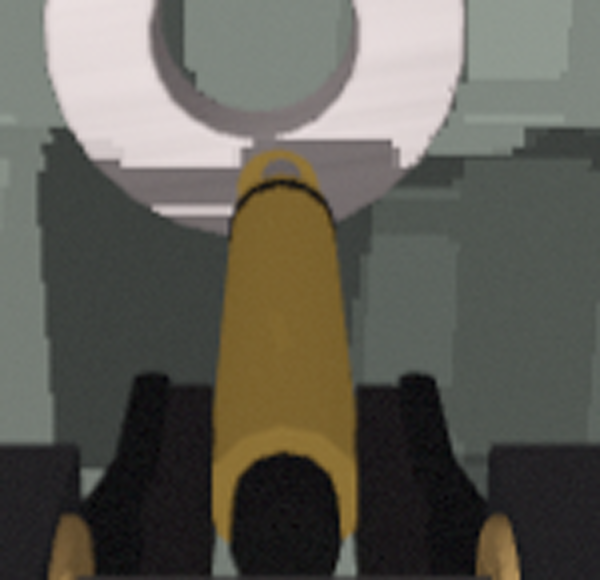

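Yellow is done at about 5 N, with the tip inside the dot. Before laying it down, I'll find out when the drawer moved earlier.

```bash
python3 -m crank '[{"linear":[0,0,-0.05],"delta_rot":[0,0,0],"gripper":0},{"linear":[0,0,-0.06],"delta_rot":[0,0,-0.1827],"gripper":0},{"linear":[0,0,0],"delta_rot":[0,0,-0.1827],"gripper":0},{"linear":[0,0,0],"delta_rot":[0,0,-0.1827],"gripper":0},{"linear":[0,0,0],"delta_rot":[0,0,-0.1827],"gripper":0},{"linear":[0,0,0],"delta_rot":[0,0,-0.1827],"gripper":0},{"linear":[0,0,0],"delta_rot":[0,0,-0.1827],"gripper":0},{"linear":[0,0,0],"delta_rot":[0,0,-0.1827],"gripper":0},{"linear":[0,0,0],"delta_rot":[0,0,-0.1827],"gripper":0},{"linear":[0,0,0],"delta_rot":[0,0,-0.1827],"gripper":0}]'
python3 - <<'E'
from h import *
t=snap('top','t16')
ims=[load(k)['img'][300:470,190:320] for k in ['s1','s5','s6','s8']]
ims.append(load('top0')['img'][0:170,0:130]*0)
cv2.imwrite('pics/cmp.png',cv2.resize(np.hstack(ims[:4]),None,fx=1.5,fy=2.5))
cv2.imwrite('pics/t16c.png',cv2.resize(t['img'][170:330,85:240],None,fx=3.6,fy=3.6,interpolation=cv2.INTER_CUBIC))
plan(D(.12,-.023,.24),DY)
E
```

```text
time_s: 27.42
tcp_pos: [0.5777, -0.2662, 0.2294]
ee_rot: [[0.997, 0.079, -0.001], [0.079, -0.997, 0.002], [-0.0, -0.002, -1.0]]
wrist_force: [0.7, -0.3, -1.2]
gripper_width: 0.186
t 27.475 tcp [ 0.5777 -0.2661  0.2294] F [-0.7593  0.2674 -0.5463] w 0.18464261875259355 j [-10.2283  21.7971   6.2807  -0.0837 -74.5378 105.0204]
delta in current tool frame [ 0.089  -0.5003 -0.0099] | 0.508 rotvec tool [-0.0016  0.0006  0.0099] deg 0.6
delta world [0.0471 0.506  0.0106] ; delta in TARGET tool frame [ 0.0841 -0.5012 -0.0106]
```

View pics/cmp.png

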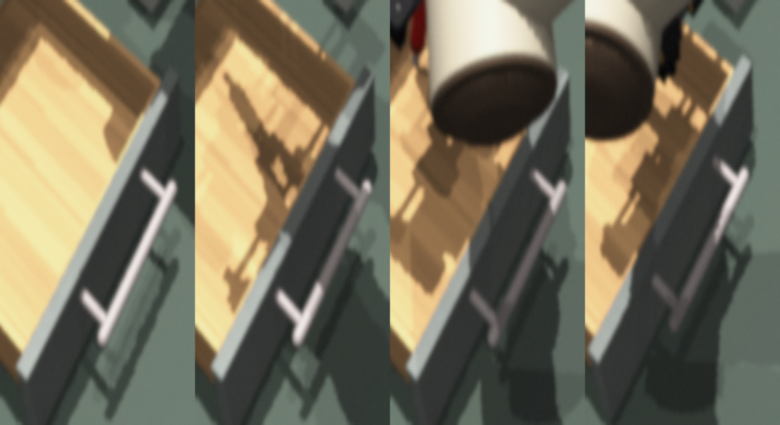

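View pics/t16c.png

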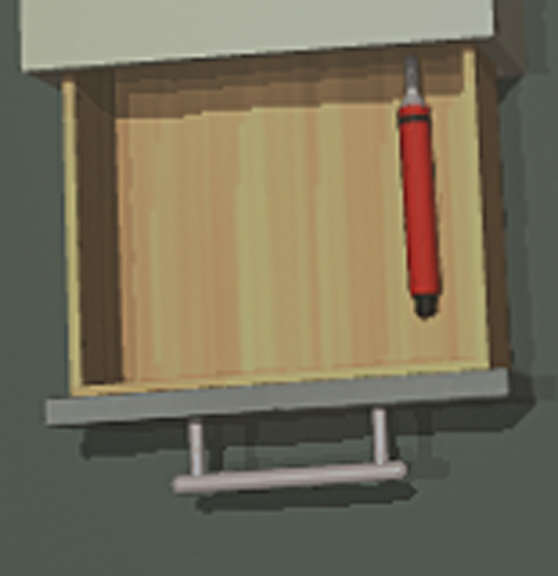

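```bash
python3 - <<'E'
from h import *
c=load('t16')
f=lambda u,v,z: atz(c,85+(u+.5)/3.6-.5,170+(v+.5)/3.6-.5,z)
for n,u,v,z in [('floorFL',122,383,.022),('floorFR',486,362,.022),('face out L',47,424,.097),('face out R',508,395,.097),('redtip',413,60,.026),('redbutton',426,312,.031)]:
    p=f(u,v,z);print(n,p,(p-O)@ex,(p-O)@ey)
E
python3 -m crank '[{"linear":[0.0127,-0.0584,-0.001],"delta_rot":[0,0,0],"gripper":0},{"linear":[0.0127,-0.0584,-0.001],"delta_rot":[0,0,0],"gripper":0},{"linear":[0.0127,-0.0584,-0.001],"delta_rot":[0,0,0],"gripper":0},{"linear":[0.0127,-0.0584,-0.001],"delta_rot":[0,0,0],"gripper":0},{"linear":[0.0127,-0.0584,-0.001],"delta_rot":[0,0,0],"gripper":0},{"linear":[0.0127,-0.0584,-0.001],"delta_rot":[0,0,0],"gripper":0},{"linear":[0.0127,-0.0584,-0.001],"delta_rot":[0,0,0],"gripper":0},{"linear":[0.01,-0.0584,-0.001],"delta_rot":[0,0,0],"gripper":0}]'
python3 -m crank '[{"linear":[0,-0.033,-0.002],"delta_rot":[0,0,0],"gripper":0},{"linear":[0,0,0],"delta_rot":[0,0,0.0099],"gripper":0},{"linear":[0,0,0],"delta_rot":[0,0,0],"gripper":0}]'
python3 - <<'E'
from h import *
plan(lay(-.023,18,18,.03,xp=.185,L=.1147),DY,18)
E
```

```text
floorFL [0.5204 0.3625 0.022 ] 0.024822436594400688 0.10695207290221047
floorFR [0.5339 0.1512 0.022 ] 0.02277496082065188 -0.10475088729825749
face out L [0.4942 0.3765 0.097 ] -0.00026161184741865166 0.12285833829678873
face out R [0.5118 0.1252 0.097 ] -0.001131217809398916 -0.12906783525927093
redtip [0.7079 0.1972 0.026 ] 0.19968053659882629 -0.07162208208051084
redbutton [0.5615 0.1845 0.031 ] 0.05278244673695195 -0.07357692371985819
time_s: 28.48
tcp_pos: [0.6421, 0.2085, 0.2378]
ee_rot: [[0.997, 0.071, -0.0], [0.071, -0.997, -0.0], [-0.0, 0.0, -1.0]]
wrist_force: [1.1, -0.5, -0.9]
gripper_width: 0.185
time_s: 28.85
tcp_pos: [0.6398, 0.239, 0.2401]
ee_rot: [[0.998, 0.062, 0.0], [0.062, -0.998, -0.001], [0.0, 0.001, -1.0]]
wrist_force: [-0.3, 0.3, -0.1]
gripper_width: 0.185
t 28.85 tcp [0.6398 0.239  0.2401] F [-0.2907  0.3259 -0.1061] w 0.18471325501909364 j [ 34.0348  26.3476  14.8428   0.0441 -78.5178  59.5268]
delta in current tool frame [ 0.0205 -0.0023  0.0968] | 0.099 rotvec tool [ 0.0026  0.3141 -0.0108] deg 18.0
delta world [ 0.0203  0.0035 -0.0968] ; delta in TARGET tool frame [-0.0104 -0.002   0.0984]
```

```bash
python3 -m crank '[{"linear":[0,0,0],"delta_rot":[0,0.1,-0.005],"gripper":0},{"linear":[0,0,0],"delta_rot":[0,0.107,-0.005],"gripper":0},{"linear":[0,0,0],"delta_rot":[0,0.107,0],"gripper":0},{"linear":[0,0,0],"delta_rot":[0,0,0],"gripper":0}]'
python3 - <<'E'
from h import *
plan(lay(-.023,18,18,.006,xp=.17,L=.1147),DY,18)
E
```

```text
time_s: 29.35
tcp_pos: [0.6372, 0.2363, 0.2395]
ee_rot: [[0.949, 0.072, 0.306], [0.07, -0.997, 0.019], [0.306, 0.003, -0.952]]
wrist_force: [-0.1, 0.3, -0.7]
gripper_width: 0.184
t 29.35 tcp [0.6372 0.2363 0.2395] F [-0.138   0.3159 -0.707 ] w 0.1843020277130267 j [ 38.9304  16.2518  -7.5249  12.9794 -52.242   48.5155]
delta in current tool frame [-0.0289 -0.0049  0.117 ] | 0.121 rotvec tool [ 0.0036  0.0027 -0.0002] deg 0.3
delta world [ 0.008   0.005  -0.1202] ; delta in TARGET tool frame [-0.0292 -0.0044  0.1169]
```

```bash
python3 -m crank '[{"linear":[-0.0058,-0.001,0.0234],"delta_rot":[0,0,0],"gripper":0},{"linear":[-0.0058,-0.001,0.0234],"delta_rot":[0,0,0],"gripper":0},{"linear":[-0.0058,-0.001,0.0234],"delta_rot":[0,0,0],"gripper":0},{"linear":[-0.0058,-0.001,0.0234],"delta_rot":[0,0,0],"gripper":0},{"linear":[-0.0058,-0.001,0.0234],"delta_rot":[0,0,0],"gripper":0},{"linear":[0,0,0],"delta_rot":[0,0,0],"gripper":0},{"linear":[0,0,0],"delta_rot":[0,0,0],"gripper":0}]'
python3 -m crank '[{"linear":[-0.0006,0,0.0019],"delta_rot":[0,0,0],"gripper":0},{"linear":[0,0,0],"delta_rot":[0,0,0],"gripper":0}]'
python3 -m crank '[{"linear":[-0.0006,0,0.0019],"delta_rot":[0,0,0],"gripper":0},{"linear":[0,0,0],"delta_rot":[0,0,0],"gripper":0}]'
python3 -m crank '[{"linear":[-0.0006,0,0.0019],"delta_rot":[0,0,0],"gripper":0},{"linear":[0,0,0],"delta_rot":[0,0,0],"gripper":0}]'
python3 - <<'E'
from h import *
plan(lay(-.023,18,18,.0,xp=.17,L=.1147),DY,18)
E
```

```text
time_s: 30.22
tcp_pos: [0.6501, 0.245, 0.1223]
ee_rot: [[0.947, 0.073, 0.312], [0.069, -0.997, 0.023], [0.312, 0.0, -0.95]]
wrist_force: [-0.2, 0.3, -0.5]
gripper_width: 0.18
time_s: 30.48
tcp_pos: [0.6489, 0.2451, 0.1197]
ee_rot: [[0.948, 0.073, 0.311], [0.07, -0.997, 0.022], [0.311, 0.0, -0.95]]
wrist_force: [0.6, 0.3, -1.0]
gripper_width: 0.186
time_s: 30.72
tcp_pos: [0.6484, 0.2449, 0.1168]
ee_rot: [[0.948, 0.074, 0.31], [0.07, -0.997, 0.022], [0.31, 0.001, -0.951]]
wrist_force: [-0.7, 0.3, -0.2]
gripper_width: 0.189
time_s: 30.98
tcp_pos: [0.6489, 0.2451, 0.1152]
ee_rot: [[0.948, 0.074, 0.31], [0.071, -0.997, 0.022], [0.311, 0.001, -0.95]]
wrist_force: [0.4, -0.3, 1.0]
gripper_width: 0.184
t 30.975 tcp [0.6489 0.2451 0.1152] F [ 0.3846 -0.3361  1.0313] w 0.1837807079950453 j [ 38.5403  23.0998 -17.7972  17.7458 -35.3024  42.4176]
delta in current tool frame [-0.0044  0.0035  0.0006] | 0.006 rotvec tool [ 0.0007 -0.0023  0.0009] deg 0.1
delta world [-0.0037 -0.0038 -0.0019] ; delta in TARGET tool frame [-0.0044  0.0035  0.0006]
```

```bash
cat >> h.py <<'E'
def arc(al,ti,xp,L,yd=-.023,zf=.022):
    prev=None
    for a,t,x in zip(al,ti,xp):
        p=lay(yd,a,t,xp=x,L=L,zf=zf); th=np.radians(t)
        if prev is not None:
            d=p-prev[0]; t0=np.radians(prev[1]); X=np.cos(t0)*ex+np.sin(t0)*ez; Z=np.sin(t0)*ex-np.cos(t0)*ez
            print(a,t,'HALF lin x,z',(d@X/2).round(4),(d@Z/2).round(4),'HALF rot y',((th-t0)/2).round(4),'tcp',p.round(4))
        prev=(p,t)
E
python3 - <<'E'
from h import *
arc([18,27,36,45,54,62,69,75],[18,18,16,12,8,4,1,0],[.174,.173,.172,.172,.174,.178,.182,.186],.1147,zf=.024)
E
```

```text
27 18 HALF lin x,z -0.0094 0.0006 HALF rot y 0.0 tcp [0.6315 0.2403 0.1084]
36 16 HALF lin x,z -0.0096 0.0019 HALF rot y -0.0175 tcp [0.6146 0.2391 0.0988]
45 12 HALF lin x,z -0.0088 0.0037 HALF rot y -0.0349 tcp [0.5997 0.238  0.0868]
54 8 HALF lin x,z -0.0068 0.0057 HALF rot y -0.0349 tcp [0.5888 0.2372 0.0729]
62 4 HALF lin x,z -0.0038 0.0064 HALF rot y -0.0349 tcp [0.583  0.2368 0.0592]
69 1 HALF lin x,z -0.0018 0.0063 HALF rot y -0.0262 tcp [0.5802 0.2366 0.0464]
75 0 HALF lin x,z -0.0001 0.0057 HALF rot y -0.0087 tcp [0.5802 0.2366 0.035 ]
```

```bash
python3 -m crank '[{"linear":[-0.0094,0,0.0008],"delta_rot":[0,0,0],"gripper":0},{"linear":[-0.0094,0,0.0008],"delta_rot":[0,0,0],"gripper":0},{"linear":[-0.0096,0,0.0019],"delta_rot":[0,-0.0175,0],"gripper":0},{"linear":[-0.0096,0,0.0019],"delta_rot":[0,-0.0175,0],"gripper":0},{"linear":[-0.0088,0,0.0037],"delta_rot":[0,-0.035,0],"gripper":0},{"linear":[-0.0088,0,0.0037],"delta_rot":[0,-0.035,0],"gripper":0},{"linear":[0,0,0],"delta_rot":[0,0,0],"gripper":0}]'
python3 - <<'E'
from h import *
plan(lay(-.023,45,12,xp=.172,L=.1147,zf=.024),DY,12)
w=snap('wrist','w17')
E
```

```text
time_s: 31.85
tcp_pos: [0.5989, 0.2413, 0.0856]
ee_rot: [[0.976, 0.073, 0.207], [0.072, -0.997, 0.014], [0.208, 0.001, -0.978]]
wrist_force: [-1.1, -0.1, 1.8]
gripper_width: 0.19
t 31.85 tcp [0.5989 0.2413 0.0856] F [-1.0562 -0.0751  1.8279] w 0.1897831513258681 j [ 39.8625  23.1878 -18.8253  11.266  -38.7806  46.11  ]
delta in current tool frame [ 0.0009  0.0033 -0.0011] | 0.004 rotvec tool [0.0014 0.     0.0001] deg 0.1
delta world [ 0.0009 -0.0033  0.0012] ; delta in TARGET tool frame [ 0.0009  0.0033 -0.0011]
```

View pics/w17.png

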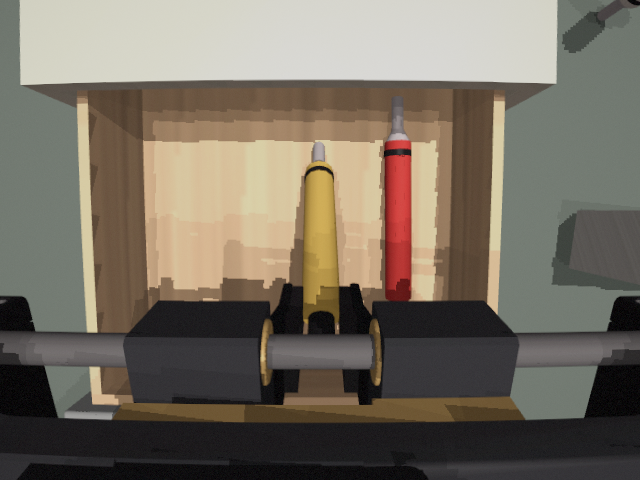

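```bash
python3 -m crank '[{"linear":[-0.0064,0.001,0.0053],"delta_rot":[0,-0.035,0],"gripper":0},{"linear":[-0.0064,0,0.0053],"delta_rot":[0,-0.035,0],"gripper":0},{"linear":[-0.0036,0,0.0061],"delta_rot":[0,-0.035,0],"gripper":0},{"linear":[-0.0036,0,0.0061],"delta_rot":[0,-0.035,0],"gripper":0},{"linear":[-0.0018,0,0.0062],"delta_rot":[0,-0.026,0],"gripper":0},{"linear":[-0.0018,0,0.0062],"delta_rot":[0,-0.026,0],"gripper":0},{"linear":[0,0,0],"delta_rot":[0,0,0],"gripper":0}]'
python3 - <<'E'
from h import *
plan(lay(-.023,75,0,xp=.186,L=.1147,zf=.024),DY,0)
w=snap('wrist','w18')
E
```

```text
time_s: 32.78
tcp_pos: [0.5805, 0.2386, 0.047]
ee_rot: [[0.997, 0.073, 0.018], [0.073, -0.997, -0.0], [0.018, 0.002, -1.0]]
wrist_force: [0.4, 0.1, 1.0]
gripper_width: 0.185
t 32.775 tcp [0.5805 0.2386 0.047 ] F [0.3551 0.1213 1.0376] w 0.18496663537709532 j [ 37.4517  28.9339 -10.3671   0.8319 -49.8975  56.2041]
delta in current tool frame [-0.0007  0.002   0.012 ] | 0.012 rotvec tool [ 0.0016 -0.0178 -0.0002] deg 1.0
delta world [-0.0004 -0.0021 -0.012 ] ; delta in TARGET tool frame [-0.0005  0.002   0.012 ]
```

View pics/w18.png

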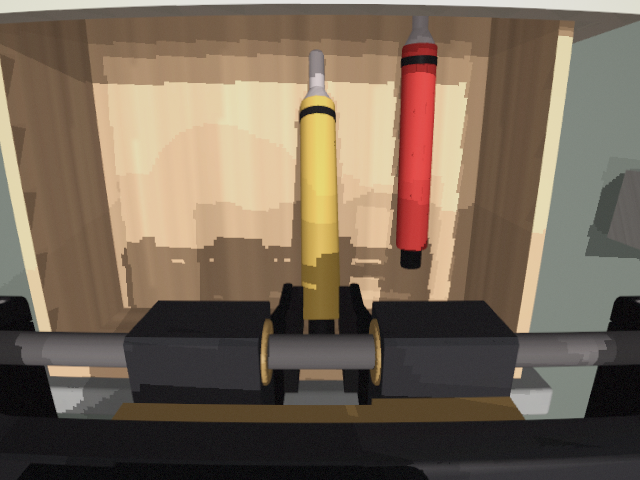

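```bash
python3 -m crank '[{"linear":[0.001,0,0.005],"delta_rot":[0,-0.009,0],"gripper":0},{"linear":[0.001,0,0.005],"delta_rot":[0,-0.009,0],"gripper":0},{"linear":[0,0,0.002],"delta_rot":[0,0,0],"gripper":0},{"linear":[0,0,0],"delta_rot":[0,0,0],"gripper":0},{"linear":[0,0,0],"delta_rot":[0,0,0],"gripper":32},{"linear":[0,0,0],"delta_rot":[0,0,0],"gripper":32},{"linear":[0,0,0],"delta_rot":[0,0,0],"gripper":32},{"linear":[0,0,0],"delta_rot":[0,0,0],"gripper":32}]'
python3 -m crank '[{"linear":[0,0,-0.03],"delta_rot":[0,0,0],"gripper":32},{"linear":[0,0,-0.06],"delta_rot":[0,0,0],"gripper":32},{"linear":[0,0,-0.06],"delta_rot":[0,0,0],"gripper":60},{"linear":[0,0,-0.055],"delta_rot":[0,0,0],"gripper":60},{"linear":[0,0,0],"delta_rot":[0,0,0],"gripper":60}]'
python3 - <<'E'
from h import *
w=snap('wrist','w19'); t=snap('top','t19')
plan([.6235,-.0225,.25],180); plan([.624,.023,.25],180)
E
```

```text
time_s: 33.83
tcp_pos: [0.5823, 0.2389, 0.0359]
ee_rot: [[0.997, 0.074, 0.001], [0.074, -0.997, -0.001], [0.001, 0.001, -1.0]]
wrist_force: [0.3, 0.1, 0.1]
gripper_width: 0.317
time_s: 34.45
tcp_pos: [0.5848, 0.2404, 0.2474]
ee_rot: [[0.997, 0.074, 0.012], [0.074, -0.997, 0.005], [0.012, -0.004, -1.0]]
wrist_force: [0.2, -0.6, -0.1]
gripper_width: 0.553
t 34.55 tcp [0.582  0.2392 0.2413] F [-0.3119 -0.4825  0.2008] w 0.5809451472051553 j [ 37.082   20.7009   6.2622   0.0408 -75.5041  57.1156]
delta in current tool frame [ 0.0222  0.2641 -0.0087] | 0.265 rotvec tool [-0.001  -0.001   1.6442] deg 94.2
delta world [ 0.0415 -0.2617  0.0087] ; delta in TARGET tool frame [ 0.2617 -0.0415 -0.0087]
t 34.55 tcp [0.582  0.2392 0.2413] F [-0.3119 -0.4825  0.2008] w 0.5809451472051553 j [ 37.082   20.7009   6.2622   0.0408 -75.5041  57.1156]
delta in current tool frame [ 0.0261  0.2187 -0.0087] | 0.22 rotvec tool [-0.001  -0.001   1.6442] deg 94.2
delta world [ 0.042  -0.2162  0.0087] ; delta in TARGET tool frame [ 0.2162 -0.042  -0.0087]
```

View pics/w19.png

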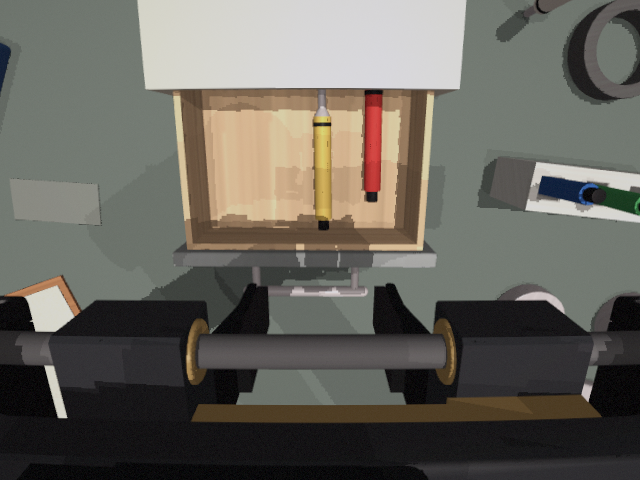

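View pics/t19.png

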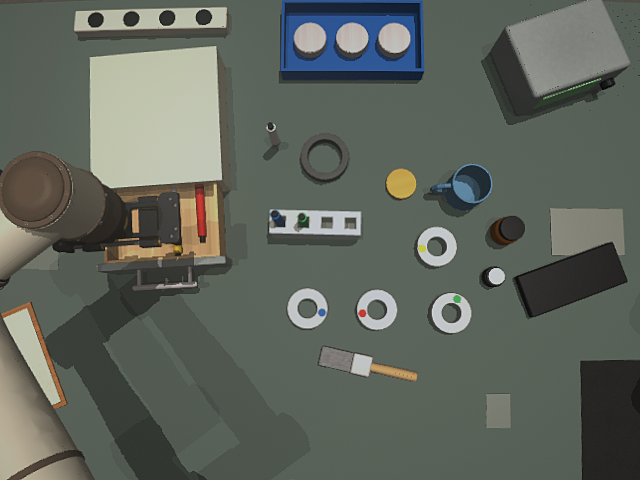

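The yellow pen lies flat with its button at (323,225) in the wrist view. The drawer has crept further in (opening about 0.15 m), so I'll hook its bar with the closed fingers and pull it back out before the next pen.

```bash
python3 - <<'E'
from h import *
t=load('t19'); cv2.imwrite('pics/t19c.png',cv2.resize(t['img'][220:300,85:240],None,fx=5,fy=5,interpolation=cv2.INTER_CUBIC))
w=load('w19'); cv2.imwrite('pics/w19c.png',cv2.resize(w['img'][200:320,160:460],None,fx=2.6,fy=2.6,interpolation=cv2.INTER_CUBIC))
E
```

```text
(no output)
```

View pics/t19c.png

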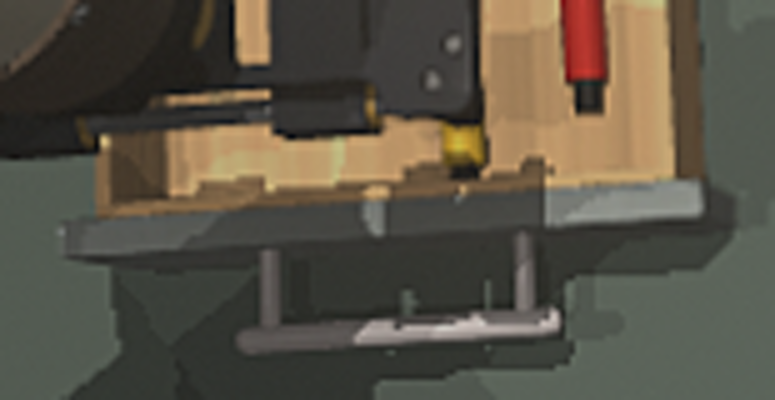

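View pics/w19c.png

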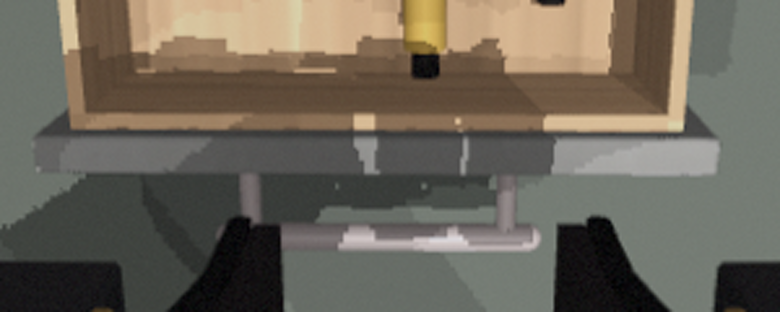

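```bash
python3 - <<'E'
from h import *
t=load('t19')
f=lambda u,v,z: atz(t,85+(u+.5)/5-.5,220+(v+.5)/5-.5,z)
A=f(248,340,.073);B=f(555,322,.073);print('bar',A,B,(A+B)/2)
print('face bottom edge',f(65,257,.097),f(705,217,.097), 'face top edge', f(65,225,.097),f(705,182,.097))
H=(A+B)/2
print('bar in drawer x',(H-O)@ex,(H-O)@ey)
plan(H+.0175*ex+np.array([0,0,.25-.073]),DY)
plan(H+.0175*ex+np.array([0,0,.055-.073]),DY)
w=load('w19')
g=lambda u,v,z: atz(w,160+(u+.5)/2.6-.5,200+(v+.5)/2.6-.5,z)
print('wrist bar R end',g(535,237,.073),'mid', g(400,238,.073),'face outer',g(400,172,.097))
E
```

```text
bar [0.4953 0.3116 0.073 ] [0.5034 0.1888 0.073 ] [0.4994 0.2502 0.073 ]
face bottom edge [0.5262 0.378  0.097 ] [0.5433 0.1261 0.097 ] face top edge [0.5387 0.3786 0.097 ] [0.5568 0.1264 0.097 ]
bar in drawer x -0.004410394435021179 -0.0034853126000981586
t 34.55 tcp [0.582  0.2392 0.2413] F [-0.3119 -0.4825  0.2008] w 0.5809451472051553 j [ 37.082   20.7009   6.2622   0.0408 -75.5041  57.1156]
delta in current tool frame [-0.0641 -0.017  -0.0088] | 0.067 rotvec tool [ 0.     -0.0012  0.0001] deg 0.1
delta world [-0.0652  0.0122  0.0087] ; delta in TARGET tool frame [-0.0641 -0.017  -0.0087]
t 34.55 tcp [0.582  0.2392 0.2413] F [-0.3119 -0.4825  0.2008] w 0.5809451472051553 j [ 37.082   20.7009   6.2622   0.0408 -75.5041  57.1156]
delta in current tool frame [-0.0643 -0.017   0.1862] | 0.198 rotvec tool [ 0.     -0.0012  0.0001] deg 0.1
delta world [-0.0652  0.0122 -0.1863] ; delta in TARGET tool frame [-0.0641 -0.017   0.1863]
wrist bar R end [0.5043 0.1881 0.073 ] mid [0.4998 0.2424 0.073 ] face outer [0.5365 0.2444 0.097 ]
```

```bash
python3 -m crank '[{"linear":[-0.0308,-0.0085,0],"delta_rot":[0,0,0],"gripper":0},{"linear":[-0.0308,-0.0085,0],"delta_rot":[0,0,0],"gripper":0},{"linear":[0,0,0.03],"delta_rot":[0,0,0],"gripper":0},{"linear":[0,0,0.04],"delta_rot":[0,0,0],"gripper":0},{"linear":[0,0,0.04],"delta_rot":[0,0,0],"gripper":0},{"linear":[0,0,0.02],"delta_rot":[0,0,0],"gripper":0},{"linear":[0,0,0],"delta_rot":[0,0,0],"gripper":0},{"linear":[0,0,0],"delta_rot":[0,0,0],"gripper":0}]'
python3 - <<'E'
from h import *
H=np.array([.4994,.2502,.055])
plan(H+.020*ex,DY)
w=snap('wrist','w20'); print(proj(w,[H+.02*ex+[0,0,.045]]))
E
```

```text
time_s: 35.55
tcp_pos: [0.5199, 0.2515, 0.111]
ee_rot: [[0.997, 0.074, 0.001], [0.074, -0.997, -0.001], [0.001, 0.001, -1.0]]
wrist_force: [0.4, 0.3, 0.5]
gripper_width: 0.007
t 35.55 tcp [0.5199 0.2515 0.111 ] F [0.3781 0.3278 0.5281] w 0.0066534704399923705 j [ 41.9392  21.1457 -12.5561   0.1189 -56.3049  52.2286]
delta in current tool frame [-0.0006 -0.0003  0.056 ] | 0.056 rotvec tool [ 0.0014 -0.001   0.0006] deg 0.1
delta world [-0.0006  0.0002 -0.056 ] ; delta in TARGET tool frame [-0.0006 -0.0002  0.056 ]
[[320.3586 269.206 ]]
```

View pics/w20.png

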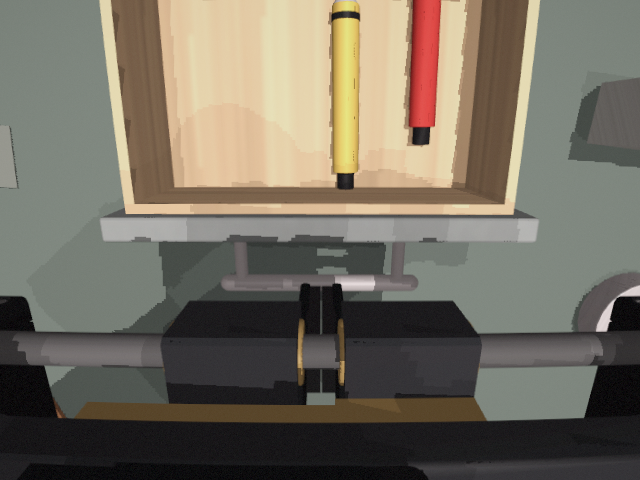

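```bash
python3 - <<'E'
from h import *
w=load('w20'); print('bar',atz(w,320,283,.073),'face outer top',atz(w,320,241,.097),'face z.07?',atz(w,320,241,.07))
E
```

```text
bar [0.4994 0.2504 0.073 ] face outer top [0.5355 0.2531 0.097 ] face z.07? [0.5276 0.2525 0.07  ]
```

Consistent: the bar is at x=0.4994, the face at 0.5355, and the closed fingers at 0.520 between them. Next I'll descend and pull.

```bash
python3 -m crank '[{"linear":[0,0,0.02],"delta_rot":[0,0,0],"gripper":0},{"linear":[0,0,0.02],"delta_rot":[0,0,0],"gripper":0},{"linear":[0,0,0.012],"delta_rot":[0,0,0],"gripper":0},{"linear":[0,0,0],"delta_rot":[0,0,0],"gripper":0},{"linear":[-0.004,0,0],"delta_rot":[0,0,0],"gripper":0},{"linear":[-0.006,0,0],"delta_rot":[0,0,0],"gripper":0},{"linear":[-0.008,0,0],"delta_rot":[0,0,0],"gripper":0},{"linear":[-0.008,0,0],"delta_rot":[0,0,0],"gripper":0}]'
python3 -m crank '[{"linear":[-0.008,0,0],"delta_rot":[0,0,0],"gripper":0},{"linear":[-0.008,0,0],"delta_rot":[0,0,0],"gripper":0},{"linear":[-0.008,0,0],"delta_rot":[0,0,0],"gripper":0},{"linear":[-0.006,0,0],"delta_rot":[0,0,0],"gripper":0},{"linear":[-0.003,0,0],"delta_rot":[0,0,0],"gripper":0},{"linear":[-0.001,0,0],"delta_rot":[0,0,0],"gripper":0},{"linear":[0,0,0],"delta_rot":[0,0,0],"gripper":0}]'

```

```text
time_s: 36.6
tcp_pos: [0.4931, 0.2495, 0.0591]
ee_rot: [[0.997, 0.074, 0.001], [0.074, -0.997, -0.001], [0.001, 0.001, -1.0]]
wrist_force: [0.2, 0.2, -0.0]
gripper_width: 0.005
time_s: 37.48
tcp_pos: [0.46, 0.2471, 0.0588]
ee_rot: [[0.997, 0.074, 0.001], [0.074, -0.997, -0.001], [0.001, 0.001, -1.0]]
wrist_force: [0.5, 0.3, 0.5]
gripper_width: 0.004
```

```bash
python3 -m crank '[{"linear":[0.004,0,0],"delta_rot":[0,0,0],"gripper":0},{"linear":[0,0,-0.03],"delta_rot":[0,0,0],"gripper":0},{"linear":[0,0,-0.06],"delta_rot":[0,0,0],"gripper":0},{"linear":[0,0,-0.06],"delta_rot":[0,0,0],"gripper":60},{"linear":[0,0,-0.035],"delta_rot":[0,0,0],"gripper":60},{"linear":[0,0,0],"delta_rot":[0,0,0],"gripper":60}]'
python3 - <<'E'
from h import *
w=snap('wrist','w21'); 
plan([.624,.023,.25],180)
E
```

```text
time_s: 38.22
tcp_pos: [0.4655, 0.2486, 0.2474]
ee_rot: [[0.997, 0.073, 0.007], [0.073, -0.997, 0.004], [0.007, -0.003, -1.0]]
wrist_force: [-0.1, -0.8, 0.2]
gripper_width: 0.262
t 38.275 tcp [0.4642 0.2478 0.2448] F [ 0.2285 -0.6857 -1.3031] w 0.31008771025752857 j [ 45.8161  10.0804  -7.7923   0.0602 -71.9841  48.3562]
delta in current tool frame [ 0.143   0.2359 -0.005 ] | 0.276 rotvec tool [-0.0028 -0.0012  1.6439] deg 94.2
delta world [ 0.1598 -0.2248  0.0052] ; delta in TARGET tool frame [ 0.2248 -0.1598 -0.0052]
```

View pics/w21.png

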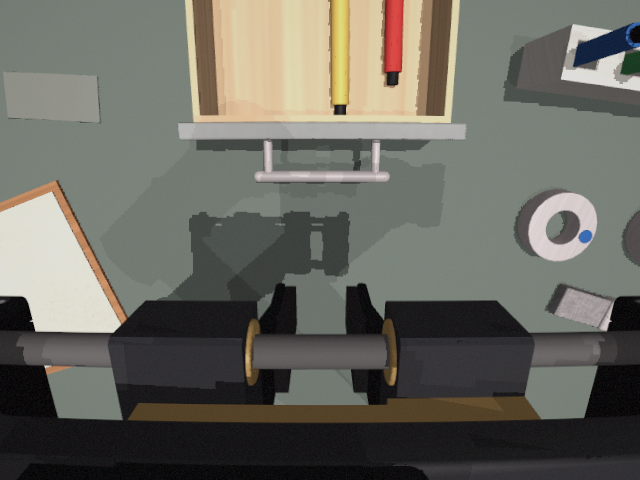

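```bash
python3 - <<'E'
from h import *
w=load('w21'); b=atz(w,322,177,.073); print('bar',b,(b-O)@ex, 'yellow button',atz(w,340,108,.031),(atz(w,340,108,.031)-O)@ex,'face out',(atz(w,322,139,.097)-O)@ex)
E
python3 -m crank '[{"linear":[0,0,0],"delta_rot":[0,0,0.1827],"gripper":60},{"linear":[0,0,0],"delta_rot":[0,0,0.1827],"gripper":60},{"linear":[0,0,0],"delta_rot":[0,0,0.1827],"gripper":60},{"linear":[0,0,0],"delta_rot":[0,0,0.1827],"gripper":60},{"linear":[0,0,0],"delta_rot":[0,0,0.1827],"gripper":60},{"linear":[0,0,0],"delta_rot":[0,0,0.1827],"gripper":60},{"linear":[0,0,0],"delta_rot":[0,0,0.1827],"gripper":60},{"linear":[0,0,0],"delta_rot":[0,0,0.1827],"gripper":60},{"linear":[0,0,0],"delta_rot":[0,0,0.1827],"gripper":60}]'
python3 -m crank '[{"linear":[0.045,-0.032,0],"delta_rot":[0,0,0],"gripper":60},{"linear":[0.045,-0.032,0],"delta_rot":[0,0,0],"gripper":60},{"linear":[0.045,-0.032,0],"delta_rot":[0,0,0],"gripper":60},{"linear":[0.045,-0.032,0],"delta_rot":[0,0,0],"gripper":60},{"linear":[0.045,-0.032,0],"delta_rot":[0,0,0],"gripper":60},{"linear":[0,0,0],"delta_rot":[0,0,0],"gripper":60},{"linear":[0,0,0],"delta_rot":[0,0,0],"gripper":60}]'
python3 - <<'E'
from h import *
w=snap('wrist','w22'); t=snap('top','t22')
plan([.6245,.022,.103],180)
E
```

```text
bar [0.499  0.2505 0.073 ] -0.004704732014286664 yellow button [0.5659 0.2369 0.031 ] 0.060994587167967705 face out 0.03148443258453164
time_s: 39.4
tcp_pos: [0.463, 0.2469, 0.2416]
ee_rot: [[-0.006, -1.0, -0.002], [-1.0, 0.006, -0.004], [0.004, 0.002, -1.0]]
wrist_force: [0.3, -0.6, -0.0]
gripper_width: 0.598
time_s: 40.28
tcp_pos: [0.623, 0.0222, 0.2422]
ee_rot: [[-0.001, -1.0, -0.003], [-1.0, 0.001, -0.002], [0.002, 0.003, -1.0]]
wrist_force: [-0.5, -0.3, -0.8]
gripper_width: 0.604
t 40.375 tcp [0.623  0.0233 0.2435] F [-0.4479  0.2662 -0.671 ] w 0.6010986491759474 j [ 17.0262  20.1217   5.6978   0.0605 -75.6381 -16.9649]
delta in current tool frame [ 0.0011 -0.0016  0.1405] | 0.14 rotvec tool [ 0.0007 -0.0013  0.0013] deg 0.1
delta world [ 0.0015 -0.0013 -0.1405] ; delta in TARGET tool frame [ 0.0013 -0.0015  0.1405]
```

View pics/w22.png

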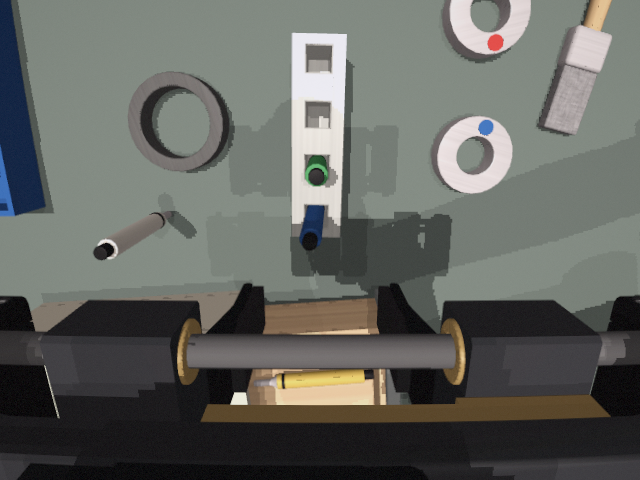

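View pics/t22.png

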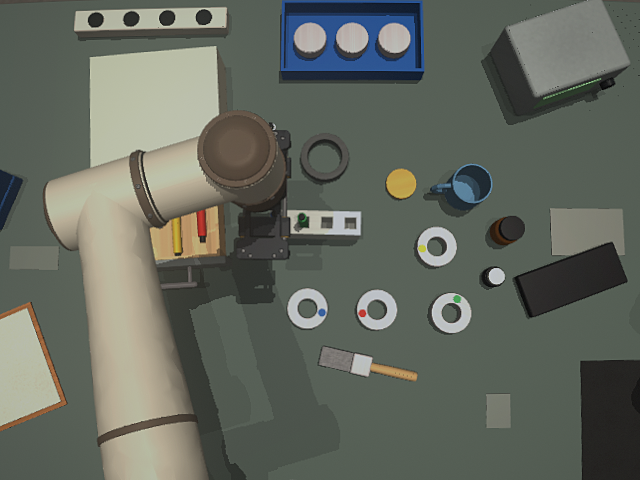

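```bash
python3 - <<'E'
from h import *
w=load('w20'); s=[.5199,.2515,.111]
for dz in (0,.01,.02,.03):
    for dx in (-.0095,.0095): print(dz,dx,proj(w,[np.array(s)+dx*ex+dz*ez]))
w=load('w12'); s=np.array([.6236,-.0686,.1814])
for dz in (0,.01,.02): print(dz,proj(w,[s+[.026,-.0095,dz],s+[.026,.0095,dz],s+[.041,-.0095,dz]]))
E
```

```text
0 -0.0095 [[320.732  291.0665]]
0 0.0095 [[320.7357 259.1227]]
0.01 -0.0095 [[320.7562 298.6493]]
0.01 0.0095 [[320.7607 265.4129]]
0.02 -0.0095 [[320.7826 306.9588]]
0.02 0.0095 [[320.7882 272.3275]]
0.03 -0.0095 [[320.8118 316.1033]]
0.03 0.0095 [[320.8186 279.9635]]
0 [[270.2773 259.8433]
 [271.5595 292.1001]
 [242.6543 259.8376]]
0.01 [[267.9603 266.2497]
 [269.3741 299.8225]
 [239.0243 266.2361]]
0.02 [[265.4126 273.2986]
 [266.9791 308.2921]
 [235.0342 273.2746]]
```

```bash
python3 - <<'E'
from h import *
w=load('w20'); cv2.imwrite('pics/w20c.png',cv2.resize(w['img'][230:400,230:410],None,fx=4,fy=3.5,interpolation=cv2.INTER_CUBIC))
E
```

```text
(no output)
```

View pics/w20c.png

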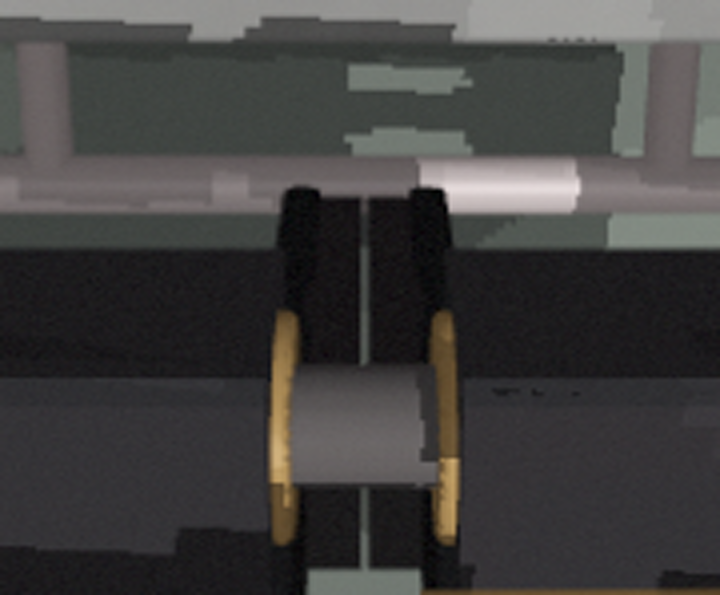

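The pull did not catch: the bar is still at x=0.499. The pictures suggest the real finger ends sit 2–3 cm above the nominal TCP, so the fingers passed over the bar. I'll grip the next pens lower and pull again with more depth if the drawer needs it. Next is the blue pen.

```bash
python3 - <<'E'
from h import *
w=load('w22'); p=atz(w,310.5,241,.158); print(p, atz(w,316,176,.158)); plan([p[0]-.0005,p[1]+.001,.093],180)
E
python3 -m crank '[{"linear":[0.0005,-0.001,0.035],"delta_rot":[0,0,0],"gripper":60},{"linear":[0,0,0.03],"delta_rot":[0,0,0],"gripper":60},{"linear":[0,0,0],"delta_rot":[0,0,0],"gripper":60}]'
python3 - <<'E'
from h import *
w=snap('wrist','w23'); s=snap('side','s23'); plan([.6245,.022,.093],180)
cv2.imwrite('pics/c23.png',np.hstack([cv2.resize(w['img'][150:400,220:420],(400,500)),cv2.resize(s['img'][140:300,220:380],(400,500),interpolation=cv2.INTER_CUBIC)]))
E
```

```text
[0.6307 0.0273 0.158 ] [ 0.6263 -0.0222  0.158 ]
t 40.375 tcp [0.623  0.0233 0.2435] F [-0.4479  0.2662 -0.671 ] w 0.6010986491759474 j [ 17.0262  20.1217   5.6978   0.0605 -75.6381 -16.9649]
delta in current tool frame [-0.0052 -0.0073  0.1504] | 0.151 rotvec tool [ 0.0007 -0.0013  0.0013] deg 0.1
delta world [ 0.0072  0.005  -0.1505] ; delta in TARGET tool frame [-0.005  -0.0072  0.1505]
time_s: 40.75
tcp_pos: [0.6225, 0.0228, 0.1769]
ee_rot: [[0.002, -1.0, -0.005], [-1.0, -0.002, -0.002], [0.002, 0.005, -1.0]]
wrist_force: [-0.9, 0.2, 0.1]
gripper_width: 0.601
t 40.85 tcp [0.6252 0.0227 0.1805] F [-0.1608 -0.2133 -0.0216] w 0.5991419516871374 j [ 16.9479  22.2424  -0.144    0.1324 -67.5012 -16.8892]
delta in current tool frame [0.0006 0.0009 0.0875] | 0.088 rotvec tool [-0.0025 -0.0015  0.0019] deg 0.2
delta world [-0.0007 -0.0007 -0.0875] ; delta in TARGET tool frame [0.0007 0.0007 0.0875]
```

View pics/c23.png

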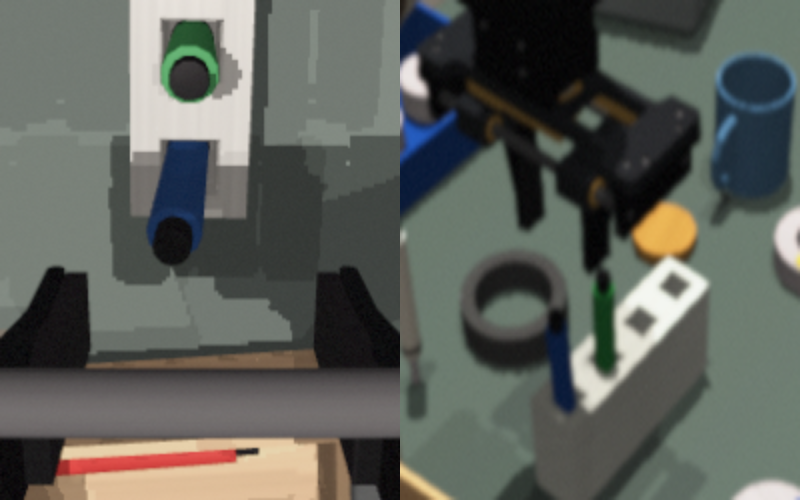

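The blue pen leans a few degrees (top near x=0.629, y=0.027). I'll grip centred on it at grip height.

```bash
python3 -m crank '[{"linear":[-0.002,-0.001,0.03],"delta_rot":[0,0,0],"gripper":60},{"linear":[0,0,0.03],"delta_rot":[0,0,0],"gripper":60},{"linear":[0,0,0.027],"delta_rot":[0,0,0],"gripper":60},{"linear":[0,0,0],"delta_rot":[0,0,0],"gripper":60},{"linear":[0,0,0],"delta_rot":[0,0,0],"gripper":0},{"linear":[0,0,0],"delta_rot":[0,0,0],"gripper":0},{"linear":[0,0,0],"delta_rot":[0,0,0],"gripper":0},{"linear":[0,0,0],"delta_rot":[0,0,0],"gripper":0},{"linear":[0,0,0],"delta_rot":[0,0,0],"gripper":0},{"linear":[0,0,0],"delta_rot":[0,0,0],"gripper":0}]'
python3 - <<'E'
from h import *
s=snap('side','s24'); plan([.6255,.025,.093],180)
cv2.imwrite('pics/c24.png',cv2.resize(s['img'][160:300,240:380],None,fx=4,fy=4,interpolation=cv2.INTER_CUBIC))
E
```

```text
time_s: 42.1
tcp_pos: [0.6261, 0.0238, 0.0925]
ee_rot: [[0.0, -1.0, 0.001], [-1.0, -0.0, -0.001], [0.001, -0.001, -1.0]]
wrist_force: [-0.3, -0.6, 1.4]
gripper_width: 0.198
t 42.15 tcp [0.6261 0.0238 0.0926] F [0.3515 0.0894 1.6297] w 0.19483882048860754 j [ 17.0041  26.5273  -6.6878   0.1042 -56.7265 -17.0449]
delta in current tool frame [-0.0012  0.0006 -0.0004] | 0.001 rotvec tool [-0.0014 -0.0012  0.0003] deg 0.1
delta world [-0.0006  0.0012  0.0004] ; delta in TARGET tool frame [-0.0012  0.0006 -0.0004]
```

View pics/c24.png

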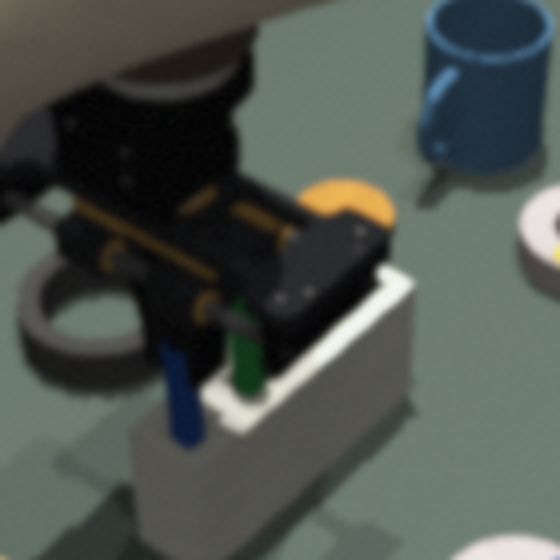

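```bash
python3 -m crank '[{"linear":[0,0,-0.02],"delta_rot":[0,0,0],"gripper":0},{"linear":[0,0,-0.035],"delta_rot":[0,0,0],"gripper":0},{"linear":[0,0,-0.035],"delta_rot":[0,0,0],"gripper":0},{"linear":[0,0,-0.035],"delta_rot":[0,0,0],"gripper":0},{"linear":[0,0,0],"delta_rot":[0,0,0],"gripper":0},{"linear":[0,0,0],"delta_rot":[0,0,0],"gripper":0}]'
python3 - <<'E'
from h import *
w=snap('wrist','w25'); s=snap('side','s25'); t=snap('top','t25')
plan([.4498,-.058,.2],180)
cv2.imwrite('pics/c25.png',np.hstack([cv2.resize(w['img'][190:335,250:400],(400,387),interpolation=cv2.INTER_CUBIC),cv2.resize(s['img'][150:290,230:370],(400,387),interpolation=cv2.INTER_CUBIC)]))
E
```

```text
time_s: 42.9
tcp_pos: [0.6248, 0.024, 0.2158]
ee_rot: [[-0.0, -1.0, -0.002], [-1.0, 0.0, -0.001], [0.001, 0.002, -1.0]]
wrist_force: [0.8, 0.5, -0.5]
gripper_width: 0.197
t 43.05 tcp [0.6248 0.0238 0.2153] F [ 0.2307  0.3208 -1.9462] w 0.1931047298929528 j [ 17.0212  21.1715   3.288    0.0546 -72.2889 -17.0376]
delta in current tool frame [0.0818 0.175  0.0159] | 0.194 rotvec tool [ 0.0026 -0.0017  0.    ] deg 0.2
delta world [-0.175  -0.0818 -0.0153] ; delta in TARGET tool frame [0.0818 0.175  0.0153]
```

View pics/c25.png

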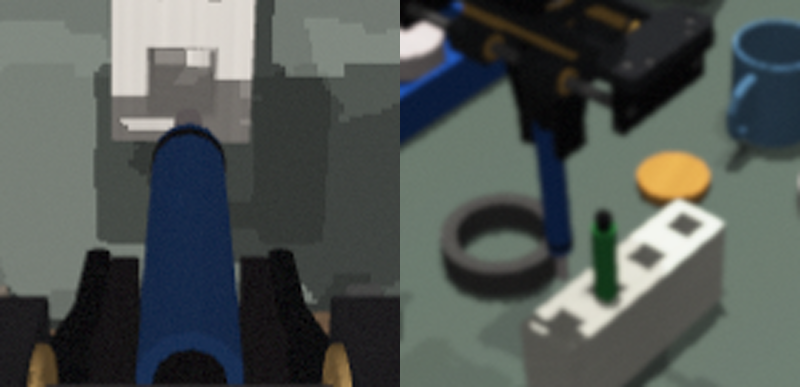

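View pics/t25.png

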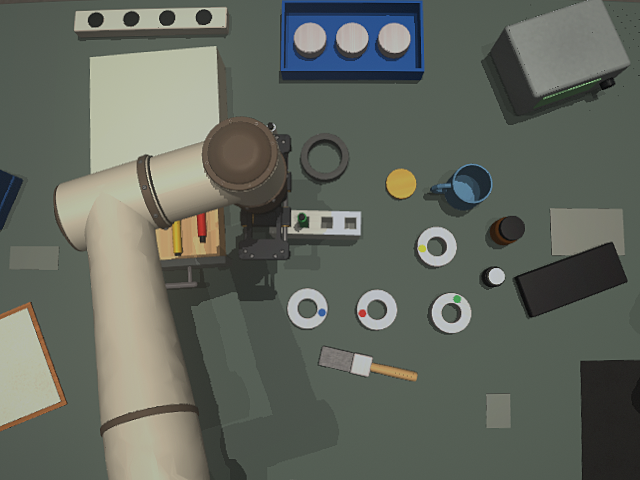

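```bash
python3 - <<'E'
from h import *
c=load('w25'); tcp=np.array([.6248,.024,.2156])
q=rim(c,tcp,.0845,307,334.4,236.9); print('body end offset',q)
s=load('s25'); k=400/140
# side tip px
u,v=230+(562-400)/k,150+275/k*140/140
print('side tip px',u,230+162/k,150+275/2.764, 'expected at axis',proj(s,[tcp-[0,0,.0845]]))
for off in [(0,0),(.002,0),(0,.004),(0,-.004),(.004,0)]: print(off,proj(s,[tcp+[off[0],off[1],-.0845]]))
cv2.imwrite('pics/c26.png',cv2.resize(s['img'][190:270,250:330],None,fx=7,fy=7,interpolation=cv2.INTER_CUBIC))
E
```

```text
body end offset [0.     0.0025]
side tip px 286.7 286.7 249.493487698987 expected at axis [[285.9528 250.1959]]
(0, 0) [[285.9528 250.1959]]
(0.002, 0) [[285.1721 249.7523]]
(0, 0.004) [[284.5985 251.3395]]
(0, -0.004) [[287.3003 249.0579]]
(0.004, 0) [[284.3929 249.3094]]
```

View pics/c26.png

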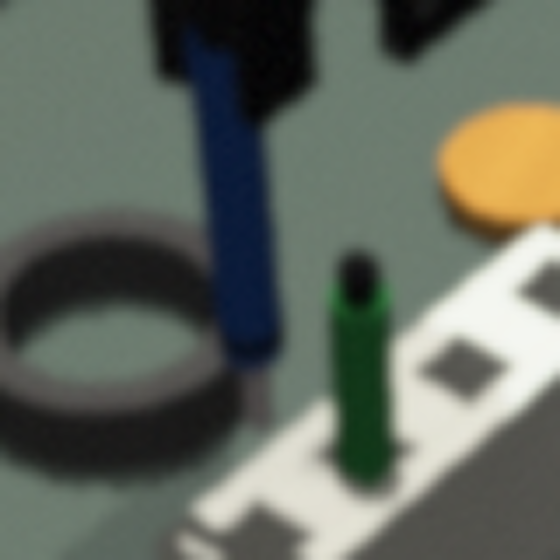

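```bash
python3 -m crank '[{"linear":[0.0207,0.0438,0],"delta_rot":[0,0,0],"gripper":0},{"linear":[0.0207,0.0438,0],"delta_rot":[0,0,0],"gripper":0},{"linear":[0.0207,0.0438,0],"delta_rot":[0,0,0],"gripper":0},{"linear":[0.0207,0.0438,0],"delta_rot":[0,0,0],"gripper":0},{"linear":[0,0,0.03],"delta_rot":[0,0,0],"gripper":0},{"linear":[0,0,0.03],"delta_rot":[0,0,0],"gripper":0},{"linear":[0,0,0.033],"delta_rot":[0,0,0],"gripper":0},{"linear":[0,0,0],"delta_rot":[0,0,0],"gripper":0},{"linear":[0,0,0],"delta_rot":[0,0,0],"gripper":0}]'
python3 - <<'E'
from h import *
w=snap('wrist','w27'); s=snap('side','s27')
plan([.4495,-.0587,.1105],180)
print('dot exp',proj(w,[.4495,-.0577,.026]))
cv2.imwrite('pics/c27.png',np.hstack([cv2.resize(w['img'][190:335,250:400],(400,387),interpolation=cv2.INTER_CUBIC),cv2.resize(s['img'][230:350,310:430],(400,387),interpolation=cv2.INTER_CUBIC)]))
E
```

```text
time_s: 44.18
tcp_pos: [0.4514, -0.059, 0.125]
ee_rot: [[0.001, -1.0, 0.002], [-1.0, -0.001, -0.002], [0.002, -0.002, -1.0]]
wrist_force: [-0.1, -0.1, -0.5]
gripper_width: 0.194
t 44.275 tcp [ 0.4518 -0.0588  0.1255] F [-1.1185 -0.1857 -0.6137] w 0.19701343115308098 j [ 13.1931   8.7726 -27.7477   0.12   -53.2942 -13.2381]
delta in current tool frame [-0.0001  0.0023  0.015 ] | 0.015 rotvec tool [-0.0035 -0.0009  0.0005] deg 0.2
delta world [-0.0023  0.0001 -0.015 ] ; delta in TARGET tool frame [-0.0001  0.0023  0.015 ]
dot exp [[323.5639 231.1708]]
```

View pics/c27.png

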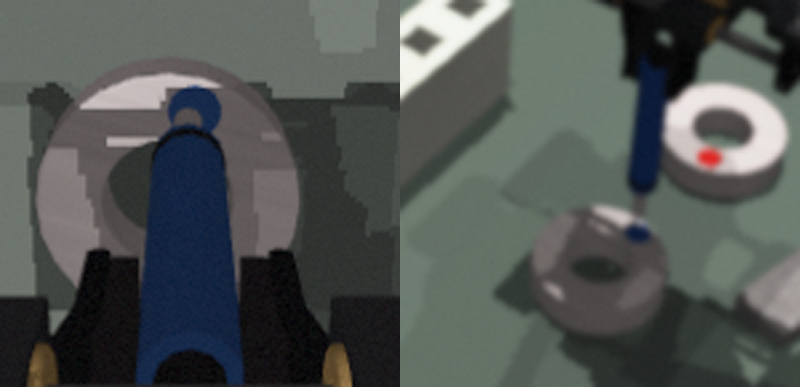

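```bash
python3 -m crank '[{"linear":[0,0.0023,0.006],"delta_rot":[0,0,0],"gripper":0},{"linear":[0,0,0.006],"delta_rot":[0,0,0],"gripper":0},{"linear":[0,0,0],"delta_rot":[0,0,0],"gripper":0},{"linear":[0,0,0],"delta_rot":[0,0,0],"gripper":0}]'
python3 -m crank '[{"linear":[0,0,0.001],"delta_rot":[0,0,0],"gripper":0},{"linear":[0,0,0],"delta_rot":[0,0,0],"gripper":0}]'
python3 -m crank '[{"linear":[0,0,0.001],"delta_rot":[0,0,0],"gripper":0},{"linear":[0,0,0],"delta_rot":[0,0,0],"gripper":0}]'
python3 -m crank '[{"linear":[0,0,0.001],"delta_rot":[0,0,0],"gripper":0},{"linear":[0,0,0],"delta_rot":[0,0,0],"gripper":0}]'
```

```text
time_s: 44.78
tcp_pos: [0.4484, -0.059, 0.1122]
ee_rot: [[0.0, -1.0, 0.001], [-1.0, -0.0, -0.001], [0.001, -0.001, -1.0]]
wrist_force: [-0.8, 0.6, 0.4]
gripper_width: 0.195
time_s: 45.02
tcp_pos: [0.4483, -0.059, 0.1111]
ee_rot: [[0.0, -1.0, 0.001], [-1.0, -0.0, -0.001], [0.001, -0.001, -1.0]]
wrist_force: [0.3, 0.6, -0.9]
gripper_width: 0.197
time_s: 45.28
tcp_pos: [0.4487, -0.059, 0.1105]
ee_rot: [[0.0, -1.0, 0.002], [-1.0, -0.0, -0.001], [0.001, -0.002, -1.0]]
wrist_force: [0.4, 0.1, 1.9]
gripper_width: 0.199
time_s: 45.52
tcp_pos: [0.4494, -0.059, 0.1104]
ee_rot: [[0.001, -1.0, 0.003], [-1.0, -0.001, -0.002], [0.002, -0.003, -1.0]]
wrist_force: [-0.6, 0.3, 6.3]
gripper_width: 0.199
```

```bash
python3 -m crank '[{"linear":[0,0,0],"delta_rot":[0,0,0],"gripper":0},{"linear":[0,0,0],"delta_rot":[0,0,0],"gripper":0},{"linear":[0,0,0],"delta_rot":[0,0,0],"gripper":0},{"linear":[0,0,0],"delta_rot":[0,0,0],"gripper":0},{"linear":[0,0,0],"delta_rot":[0,0,0],"gripper":0},{"linear":[0,0,0],"delta_rot":[0,0,0],"gripper":0}]'
python3 - <<'E'
from h import *
w=snap('wrist','w28');s=snap('side','s28')
cv2.imwrite('pics/c28.png',np.hstack([cv2.resize(w['img'][190:335,250:400],(400,387),interpolation=cv2.INTER_CUBIC),cv2.resize(s['img'][230:350,310:430],(400,387),interpolation=cv2.INTER_CUBIC)]))
E
```

```text
time_s: 46.28
tcp_pos: [0.4493, -0.059, 0.1104]
ee_rot: [[0.001, -1.0, 0.003], [-1.0, -0.001, -0.001], [0.001, -0.003, -1.0]]
wrist_force: [-0.1, 0.5, 6.0]
gripper_width: 0.201
```

View pics/c28.png

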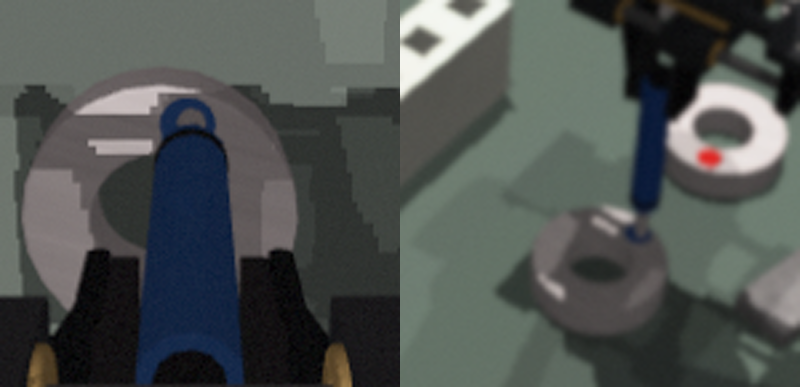

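Blue is done (6 N, tip inside the dot). Before laying it, I'll use the firmly held pen, with its jaws along x, to draw the drawer open again by its inner front wall.

```bash
python3 -m crank '[{"linear":[0,0,-0.05],"delta_rot":[0,0,0],"gripper":0},{"linear":[0,0,-0.06],"delta_rot":[0,0,0],"gripper":0},{"linear":[0,0,-0.015],"delta_rot":[0,0,0],"gripper":0},{"linear":[0,0,0],"delta_rot":[0,0,0],"gripper":0}]'
python3 - <<'E'
from h import *
t=snap('top','t29')
cv2.imwrite('pics/t29c.png',cv2.resize(t['img'][170:330,85:240],None,fx=3.6,fy=3.6,interpolation=cv2.INTER_CUBIC))
plan(D(.105,.035,.235),180)
E
```

```text
time_s: 46.88
tcp_pos: [0.4483, -0.0586, 0.2344]
ee_rot: [[-0.0, -1.0, 0.002], [-1.0, 0.0, -0.0], [0.0, -0.002, -1.0]]
wrist_force: [-1.1, 0.4, -0.9]
gripper_width: 0.189
t 46.925 tcp [ 0.4473 -0.0587  0.2329] F [-1.0392 -0.5141 -1.1221] w 0.1973327309952834 j [ 13.28     2.8209 -17.9035   0.0141 -69.3477 -13.3006]
delta in current tool frame [-0.3553 -0.1582 -0.0024] | 0.389 rotvec tool [ 0.0012 -0.0005 -0.0003] deg 0.1
delta world [0.1583 0.3553 0.0021] ; delta in TARGET tool frame [-0.3553 -0.1583 -0.0021]
```

View pics/t29c.png

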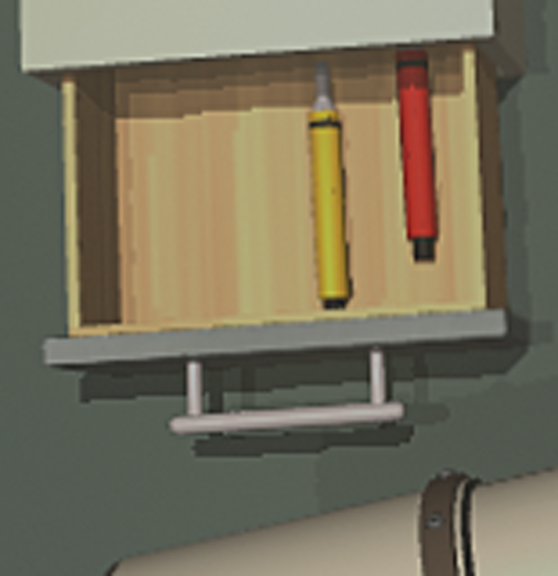

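```bash
python3 -m crank '[{"linear":[-0.0508,-0.0226,0],"delta_rot":[0,0,0],"gripper":0},{"linear":[-0.0508,-0.0226,0],"delta_rot":[0,0,0],"gripper":0},{"linear":[-0.0508,-0.0226,0],"delta_rot":[0,0,0],"gripper":0},{"linear":[-0.0508,-0.0226,0],"delta_rot":[0,0,0],"gripper":0},{"linear":[-0.0508,-0.0226,0],"delta_rot":[0,0,0],"gripper":0},{"linear":[-0.0508,-0.0226,0],"delta_rot":[0,0,0],"gripper":0},{"linear":[-0.0508,-0.0226,0],"delta_rot":[0,0,0],"gripper":0},{"linear":[0,0,0],"delta_rot":[0,0,0],"gripper":0},{"linear":[0,0,0],"delta_rot":[0,0,0],"gripper":0}]'
python3 - <<'E'
from h import *
t=load('t29')
f=lambda u,v,z: (lambda p:(p,(p-O)@ex,(p-O)@ey))(atz(t,85+(u+.5)/3.6-.5,170+(v+.5)/3.6-.5,z))
for n,u,v,z in [('floorFL',122,326,.022),('floorFR',482,308,.022),('bar',286,418,.073),('ytip',320,65,.026),('ybut',334,303,.031),('rbut',424,256,.031)]: print(n,*f(u,v,z))
plan(D(.105,.035,.132),180)
snap('wrist','w29');snap('side','s29')
E
```

```text
time_s: 48.05
tcp_pos: [0.6054, 0.2962, 0.2309]
ee_rot: [[0.0, -1.0, -0.004], [-1.0, -0.0, -0.004], [0.004, 0.004, -1.0]]
wrist_force: [0.1, -0.4, -1.4]
gripper_width: 0.197
floorFL [0.5533 0.3638 0.022 ] 0.057685017172110414 0.1058282968452426
floorFR [0.5647 0.1542 0.022 ] 0.05374853821270392 -0.10403106039597641
bar [0.4995 0.2516 0.073 ] -0.0041889354629574905 -0.0021349027724533605
ytip [0.7051 0.2516 0.026 ] 0.20083163740013077 -0.017167965527163973
ybut [0.5664 0.2375 0.031 ] 0.06153347168520828 -0.02102964867432475
rbut [0.5935 0.1865 0.031 ] 0.08478974635218504 -0.07394181750576784
t 48.05 tcp [0.6054 0.2962 0.2309] F [ 0.1431 -0.3757 -1.3603] w 0.19674227728717136 j [ 39.8173  25.7869  12.6481   0.0587 -77.1788 -39.8117]
delta in current tool frame [-0.0008 -0.0006  0.0989] | 0.099 rotvec tool [ 0.0036 -0.0043  0.0003] deg 0.3
delta world [ 0.0003  0.0004 -0.0989] ; delta in TARGET tool frame [-0.0004 -0.0003  0.0989]
```

View pics/w29.png

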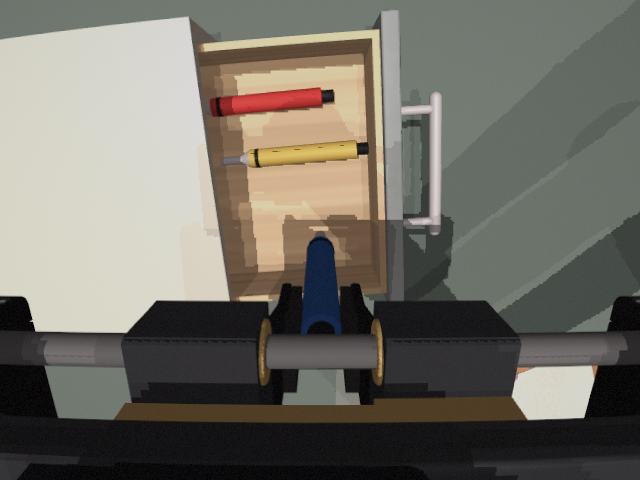

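View pics/s29.png

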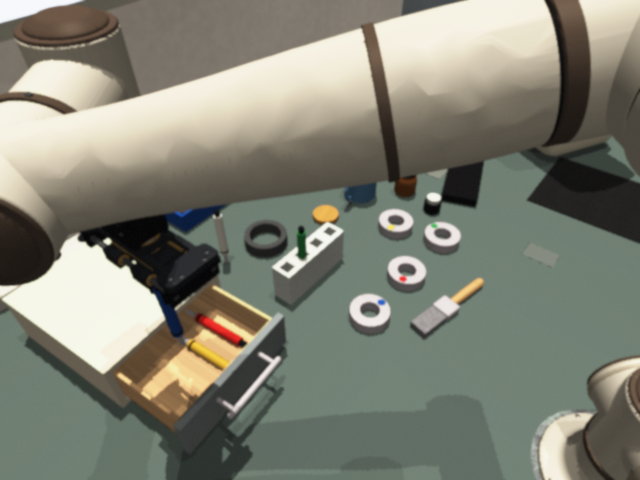

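```bash
python3 -m crank '[{"linear":[0,0,0.03],"delta_rot":[0,0,0],"gripper":0},{"linear":[0,0,0.03],"delta_rot":[0,0,0],"gripper":0},{"linear":[0,0,0.035],"delta_rot":[0,0,0],"gripper":0},{"linear":[0,0,0],"delta_rot":[0,0,0],"gripper":0},{"linear":[0.0007,0.01,0],"delta_rot":[0,0,0],"gripper":0},{"linear":[0.0007,0.01,0],"delta_rot":[0,0,0],"gripper":0},{"linear":[0.0007,0.008,0],"delta_rot":[0,0,0],"gripper":0},{"linear":[0.0007,0.007,0],"delta_rot":[0,0,0],"gripper":0},{"linear":[0.0007,0.007,0],"delta_rot":[0,0,0],"gripper":0},{"linear":[0.0007,0.007,0],"delta_rot":[0,0,0],"gripper":0}]'
python3 - <<'E'
from h import *
plan(D(.012,.035,.135),180)
E
```

```text
time_s: 49.4
tcp_pos: [0.5578, 0.2928, 0.1392]
ee_rot: [[0.0, -1.0, 0.003], [-1.0, -0.0, -0.0], [0.0, -0.003, -1.0]]
wrist_force: [1.5, 0.0, -0.5]
gripper_width: 0.198
t 49.4 tcp [0.5578 0.2928 0.1392] F [ 1.5083  0.0068 -0.4996] w 0.19774090221851565 j [ 42.4562  24.4227  -2.8748   0.131  -62.6051 -42.4927]
delta in current tool frame [0.003  0.0449 0.0041] | 0.045 rotvec tool [-0.0026 -0.0003  0.0004] deg 0.2
delta world [-0.0449 -0.003  -0.0042] ; delta in TARGET tool frame [0.003  0.0449 0.0042]
```

Contact: 1.5 N in +x means the drawer is sliding with the pen. I'll continue 45 mm.

```bash
python3 -m crank '[{"linear":[0.0005,0.007,0],"delta_rot":[0,0,0],"gripper":0},{"linear":[0.0005,0.007,0],"delta_rot":[0,0,0],"gripper":0},{"linear":[0.0005,0.007,0],"delta_rot":[0,0,0],"gripper":0},{"linear":[0.0005,0.007,0],"delta_rot":[0,0,0],"gripper":0},{"linear":[0.0005,0.007,0],"delta_rot":[0,0,0],"gripper":0},{"linear":[0.0004,0.006,0],"delta_rot":[0,0,0],"gripper":0},{"linear":[0,0.003,0],"delta_rot":[0,0,0],"gripper":0},{"linear":[0,0,0],"delta_rot":[0,0,0],"gripper":0}]'
python3 -m crank '[{"linear":[0,-0.01,0],"delta_rot":[0,0,0],"gripper":0},{"linear":[0,-0.02,-0.02],"delta_rot":[0,0,0],"gripper":0},{"linear":[0,-0.02,-0.04],"delta_rot":[0,0,0],"gripper":0},{"linear":[0,0,-0.04],"delta_rot":[0,0,0],"gripper":0},{"linear":[0,0,0],"delta_rot":[0,0,0],"gripper":0}]'
python3 - <<'E'
from h import *
w=snap('wrist','w30');snap('side','s30')
plan(D(.105,.035,.24),DY)
E
```

```text
time_s: 50.4
tcp_pos: [0.5129, 0.2894, 0.1386]
ee_rot: [[0.0, -1.0, -0.0], [-1.0, -0.0, -0.002], [0.002, 0.0, -1.0]]
wrist_force: [1.1, 0.3, 0.7]
gripper_width: 0.194
time_s: 51.02
tcp_pos: [0.5659, 0.2904, 0.2425]
ee_rot: [[-0.0, -1.0, 0.007], [-1.0, 0.0, 0.003], [-0.003, -0.007, -1.0]]
wrist_force: [0.2, 1.1, -0.7]
gripper_width: 0.198
t 51.125 tcp [0.5633 0.2895 0.2381] F [-0.6787  0.7926 -1.1863] w 0.19641474418351115 j [ 41.8274  21.2797   6.6827   0.0258 -75.4739 -41.8661]
delta in current tool frame [-0.0071 -0.0424 -0.0019] | 0.043 rotvec tool [ 0.0014 -0.0004 -1.6447] deg 94.2
delta world [0.0424 0.0071 0.0019] ; delta in TARGET tool frame [ 0.0428 -0.004  -0.0019]
```

View pics/w30.png

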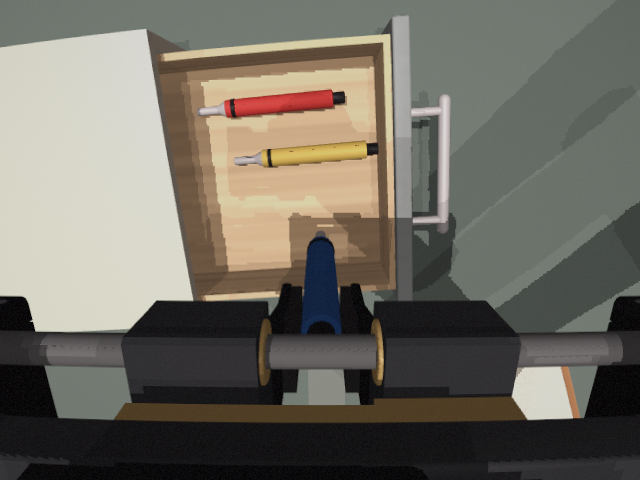

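The drawer is open again: both pens and the free floor are visible. Next I'll turn and lay the blue pen at y_d≈+0.03.

```bash
cat >> h.py <<'E'
GO=.0387
def lay(yd,alpha,tilt,dz=0,xp=.185,L=.123,zf=.022):
    a=np.radians(alpha);t=np.radians(tilt)
    G=D(xp,yd,zf+dz)+L*(-np.sin(a)*ex+np.cos(a)*ez)
    return G+GO*(np.sin(t)*ex-np.cos(t)*ez)
E
python3 -m crank '[{"linear":[0,0,0],"delta_rot":[0,0,-0.1827],"gripper":0},{"linear":[0,0,0],"delta_rot":[0,0,-0.1827],"gripper":0},{"linear":[0,0,0],"delta_rot":[0,0,-0.1827],"gripper":0},{"linear":[0,0,0],"delta_rot":[0,0,-0.1827],"gripper":0},{"linear":[0,0,0],"delta_rot":[0,0,-0.1827],"gripper":0},{"linear":[0,0,0],"delta_rot":[0,0,-0.1827],"gripper":0},{"linear":[0,0,0],"delta_rot":[0,0,-0.1827],"gripper":0},{"linear":[0,0,0],"delta_rot":[0,0,-0.1827],"gripper":0},{"linear":[0,0,0],"delta_rot":[0,0,-0.1827],"gripper":0},{"linear":[0.03,0,0],"delta_rot":[0,0,0],"gripper":0}]'
python3 -m crank '[{"linear":[0.02,0,0],"delta_rot":[0,0.1,0],"gripper":0},{"linear":[0,0,0],"delta_rot":[0,0.107,0],"gripper":0},{"linear":[0,0,0],"delta_rot":[0,0.107,0],"gripper":0},{"linear":[0,0,0],"delta_rot":[0,0,0],"gripper":0},{"linear":[0,0,0],"delta_rot":[0,0,0],"gripper":0}]'
python3 - <<'E'
from h import *
t=snap('top','t31')
plan(lay(.03,18,18,.006,xp=.165),DY,18)
E
```

```text
time_s: 52.38
tcp_pos: [0.5918, 0.2916, 0.2377]
ee_rot: [[0.997, 0.076, -0.002], [0.076, -0.997, -0.003], [-0.002, 0.002, -1.0]]
wrist_force: [0.9, 0.4, -0.1]
gripper_width: 0.195
time_s: 53.0
tcp_pos: [0.6136, 0.2937, 0.2386]
ee_rot: [[0.949, 0.074, 0.308], [0.07, -0.997, 0.022], [0.309, 0.001, -0.951]]
wrist_force: [0.2, -0.9, -0.1]
gripper_width: 0.195
t 53.05 tcp [0.6142 0.294  0.2391] F [ 0.514  -0.4567 -0.575 ] w 0.19434575732297255 j [ 44.7553  16.628   -7.7159  14.6845 -52.7061  41.8488]
delta in current tool frame [-0.0161  0.0017  0.1324] | 0.133 rotvec tool [ 0.0006 -0.0005  0.0002] deg 0.0
delta world [ 0.0257  0.0001 -0.1309] ; delta in TARGET tool frame [-0.0161  0.0017  0.1324]
```

```bash
python3 -m crank '[{"linear":[-0.0027,0,0.0221],"delta_rot":[0,0,0],"gripper":0},{"linear":[-0.0027,0,0.0221],"delta_rot":[0,0,0],"gripper":0},{"linear":[-0.0027,0,0.0221],"delta_rot":[0,0,0],"gripper":0},{"linear":[-0.0027,0,0.0221],"delta_rot":[0,0,0],"gripper":0},{"linear":[-0.0027,0,0.0221],"delta_rot":[0,0,0],"gripper":0},{"linear":[-0.0027,0,0.0211],"delta_rot":[0,0,0],"gripper":0},{"linear":[0,0,0],"delta_rot":[0,0,0],"gripper":0},{"linear":[0,0,0],"delta_rot":[0,0,0],"gripper":0}]'
python3 -m crank '[{"linear":[-0.0006,0,0.0019],"delta_rot":[0,0,0],"gripper":0},{"linear":[0,0,0],"delta_rot":[0,0,0],"gripper":0}]'
python3 -m crank '[{"linear":[-0.0006,0,0.0019],"delta_rot":[0,0,0],"gripper":0},{"linear":[0,0,0],"delta_rot":[0,0,0],"gripper":0}]'
python3 - <<'E'
from h import *
plan(lay(.03,18,18,.0,xp=.165),DY,18)
E
```

```text
time_s: 54.05
tcp_pos: [0.6398, 0.2957, 0.1097]
ee_rot: [[0.948, 0.073, 0.31], [0.07, -0.997, 0.023], [0.311, 0.0, -0.95]]
wrist_force: [-0.3, 0.0, -0.6]
gripper_width: 0.197
time_s: 54.3
tcp_pos: [0.6387, 0.2953, 0.1075]
ee_rot: [[0.948, 0.074, 0.309], [0.07, -0.997, 0.022], [0.31, 0.001, -0.951]]
wrist_force: [0.5, -0.0, -1.1]
gripper_width: 0.197
time_s: 54.55
tcp_pos: [0.6384, 0.295, 0.1047]
ee_rot: [[0.948, 0.074, 0.309], [0.07, -0.997, 0.022], [0.309, 0.001, -0.951]]
wrist_force: [0.3, -1.3, -1.5]
gripper_width: 0.196
t 54.55 tcp [0.6384 0.295  0.1047] F [ 0.3327 -1.3336 -1.478 ] w 0.19642331933917914 j [ 42.7681  24.8308 -17.2169  19.5812 -35.3133  36.6756]
delta in current tool frame [0.0006 0.001  0.0028] | 0.003 rotvec tool [ 0.0011 -0.0004  0.0007] deg 0.1
delta world [ 0.0015 -0.0009 -0.0025] ; delta in TARGET tool frame [0.0006 0.001  0.0028]
```

```bash
python3 -m crank '[{"linear":[-0.0006,0,0.0019],"delta_rot":[0,0,0],"gripper":0},{"linear":[0,0,0],"delta_rot":[0,0,0],"gripper":0}]'
python3 -m crank '[{"linear":[-0.0004,0,0.0014],"delta_rot":[0,0,0],"gripper":0},{"linear":[0,0,0],"delta_rot":[0,0,0],"gripper":0}]'
python3 - <<'E'
from h import *
plan(lay(.03,18,18,.0,xp=.165),DY,18)
arc([18,27,36,45,54,62,69,75,78],[18,18,16,12,8,4,1,0,0],[.165,.165,.165,.165,.166,.168,.17,.173,.176],.123,yd=.03,zf=.0225)
E
```

```text
time_s: 54.8
tcp_pos: [0.6388, 0.2953, 0.1032]
ee_rot: [[0.948, 0.074, 0.309], [0.07, -0.997, 0.022], [0.31, 0.001, -0.951]]
wrist_force: [-0.2, -0.8, 0.9]
gripper_width: 0.196
time_s: 55.05
tcp_pos: [0.6392, 0.2955, 0.1022]
ee_rot: [[0.948, 0.074, 0.31], [0.07, -0.997, 0.023], [0.311, 0.0, -0.95]]
wrist_force: [-0.3, -0.8, 3.3]
gripper_width: 0.195
t 55.05 tcp [0.6392 0.2955 0.1022] F [-0.2823 -0.7993  3.3452] w 0.19524023047708403 j [ 42.7386  25.0107 -17.4475  19.8499 -34.8138  36.4126]
delta in current tool frame [0.0006 0.0015 0.0002] | 0.002 rotvec tool [ 0.0001 -0.0021  0.0009] deg 0.1
delta world [ 0.0007 -0.0014  0.    ] ; delta in TARGET tool frame [0.0006 0.0015 0.0002]
27 18 HALF lin x,z -0.0096 0.0008 HALF rot y 0.0 tcp [0.6221 0.2928 0.0953]
36 16 HALF lin x,z -0.0101 0.0022 HALF rot y -0.0175 tcp [0.6044 0.2915 0.0848]
45 12 HALF lin x,z -0.0101 0.004 HALF rot y -0.0349 tcp [0.5871 0.2902 0.0716]
54 8 HALF lin x,z -0.0085 0.0059 HALF rot y -0.0349 tcp [0.573  0.2892 0.0565]
62 4 HALF lin x,z -0.0059 0.0067 HALF rot y -0.0349 tcp [0.5632 0.2885 0.0416]
69 1 HALF lin x,z -0.0036 0.0066 HALF rot y -0.0262 tcp [0.557  0.288  0.0279]
75 0 HALF lin x,z -0.0009 0.0061 HALF rot y -0.0087 tcp [0.5553 0.2879 0.0156]
78 0 HALF lin x,z 0.0007 0.0031 HALF rot y 0.0 tcp [0.5568 0.288  0.0094]
```

```bash
python3 -m crank '[{"linear":[-0.0096,0.0005,0.0008],"delta_rot":[0,0,0],"gripper":0},{"linear":[-0.0096,0.0005,0.0008],"delta_rot":[0,0,0],"gripper":0},{"linear":[-0.01,0,0.0022],"delta_rot":[0,-0.0175,0],"gripper":0},{"linear":[-0.01,0,0.0022],"delta_rot":[0,-0.0175,0],"gripper":0},{"linear":[-0.01,0,0.004],"delta_rot":[0,-0.035,0],"gripper":0},{"linear":[-0.01,0,0.004],"delta_rot":[0,-0.035,0],"gripper":0},{"linear":[0,0,0],"delta_rot":[0,0,0],"gripper":0}]'
python3 - <<'E'
from h import *
plan(lay(.03,45,12,xp=.165,zf=.0225),DY,12)
w=snap('wrist','w32')
E
```

```text
time_s: 55.92
tcp_pos: [0.5857, 0.2903, 0.0701]
ee_rot: [[0.976, 0.073, 0.207], [0.072, -0.997, 0.014], [0.207, 0.001, -0.978]]
wrist_force: [-1.0, 0.2, 1.6]
gripper_width: 0.196
t 55.925 tcp [0.5857 0.2903 0.0701] F [-0.9764  0.171   1.6178] w 0.19636527547567922 j [ 44.3624  25.0679 -18.8032  12.7205 -37.6792  40.3378]
delta in current tool frame [ 0.0017  0.0002 -0.0012] | 0.002 rotvec tool [0.0014 0.0009 0.0003] deg 0.1
delta world [ 0.0014 -0.0001  0.0015] ; delta in TARGET tool frame [ 0.0017  0.0002 -0.0012]
```

View pics/w32.png

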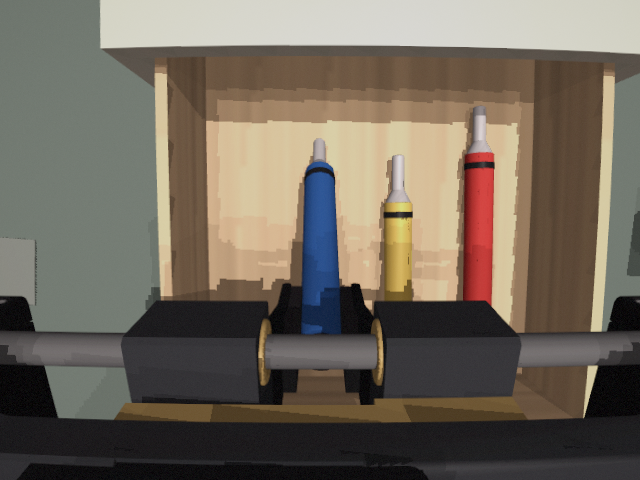

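```bash
python3 -m crank '[{"linear":[-0.008,0,0.0056],"delta_rot":[0,-0.035,0],"gripper":0},{"linear":[-0.008,0,0.0056],"delta_rot":[0,-0.035,0],"gripper":0},{"linear":[-0.0056,0,0.0065],"delta_rot":[0,-0.035,0],"gripper":0},{"linear":[-0.0056,0,0.0065],"delta_rot":[0,-0.035,0],"gripper":0},{"linear":[-0.0034,0,0.005],"delta_rot":[0,-0.026,0],"gripper":0},{"linear":[-0.003,0,0.004],"delta_rot":[0,-0.026,0],"gripper":0},{"linear":[0,0,0],"delta_rot":[0,0,0],"gripper":0}]'
python3 - <<'E'
from h import *
plan(lay(.03,69,0,xp=.17,zf=.0225),DY,0)
w=snap('wrist','w33')
E
```

```text
time_s: 56.85
tcp_pos: [0.5573, 0.2878, 0.0324]
ee_rot: [[0.997, 0.073, 0.017], [0.073, -0.997, -0.0], [0.017, 0.002, -1.0]]
wrist_force: [-1.0, 0.1, 1.1]
gripper_width: 0.198
t 56.85 tcp [0.5573 0.2878 0.0324] F [-1.0123  0.0619  1.1172] w 0.19781227803150667 j [ 42.4457  29.9064 -11.1628   0.8958 -48.2379  51.1465]
delta in current tool frame [-0.001  -0.0003  0.0045] | 0.005 rotvec tool [ 0.0016 -0.0168 -0.0003] deg 1.0
delta world [-0.001   0.0002 -0.0046] ; delta in TARGET tool frame [-0.001  -0.0003  0.0046]
```

View pics/w33.png

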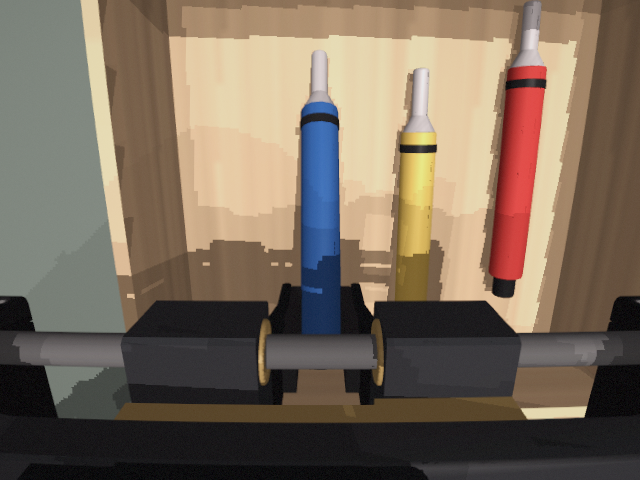

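```bash
python3 -m crank '[{"linear":[0.001,0,0.004],"delta_rot":[0,-0.009,0],"gripper":0},{"linear":[0.001,0,0.003],"delta_rot":[0,-0.008,0],"gripper":0},{"linear":[0,0,0],"delta_rot":[0,0,0],"gripper":0},{"linear":[0,0,0],"delta_rot":[0,0,0],"gripper":30},{"linear":[0,0,0],"delta_rot":[0,0,0],"gripper":30},{"linear":[0,0,0],"delta_rot":[0,0,0],"gripper":30},{"linear":[0,0,0],"delta_rot":[0,0,0],"gripper":30}]'
python3 -m crank '[{"linear":[0,0,-0.03],"delta_rot":[0,0,0],"gripper":30},{"linear":[0,0,-0.06],"delta_rot":[0,0,0],"gripper":30},{"linear":[0,0,-0.06],"delta_rot":[0,0,0],"gripper":60},{"linear":[0,0,-0.06],"delta_rot":[0,0,0],"gripper":60},{"linear":[0,0,0],"delta_rot":[0,0,0],"gripper":60}]'
python3 - <<'E'
from h import *
w=snap('wrist','w34'); t=snap('top','t34')
plan([.6245,-.0225,.25],180)
E
```

```text
time_s: 57.78
tcp_pos: [0.5592, 0.288, 0.026]
ee_rot: [[0.997, 0.074, 0.001], [0.074, -0.997, -0.001], [0.0, 0.001, -1.0]]
wrist_force: [0.3, 0.2, -0.4]
gripper_width: 0.302
time_s: 58.4
tcp_pos: [0.5619, 0.2899, 0.2431]
ee_rot: [[0.997, 0.074, 0.012], [0.074, -0.997, 0.006], [0.012, -0.006, -1.0]]
wrist_force: [-0.1, 0.1, -1.5]
gripper_width: 0.544
t 58.5 tcp [0.5589 0.2885 0.2366] F [ 0.3289 -0.7379 -1.5612] w 0.5766081614217623 j [ 42.0399  20.792    5.7314   0.0381 -74.8787  52.1586]
delta in current tool frame [ 0.0426  0.3149 -0.0134] | 0.318 rotvec tool [-0.0011 -0.0008  1.6442] deg 94.2
delta world [ 0.0656 -0.311   0.0134] ; delta in TARGET tool frame [ 0.311  -0.0656 -0.0134]
```

View pics/w34.png

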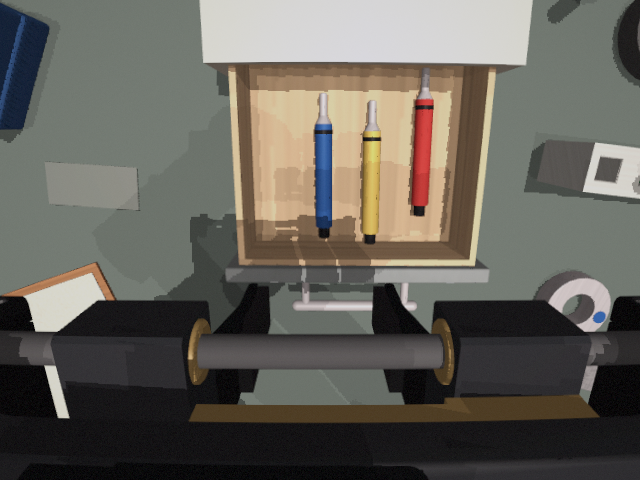

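View pics/t34.png

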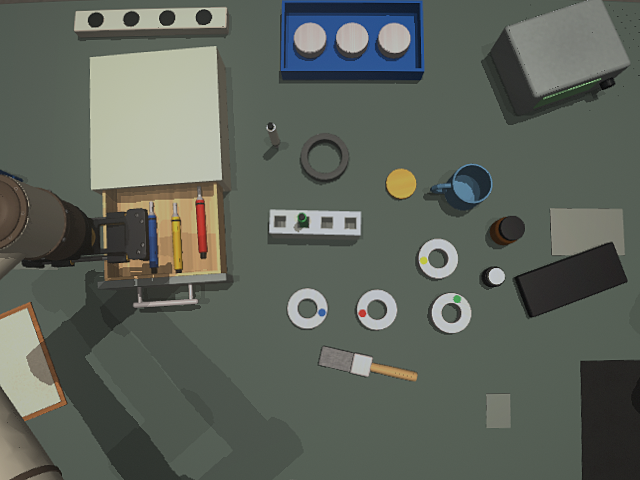

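The blue pen is lying flat between the left wall and the yellow pen, and the drawer has barely moved. The yellow ring has been knocked about 2–3 cm since its touch, which no longer matters. The green dot is still at (457,299). Next is green.

```bash
python3 -m crank '[{"linear":[0,0,0],"delta_rot":[0,0,0.1827],"gripper":60},{"linear":[0,0,0],"delta_rot":[0,0,0.1827],"gripper":60},{"linear":[0,0,0],"delta_rot":[0,0,0.1827],"gripper":60},{"linear":[0,0,0],"delta_rot":[0,0,0.1827],"gripper":60},{"linear":[0,0,0],"delta_rot":[0,0,0.1827],"gripper":60},{"linear":[0,0,0],"delta_rot":[0,0,0.1827],"gripper":60},{"linear":[0,0,0],"delta_rot":[0,0,0.1827],"gripper":60},{"linear":[0,0,0],"delta_rot":[0,0,0.1827],"gripper":60},{"linear":[0,0,0],"delta_rot":[0,0,0.1827],"gripper":60}]'
python3 -m crank '[{"linear":[0.0518,-0.0109,0],"delta_rot":[0,0,0],"gripper":60},{"linear":[0.0518,-0.0109,0],"delta_rot":[0,0,0],"gripper":60},{"linear":[0.0518,-0.0109,0],"delta_rot":[0,0,0],"gripper":60},{"linear":[0.0518,-0.0109,0],"delta_rot":[0,0,0],"gripper":60},{"linear":[0.0518,-0.0109,0],"delta_rot":[0,0,0],"gripper":60},{"linear":[0.0518,-0.0109,0],"delta_rot":[0,0,0],"gripper":60},{"linear":[0,0,0.05],"delta_rot":[0,0,0],"gripper":60},{"linear":[0,0,0],"delta_rot":[0,0,0],"gripper":60},{"linear":[0,0,0],"delta_rot":[0,0,0],"gripper":60}]'
python3 - <<'E'
from h import *
w=snap('wrist','w35')
plan([.624,-.0222,.093],180)
cv2.imwrite('pics/c35.png',cv2.resize(w['img'][150:400,220:420],None,fx=3,fy=2.4))
E
```

```text
time_s: 59.62
tcp_pos: [0.5582, 0.2878, 0.2335]
ee_rot: [[-0.006, -1.0, -0.003], [-1.0, 0.006, -0.004], [0.004, 0.003, -1.0]]
wrist_force: [-0.9, -0.7, 0.6]
gripper_width: 0.598
time_s: 60.75
tcp_pos: [0.625, -0.0223, 0.1869]
ee_rot: [[0.001, -1.0, 0.001], [-1.0, -0.001, -0.002], [0.002, -0.001, -1.0]]
wrist_force: [-0.0, 0.5, 0.1]
gripper_width: 0.598
t 60.8 tcp [ 0.6256 -0.0219  0.1879] F [ 0.7793 -0.1964  0.1634] w 0.601799358853798 j [ 12.8532  21.986    0.5344   0.1377 -68.4097 -12.8169]
delta in current tool frame [0.0001 0.0019 0.0949] | 0.095 rotvec tool [-0.0029 -0.0016  0.0015] deg 0.2
delta world [-0.0016 -0.0003 -0.0949] ; delta in TARGET tool frame [0.0003 0.0016 0.0949]
```

View pics/c35.png

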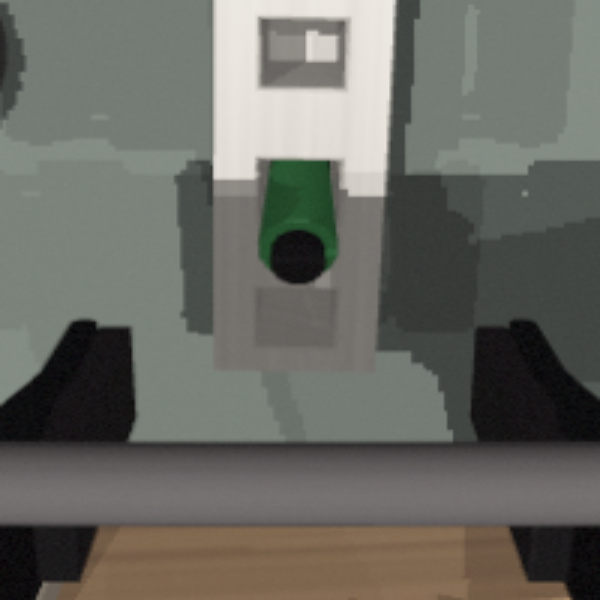

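```bash
python3 -m crank '[{"linear":[0,0.001,0.035],"delta_rot":[0,0,0],"gripper":60},{"linear":[0,0,0.03],"delta_rot":[0,0,0],"gripper":60},{"linear":[0,0,0.029],"delta_rot":[0,0,0],"gripper":60},{"linear":[0,0,0],"delta_rot":[0,0,0],"gripper":60},{"linear":[0,0,0],"delta_rot":[0,0,0],"gripper":0},{"linear":[0,0,0],"delta_rot":[0,0,0],"gripper":0},{"linear":[0,0,0],"delta_rot":[0,0,0],"gripper":0},{"linear":[0,0,0],"delta_rot":[0,0,0],"gripper":0},{"linear":[0,0,0],"delta_rot":[0,0,0],"gripper":0},{"linear":[0,0,0],"delta_rot":[0,0,0],"gripper":0}]'
python3 -m crank '[{"linear":[0,0,-0.02],"delta_rot":[0,0,0],"gripper":0},{"linear":[0,0,-0.035],"delta_rot":[0,0,0],"gripper":0},{"linear":[0,0,-0.035],"delta_rot":[0,0,0],"gripper":0},{"linear":[0,0,-0.035],"delta_rot":[0,0,0],"gripper":0},{"linear":[0,0,0],"delta_rot":[0,0,0],"gripper":0},{"linear":[0,0,0],"delta_rot":[0,0,0],"gripper":0}]'
python3 - <<'E'
from h import *
w=snap('wrist','w36'); s=snap('side','s36'); t=snap('top','t36')
plan([.4775,-.3325,.215],180)
hsv=cv2.cvtColor(t['img'],cv2.COLOR_BGR2HSV); m=cv2.inRange(hsv,(50,100,40),(85,255,255)); m[:,:400]=0; m[:280]=0;m[:,480:]=0
M=cv2.moments(m,True); print('green dot',M['m00'],atz(t,M['m10']/M['m00'],M['m01']/M['m00'],.026))
cv2.imwrite('pics/c36.png',np.hstack([cv2.resize(w['img'][190:335,250:400],(400,387),interpolation=cv2.INTER_CUBIC),cv2.resize(s['img'][150:290,230:370],(400,387),interpolation=cv2.INTER_CUBIC)]))
E
```

```text
time_s: 62.05
tcp_pos: [0.6242, -0.0226, 0.0929]
ee_rot: [[0.0, -1.0, 0.002], [-1.0, -0.0, -0.001], [0.001, -0.002, -1.0]]
wrist_force: [0.2, -0.4, 1.8]
gripper_width: 0.19
time_s: 62.8
tcp_pos: [0.6227, -0.0224, 0.2161]
ee_rot: [[-0.0, -1.0, -0.002], [-1.0, 0.0, -0.001], [0.001, 0.002, -1.0]]
wrist_force: [-0.0, 1.1, -1.3]
gripper_width: 0.193
t 62.95 tcp [ 0.6227 -0.0225  0.2157] F [-0.8774  0.7972 -0.353 ] w 0.19724722142553994 j [ 12.8184  20.9377   2.9841   0.0539 -72.2122 -12.8355]
delta in current tool frame [0.31   0.1452 0.0015] | 0.342 rotvec tool [ 0.0026 -0.0015 -0.    ] deg 0.2
delta world [-0.1452 -0.31   -0.0007] ; delta in TARGET tool frame [0.31   0.1452 0.0007]
green dot 41.0 [ 0.4778 -0.3323  0.026 ]
```

View pics/c36.png

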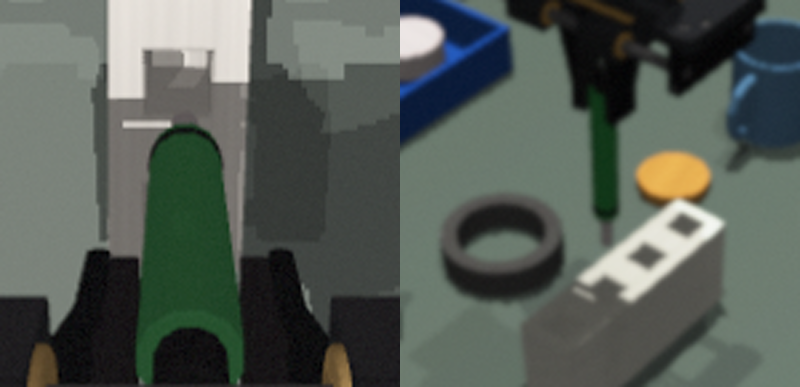

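View pics/t36.png

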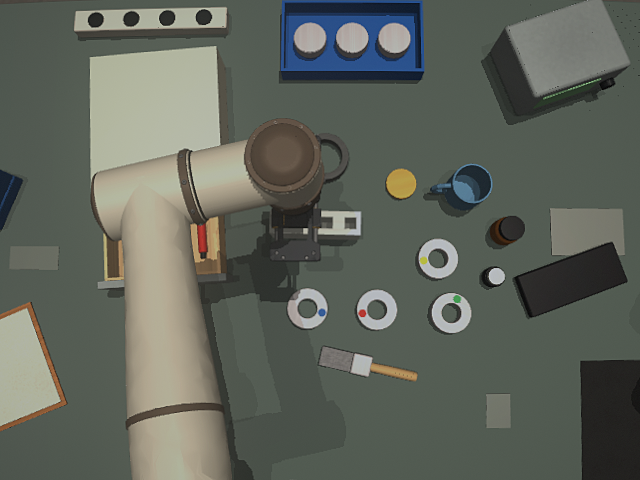

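```bash
python3 -m crank '[{"linear":[0.0518,0.0243,0],"delta_rot":[0,0,0],"gripper":0},{"linear":[0.0518,0.0243,0],"delta_rot":[0,0,0],"gripper":0},{"linear":[0.0518,0.0243,0],"delta_rot":[0,0,0],"gripper":0},{"linear":[0.0518,0.0243,0],"delta_rot":[0,0,0],"gripper":0},{"linear":[0.0518,0.0243,0],"delta_rot":[0,0,0],"gripper":0},{"linear":[0.0518,0.0243,0],"delta_rot":[0,0,0],"gripper":0},{"linear":[0,0,0.03],"delta_rot":[0,0,0],"gripper":0},{"linear":[0,0,0.03],"delta_rot":[0,0,0],"gripper":0},{"linear":[0,0,0.03],"delta_rot":[0,0,0],"gripper":0},{"linear":[0,0,0],"delta_rot":[0,0,0],"gripper":0}]'
python3 - <<'E'
from h import *
w=snap('wrist','w37'); s=snap('side','s37')
plan([.4768,-.3333,.1105],180)
cv2.imwrite('pics/c37.png',np.hstack([cv2.resize(w['img'][190:335,250:400],(400,387),interpolation=cv2.INTER_CUBIC),cv2.resize(s['img'][150:270,380:500],(400,387),interpolation=cv2.INTER_CUBIC)]))
E
```

```text
time_s: 64.2
tcp_pos: [0.4755, -0.3325, 0.1244]
ee_rot: [[-0.0, -1.0, -0.006], [-1.0, 0.0, 0.002], [-0.002, 0.006, -1.0]]
wrist_force: [0.7, 0.3, -0.1]
gripper_width: 0.199
t 64.3 tcp [ 0.4782 -0.3337  0.1281] F [ 0.3283 -0.6759  0.0508] w 0.1948616449643566 j [-18.9513  20.6741 -10.5485   0.103  -58.7138  18.9317]
delta in current tool frame [-0.0005  0.0014  0.0176] | 0.018 rotvec tool [-0.0006 -0.0018  0.0006] deg 0.1
delta world [-0.0014  0.0004 -0.0176] ; delta in TARGET tool frame [-0.0004  0.0014  0.0176]
```

View pics/c37.png

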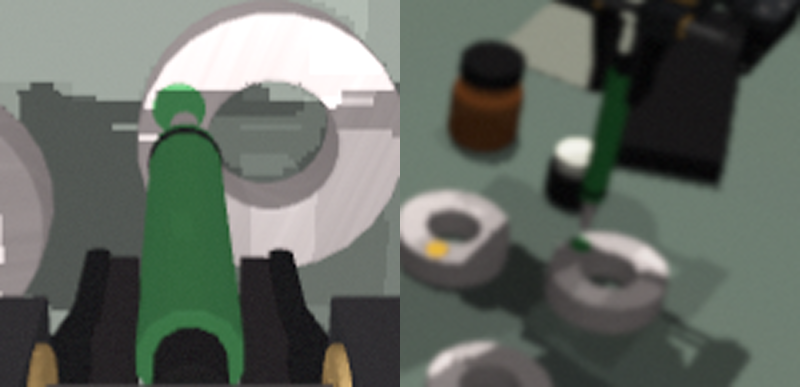

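```bash
python3 -m crank '[{"linear":[0,-0.0005,0.007],"delta_rot":[0,0,0],"gripper":0},{"linear":[0,0,0.006],"delta_rot":[0,0,0],"gripper":0},{"linear":[0,0,0],"delta_rot":[0,0,0],"gripper":0},{"linear":[0,0,0],"delta_rot":[0,0,0],"gripper":0}]'
python3 -m crank '[{"linear":[0,0,0.001],"delta_rot":[0,0,0],"gripper":0},{"linear":[0,0,0],"delta_rot":[0,0,0],"gripper":0}]'
python3 -m crank '[{"linear":[0,0,0.001],"delta_rot":[0,0,0],"gripper":0},{"linear":[0,0,0],"delta_rot":[0,0,0],"gripper":0}]'
```

```text
time_s: 64.8
tcp_pos: [0.4786, -0.3335, 0.115]
ee_rot: [[0.0, -1.0, 0.001], [-1.0, -0.0, -0.001], [0.001, -0.001, -1.0]]
wrist_force: [0.1, -0.3, -0.4]
gripper_width: 0.197
time_s: 65.05
tcp_pos: [0.4784, -0.3334, 0.1138]
ee_rot: [[0.0, -1.0, 0.001], [-1.0, -0.0, -0.001], [0.001, -0.001, -1.0]]
wrist_force: [-0.5, -0.1, -0.9]
gripper_width: 0.197
time_s: 65.3
tcp_pos: [0.4784, -0.3334, 0.1126]
ee_rot: [[0.0, -1.0, 0.001], [-1.0, -0.0, -0.001], [0.001, -0.001, -1.0]]
wrist_force: [0.1, 0.6, -0.6]
gripper_width: 0.197
```

```bash
python3 -m crank '[{"linear":[0,0,0.001],"delta_rot":[0,0,0],"gripper":0},{"linear":[0,0,0],"delta_rot":[0,0,0],"gripper":0}]'
python3 -m crank '[{"linear":[0,0,0.001],"delta_rot":[0,0,0],"gripper":0},{"linear":[0,0,0],"delta_rot":[0,0,0],"gripper":0}]'
python3 -m crank '[{"linear":[0,0,0.001],"delta_rot":[0,0,0],"gripper":0},{"linear":[0,0,0],"delta_rot":[0,0,0],"gripper":0}]'
```

```text
time_s: 65.55
tcp_pos: [0.4784, -0.3333, 0.1116]
ee_rot: [[0.0, -1.0, 0.001], [-1.0, -0.0, -0.001], [0.001, -0.001, -1.0]]
wrist_force: [-0.8, -0.6, -0.7]
gripper_width: 0.196
time_s: 65.8
tcp_pos: [0.4786, -0.3335, 0.1109]
ee_rot: [[0.0, -1.0, 0.001], [-1.0, -0.0, -0.001], [0.001, -0.001, -1.0]]
wrist_force: [0.5, -1.1, -0.3]
gripper_width: 0.198
time_s: 66.05
tcp_pos: [0.479, -0.3339, 0.1108]
ee_rot: [[0.001, -1.0, 0.002], [-1.0, -0.001, -0.002], [0.002, -0.002, -1.0]]
wrist_force: [-0.4, 0.6, 4.2]
gripper_width: 0.194
```

```bash
python3 -m crank '[{"linear":[0,0,0.0004],"delta_rot":[0,0,0],"gripper":0},{"linear":[0,0,0],"delta_rot":[0,0,0],"gripper":0},{"linear":[0,0,0],"delta_rot":[0,0,0],"gripper":0},{"linear":[0,0,0],"delta_rot":[0,0,0],"gripper":0},{"linear":[0,0,0],"delta_rot":[0,0,0],"gripper":0},{"linear":[0,0,0],"delta_rot":[0,0,0],"gripper":0},{"linear":[0,0,0],"delta_rot":[0,0,0],"gripper":0},{"linear":[0,0,0],"delta_rot":[0,0,0],"gripper":0}]'
python3 - <<'E'
from h import *
w=snap('wrist','w38');s=snap('side','s38')
cv2.imwrite('pics/c38.png',np.hstack([cv2.resize(w['img'][190:335,250:400],(400,387),interpolation=cv2.INTER_CUBIC),cv2.resize(s['img'][150:270,380:500],(400,387),interpolation=cv2.INTER_CUBIC)]))
E
```

```text
time_s: 67.05
tcp_pos: [0.4791, -0.334, 0.1108]
ee_rot: [[0.001, -1.0, 0.003], [-1.0, -0.001, -0.003], [0.003, -0.003, -1.0]]
wrist_force: [-0.5, 0.6, 7.5]
gripper_width: 0.196
```

View pics/c38.png

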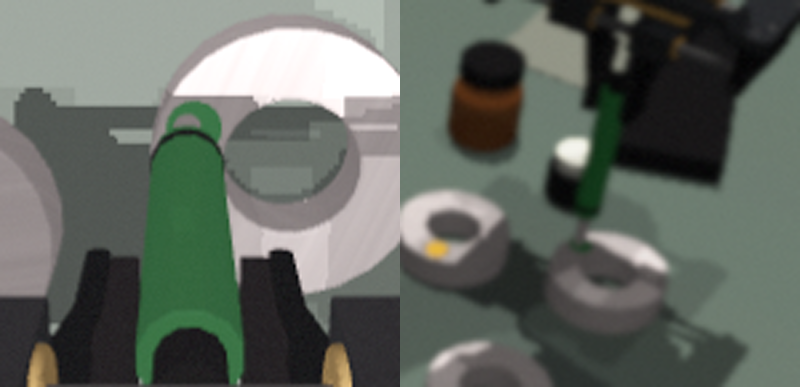

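Green is done (7.5 N, tip about 2 mm from the dot centre). Next I'll lift, turn and measure the drawer.

```bash
python3 -m crank '[{"linear":[0,0,-0.05],"delta_rot":[0,0,0],"gripper":0},{"linear":[0,0,-0.06],"delta_rot":[0,0,-0.1827],"gripper":0},{"linear":[0,0,-0.015],"delta_rot":[0,0,-0.1827],"gripper":0},{"linear":[0,0,0],"delta_rot":[0,0,-0.1827],"gripper":0},{"linear":[0,0,0],"delta_rot":[0,0,-0.1827],"gripper":0},{"linear":[0,0,0],"delta_rot":[0,0,-0.1827],"gripper":0},{"linear":[0,0,0],"delta_rot":[0,0,-0.1827],"gripper":0},{"linear":[0,0,0],"delta_rot":[0,0,-0.1827],"gripper":0},{"linear":[0,0,0],"delta_rot":[0,0,-0.1827],"gripper":0},{"linear":[0,0,0],"delta_rot":[0,0,-0.1827],"gripper":0}]'
python3 - <<'E'
from h import *
t=snap('top','t39')
cv2.imwrite('pics/t39c.png',cv2.resize(t['img'][170:330,85:240],None,fx=3.6,fy=3.6,interpolation=cv2.INTER_CUBIC))
plan(D(.08,.07,.24),DY)
E
```

```text
time_s: 68.4
tcp_pos: [0.478, -0.3328, 0.2333]
ee_rot: [[0.997, 0.079, -0.0], [0.079, -0.997, 0.0], [-0.0, -0.0, -1.0]]
wrist_force: [-0.2, -0.1, -0.4]
gripper_width: 0.196
t 68.45 tcp [ 0.478  -0.3328  0.2333] F [-0.4072  0.4636 -0.7385] w 0.19576434263394787 j [-18.9232  16.2442  -1.2787  -0.0004 -72.5065 113.6996]
delta in current tool frame [ 0.155  -0.6518 -0.0066] | 0.67 rotvec tool [-0.0002  0.0005  0.0101] deg 0.6
delta world [0.1002 0.6625 0.0067] ; delta in TARGET tool frame [ 0.1484 -0.6533 -0.0067]
```

View pics/t39c.png

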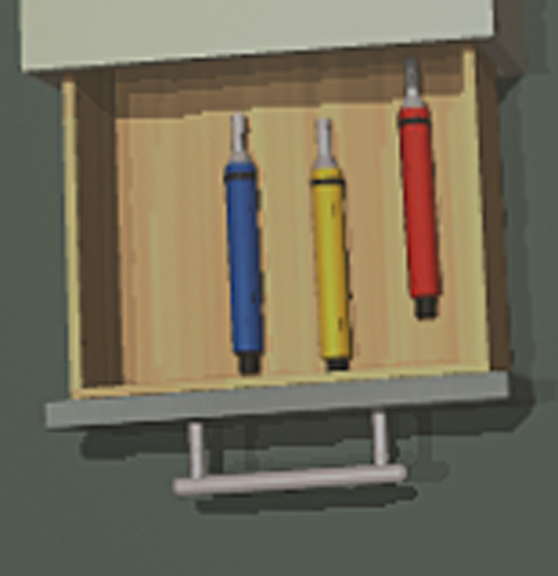

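```bash
python3 -m crank '[{"linear":[0.0129,-0.0546,-0.0005],"delta_rot":[0,0,0],"gripper":0},{"linear":[0.0129,-0.0546,-0.0005],"delta_rot":[0,0,0],"gripper":0},{"linear":[0.0129,-0.0546,-0.0005],"delta_rot":[0,0,0],"gripper":0},{"linear":[0.0129,-0.0546,-0.0005],"delta_rot":[0,0,0],"gripper":0},{"linear":[0.0129,-0.0546,-0.0005],"delta_rot":[0,0,0],"gripper":0},{"linear":[0.0129,-0.0546,-0.0005],"delta_rot":[0,0,0],"gripper":0},{"linear":[0.0129,-0.0546,-0.0005],"delta_rot":[0,0,0],"gripper":0},{"linear":[0.0129,-0.0546,-0.0005],"delta_rot":[0,0,0],"gripper":0},{"linear":[0.0129,-0.0546,-0.0005],"delta_rot":[0,0,0],"gripper":0},{"linear":[0.0129,-0.0546,-0.0005],"delta_rot":[0,0,0],"gripper":0}]'
python3 -m crank '[{"linear":[0.0129,-0.0546,0],"delta_rot":[0,0,0],"gripper":0},{"linear":[0.0129,-0.0546,0],"delta_rot":[0,0,0.01],"gripper":0},{"linear":[0.02,0,0],"delta_rot":[0,0.1,0],"gripper":0},{"linear":[0,0,0],"delta_rot":[0,0.107,0],"gripper":0},{"linear":[0,0,0],"delta_rot":[0,0.107,0],"gripper":0},{"linear":[0,0,0],"delta_rot":[0,0,0],"gripper":0},{"linear":[0,0,0],"delta_rot":[0,0,0],"gripper":0}]'
python3 - <<'E'
from h import *
plan(lay(.074,18,18,.007,xp=.172),DY,18)
E
```

```text
time_s: 69.7
tcp_pos: [0.5665, 0.2227, 0.2381]
ee_rot: [[0.997, 0.071, -0.0], [0.071, -0.997, -0.001], [-0.0, 0.001, -1.0]]
wrist_force: [2.2, 0.7, 0.0]
gripper_width: 0.197
time_s: 70.58
tcp_pos: [0.605, 0.3334, 0.2392]
ee_rot: [[0.949, 0.062, 0.309], [0.059, -0.998, 0.02], [0.31, -0.0, -0.951]]
wrist_force: [0.3, 0.6, 0.8]
gripper_width: 0.193
t 70.575 tcp [0.605  0.3334 0.2392] F [0.2654 0.6208 0.7854] w 0.19295641725904294 j [ 48.1623  17.9152  -6.1949  15.6033 -53.8489  37.5041]
delta in current tool frame [-0.0033 -0.0026  0.1357] | 0.136 rotvec tool [ 0.0031 -0.0007 -0.0104] deg 0.6
delta world [ 0.0386  0.005  -0.1301] ; delta in TARGET tool frame [-0.0032 -0.0022  0.1357]
```

```bash
python3 -m crank '[{"linear":[-0.0005,-0.001,0.0226],"delta_rot":[0,0,-0.005],"gripper":0},{"linear":[-0.0005,-0.001,0.0226],"delta_rot":[0,0,-0.005],"gripper":0},{"linear":[-0.0005,-0.0006,0.0226],"delta_rot":[0,0,0],"gripper":0},{"linear":[-0.0005,0,0.0226],"delta_rot":[0,0,0],"gripper":0},{"linear":[-0.0005,0,0.0226],"delta_rot":[0,0,0],"gripper":0},{"linear":[-0.0005,0,0.0226],"delta_rot":[0,0,0],"gripper":0},{"linear":[0,0,0],"delta_rot":[0,0,0],"gripper":0},{"linear":[0,0,0],"delta_rot":[0,0,0],"gripper":0}]'
python3 -m crank '[{"linear":[-0.0006,0,0.0019],"delta_rot":[0,0,0],"gripper":0},{"linear":[0,0,0],"delta_rot":[0,0,0],"gripper":0}]'
python3 - <<'E'
from h import *
plan(lay(.074,18,18,.0,xp=.172),DY,18)
w=snap('wrist','w40')
E
```

```text
time_s: 71.58
tcp_pos: [0.6447, 0.3384, 0.1099]
ee_rot: [[0.948, 0.072, 0.311], [0.07, -0.997, 0.02], [0.311, 0.003, -0.95]]
wrist_force: [0.1, 0.3, -0.7]
gripper_width: 0.194
time_s: 71.82
tcp_pos: [0.6435, 0.338, 0.1076]
ee_rot: [[0.948, 0.073, 0.31], [0.071, -0.997, 0.019], [0.31, 0.003, -0.951]]
wrist_force: [-0.1, 0.6, 0.0]
gripper_width: 0.197
t 71.825 tcp [0.6435 0.338  0.1076] F [-0.0729  0.5824  0.0008] w 0.19687796101100177 j [ 45.4464  26.9442 -13.2184  19.7298 -37.8355  34.3996]
delta in current tool frame [-0.0015 -0.0005  0.0052] | 0.005 rotvec tool [ 0.0033 -0.0014  0.0009] deg 0.2
delta world [ 0.0002  0.0005 -0.0054] ; delta in TARGET tool frame [-0.0015 -0.0004  0.0052]
```

View pics/w40.png

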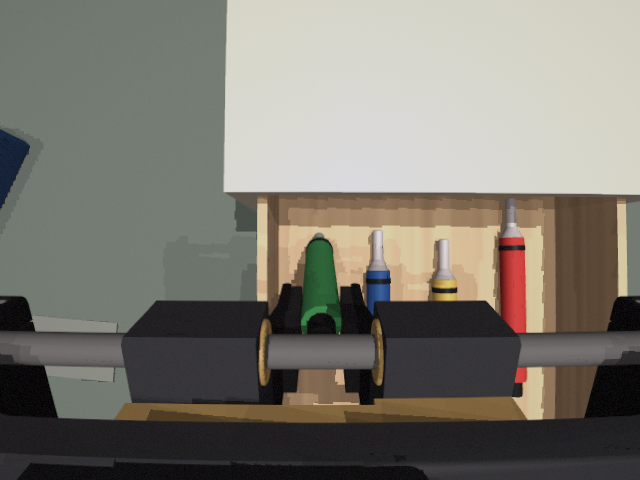

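```bash
python3 -m crank '[{"linear":[-0.0008,0,0.0024],"delta_rot":[0,0,0],"gripper":0},{"linear":[0,0,0],"delta_rot":[0,0,0],"gripper":0}]'
python3 -m crank '[{"linear":[-0.0006,0,0.0019],"delta_rot":[0,0,0],"gripper":0},{"linear":[0,0,0],"delta_rot":[0,0,0],"gripper":0}]'
python3 -m crank '[{"linear":[-0.0003,0,0.001],"delta_rot":[0,0,0],"gripper":0},{"linear":[0,0,0],"delta_rot":[0,0,0],"gripper":0}]'
python3 - <<'E'
from h import *
plan(lay(.074,18,18,.0,xp=.172),DY,18)
arc([18,27,36,45,54,62,69,75],[18,18,16,12,8,4,1,0],[.172,.172,.172,.172,.175,.179,.184,.188],.123,yd=.074,zf=.0225)
E
```

```text
time_s: 72.12
tcp_pos: [0.6432, 0.3378, 0.1042]
ee_rot: [[0.948, 0.073, 0.309], [0.071, -0.997, 0.019], [0.309, 0.004, -0.951]]
wrist_force: [0.2, 0.2, -0.2]
gripper_width: 0.196
time_s: 72.38
tcp_pos: [0.6439, 0.3381, 0.1032]
ee_rot: [[0.948, 0.073, 0.31], [0.071, -0.997, 0.02], [0.311, 0.003, -0.95]]
wrist_force: [-0.7, -0.3, 2.9]
gripper_width: 0.194
time_s: 72.62
tcp_pos: [0.6441, 0.3383, 0.1024]
ee_rot: [[0.948, 0.074, 0.311], [0.071, -0.997, 0.02], [0.311, 0.003, -0.95]]
wrist_force: [-0.9, 0.3, 5.2]
gripper_width: 0.197
t 72.625 tcp [0.6441 0.3383 0.1024] F [-0.8633  0.2524  5.1623] w 0.1973774244975814 j [ 45.4001  27.2563 -13.6635  20.122  -37.0558  33.9974]
delta in current tool frame [-0.0005 -0.0003  0.0001] | 0.001 rotvec tool [ 0.0029 -0.0025  0.0013] deg 0.2
delta world [-0.0004  0.0002 -0.0002] ; delta in TARGET tool frame [-0.0005 -0.0003  0.0001]
27 18 HALF lin x,z -0.0096 0.0008 HALF rot y 0.0 tcp [0.6259 0.3372 0.0953]
36 16 HALF lin x,z -0.0101 0.0022 HALF rot y -0.0175 tcp [0.6082 0.3359 0.0848]
45 12 HALF lin x,z -0.0101 0.004 HALF rot y -0.0349 tcp [0.5909 0.3346 0.0716]
54 8 HALF lin x,z -0.0075 0.0061 HALF rot y -0.0349 tcp [0.5787 0.3337 0.0565]
62 4 HALF lin x,z -0.0049 0.0068 HALF rot y -0.0349 tcp [0.571  0.3332 0.0416]
69 1 HALF lin x,z -0.0021 0.0067 HALF rot y -0.0262 tcp [0.5677 0.3329 0.0279]
75 0 HALF lin x,z -0.0004 0.0061 HALF rot y -0.0087 tcp [0.5671 0.3329 0.0156]
```

```bash
python3 -m crank '[{"linear":[-0.0096,0,0.0006],"delta_rot":[0,0,0],"gripper":0},{"linear":[-0.0096,0,0.0008],"delta_rot":[0,0,0],"gripper":0},{"linear":[-0.01,0,0.0022],"delta_rot":[0,-0.0175,0],"gripper":0},{"linear":[-0.01,0,0.0022],"delta_rot":[0,-0.0175,0],"gripper":0},{"linear":[-0.01,0,0.004],"delta_rot":[0,-0.035,0],"gripper":0},{"linear":[-0.01,0,0.004],"delta_rot":[0,-0.035,0],"gripper":0},{"linear":[0,0,0],"delta_rot":[0,0,0],"gripper":0}]'
python3 - <<'E'
from h import *
plan(lay(.074,45,12,xp=.172,zf=.0225),DY,12)
w=snap('wrist','w41')
E
```

```text
time_s: 73.5
tcp_pos: [0.5903, 0.3339, 0.0699]
ee_rot: [[0.976, 0.073, 0.207], [0.072, -0.997, 0.011], [0.207, 0.005, -0.978]]
wrist_force: [0.5, 1.1, 1.8]
gripper_width: 0.198
t 73.5 tcp [0.5903 0.3339 0.0699] F [0.4501 1.0904 1.7675] w 0.19841496330125577 j [ 47.0905  27.3382 -14.9623  13.0061 -39.8075  37.6736]
delta in current tool frame [ 0.001  -0.0007 -0.0016] | 0.002 rotvec tool [0.0046 0.0012 0.0005] deg 0.3
delta world [0.0006 0.0008 0.0017] ; delta in TARGET tool frame [ 0.001  -0.0007 -0.0016]
```

View pics/w41.png

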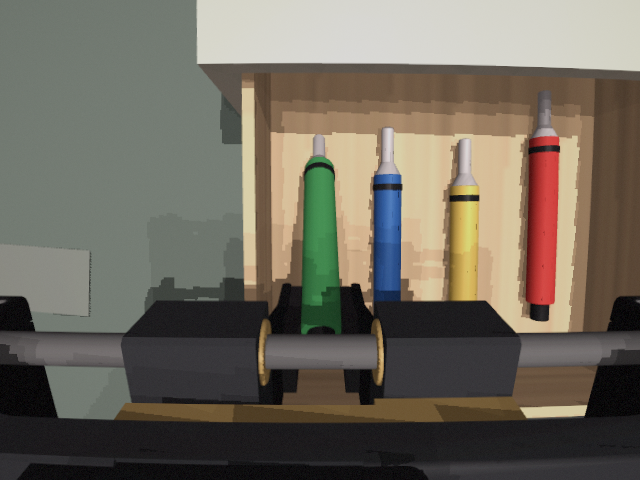

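```bash
python3 -m crank '[{"linear":[-0.007,0,0.0057],"delta_rot":[0,-0.035,0],"gripper":0},{"linear":[-0.007,0,0.0057],"delta_rot":[0,-0.035,0],"gripper":0},{"linear":[-0.0046,0,0.0066],"delta_rot":[0,-0.035,0],"gripper":0},{"linear":[-0.0046,0,0.0066],"delta_rot":[0,-0.035,0],"gripper":0},{"linear":[-0.002,0,0.005],"delta_rot":[0,-0.026,0],"gripper":0},{"linear":[-0.002,0,0.004],"delta_rot":[0,-0.026,0],"gripper":0},{"linear":[0,0,0],"delta_rot":[0,0,0],"gripper":0}]'
python3 - <<'E'
from h import *
plan(lay(.074,69,0,xp=.184,zf=.0225),DY,0)
w=snap('wrist','w42')
E
```

```text
time_s: 74.42
tcp_pos: [0.5685, 0.3317, 0.0329]
ee_rot: [[0.997, 0.072, 0.017], [0.072, -0.997, -0.003], [0.017, 0.005, -1.0]]
wrist_force: [-0.3, -0.1, 1.2]
gripper_width: 0.201
t 74.425 tcp [0.5685 0.3317 0.0329] F [-0.3356 -0.0917  1.2141] w 0.20104910692297503 j [ 44.7568  32.4547  -6.3179   1.0843 -50.6677  48.7094]
delta in current tool frame [-0.0015 -0.0013  0.005 ] | 0.005 rotvec tool [ 0.0047 -0.017  -0.0009] deg 1.0
delta world [-0.0015  0.0012 -0.005 ] ; delta in TARGET tool frame [-0.0014 -0.0013  0.005 ]
```

View pics/w42.png

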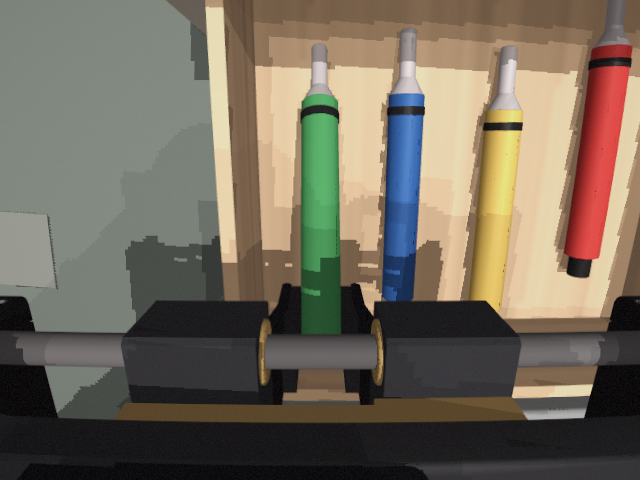

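```bash
python3 -m crank '[{"linear":[0.0005,0,0.004],"delta_rot":[0,-0.009,0],"gripper":0},{"linear":[0.0005,0,0.003],"delta_rot":[0,-0.008,0],"gripper":0},{"linear":[0,0,0],"delta_rot":[0,0,0],"gripper":0},{"linear":[0,0,0],"delta_rot":[0,0,0],"gripper":28},{"linear":[0,0,0],"delta_rot":[0,0,0],"gripper":28},{"linear":[0,0,0],"delta_rot":[0,0,0],"gripper":28},{"linear":[0,0,0],"delta_rot":[0,0,0],"gripper":28}]'
python3 -m crank '[{"linear":[0,0,-0.03],"delta_rot":[0,0,0],"gripper":28},{"linear":[0,0,-0.06],"delta_rot":[0,0,0],"gripper":28},{"linear":[0,0,-0.06],"delta_rot":[0,0,0],"gripper":0},{"linear":[0,0,-0.05],"delta_rot":[0,0,0],"gripper":0},{"linear":[0,0,0],"delta_rot":[0,0,0],"gripper":0}]'
python3 - <<'E'
from h import *
w=snap('wrist','w43')
plan(D(-.1,0,.24),DY)
E
```

```text
time_s: 75.35
tcp_pos: [0.5693, 0.3319, 0.0265]
ee_rot: [[0.997, 0.073, 0.001], [0.073, -0.997, -0.004], [0.001, 0.004, -1.0]]
wrist_force: [0.8, 1.1, -0.6]
gripper_width: 0.277
time_s: 75.97
tcp_pos: [0.5713, 0.3343, 0.2327]
ee_rot: [[0.997, 0.073, 0.01], [0.073, -0.997, 0.003], [0.01, -0.002, -1.0]]
wrist_force: [-0.3, 0.2, -0.2]
gripper_width: 0.042
t 76.025 tcp [0.5697 0.3335 0.2291] F [-0.4754  0.4685 -0.4755] w 0.02744290867201385 j [ 44.4577  24.0893   9.6643   0.2095 -75.4056  49.6769]
delta in current tool frame [-0.1718  0.0745 -0.0116] | 0.188 rotvec tool [ 0.0008 -0.0045 -0.0002] deg 0.3
delta world [-0.166  -0.0868  0.0109] ; delta in TARGET tool frame [-0.1719  0.0744 -0.0109]
```

View pics/w43.png

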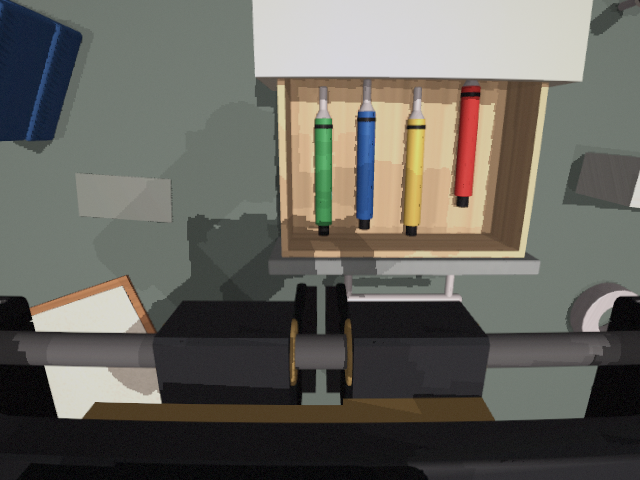

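All four pens are lying flat, side by side. Next I'll locate the handle and push it with the closed fingers.

```bash
python3 - <<'E'
from h import *
w=load('w43'); b=atz(w,403,298,.073); print('bar',b,(b-O)@ex,(b-O)@ey)
H=O+((b-O)@ex)*ex
plan(H-.05*ex+[0,0,.229],DY)
E
```

```text
bar [0.4916 0.2449 0.073 ] -0.012559574078426365 -0.008180149976653756
t 76.025 tcp [0.5697 0.3335 0.2291] F [-0.4754  0.4685 -0.4755] w 0.02744290867201385 j [ 44.4577  24.0893   9.6643   0.2095 -75.4056  49.6769]
delta in current tool frame [-0.1344  0.0744 -0.0004] | 0.154 rotvec tool [ 0.0008 -0.0045 -0.0002] deg 0.3
delta world [-0.1286 -0.0841 -0.0001] ; delta in TARGET tool frame [-0.1344  0.0744  0.0001]
```

```bash
python3 -m crank '[{"linear":[-0.0448,0.0248,0],"delta_rot":[0,0,0],"gripper":0},{"linear":[-0.0448,0.0248,0],"delta_rot":[0,0,0],"gripper":0},{"linear":[-0.0448,0.0248,0],"delta_rot":[0,0,0],"gripper":0},{"linear":[0,0,0.05],"delta_rot":[0,0,0],"gripper":0},{"linear":[0,0,0.05],"delta_rot":[0,0,0],"gripper":0},{"linear":[0,0,0],"delta_rot":[0,0,0],"gripper":0},{"linear":[0,0,0],"delta_rot":[0,0,0],"gripper":0}]'
python3 - <<'E'
from h import *
w=snap('wrist','w44'); t=snap('top','t44')
plan(D(-.0626,0,.038),DY)
E
```

```text
time_s: 76.9
tcp_pos: [0.4416, 0.2489, 0.1278]
ee_rot: [[0.997, 0.074, 0.002], [0.074, -0.997, -0.004], [0.002, 0.004, -1.0]]
wrist_force: [0.3, -0.2, 0.5]
gripper_width: 0.003
t 77.0 tcp [0.4419 0.2494 0.1286] F [ 1.0785  0.2182 -0.3026] w 0.006087725579119194 j [ 47.9672  13.6    -20.9277   0.2868 -55.4109  46.0804]
delta in current tool frame [-0.0012 -0.0002  0.0906] | 0.091 rotvec tool [ 0.0022 -0.0036  0.0002] deg 0.2
delta world [-0.0008 -0.     -0.0906] ; delta in TARGET tool frame [-0.0008 -0.      0.0906]
```

View pics/w44.png

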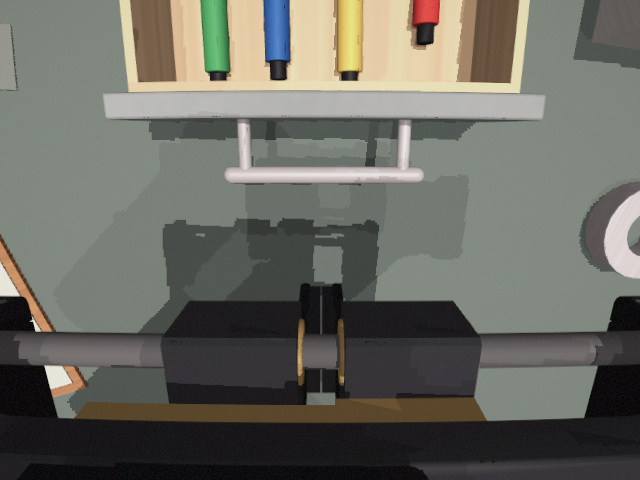

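View pics/t44.png

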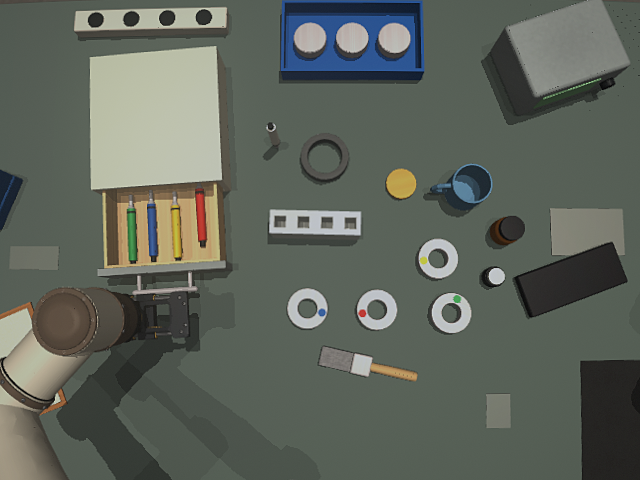

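```bash
python3 -m crank '[{"linear":[0,0,0.03],"delta_rot":[0,0,0],"gripper":0},{"linear":[0,0,0.03],"delta_rot":[0,0,0],"gripper":0},{"linear":[0,0,0.03],"delta_rot":[0,0,0],"gripper":0},{"linear":[0,0,0],"delta_rot":[0,0,0],"gripper":0},{"linear":[0.01,0,0],"delta_rot":[0,0,0],"gripper":0},{"linear":[0.01,0,0],"delta_rot":[0,0,0],"gripper":0},{"linear":[0.008,0,0],"delta_rot":[0,0,0],"gripper":0},{"linear":[0.008,0,0],"delta_rot":[0,0,0],"gripper":0},{"linear":[0.008,0,0],"delta_rot":[0,0,0],"gripper":0},{"linear":[0.008,0,0],"delta_rot":[0,0,0],"gripper":0}]'
python3 - <<'E'
from h import *
w=snap('wrist','w45'); plan(D(.1,0,.038),DY)
E
```

```text
time_s: 78.25
tcp_pos: [0.493, 0.2518, 0.0369]
ee_rot: [[0.997, 0.073, 0.001], [0.073, -0.997, -0.004], [0.0, 0.004, -1.0]]
wrist_force: [-1.1, 0.3, 1.4]
gripper_width: 0.005
t 78.3 tcp [0.4942 0.2521 0.0369] F [ 0.0817  0.3671 -0.3118] w 0.0038782426947630544 j [ 43.9292  24.1615 -20.629    0.3377 -45.2779  50.025 ]
delta in current tool frame [ 0.1095 -0.0012 -0.001 ] | 0.109 rotvec tool [ 0.004  -0.0018 -0.0001] deg 0.2
delta world [0.1091 0.0092 0.0011] ; delta in TARGET tool frame [ 0.1095 -0.0012 -0.0011]
```

View pics/w45.png

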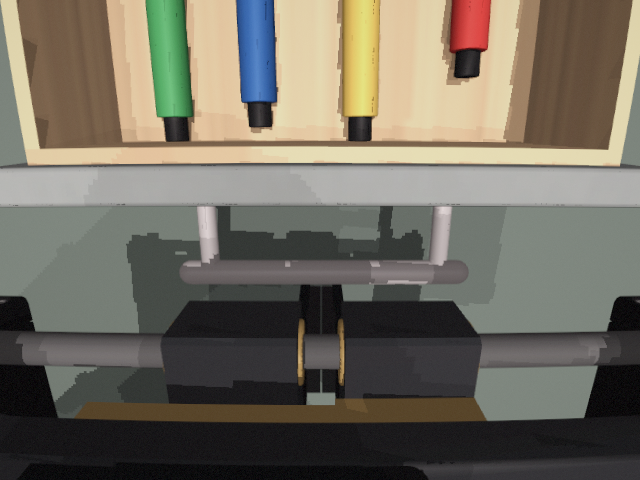

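```bash
python3 -m crank '[{"linear":[0.008,0,0],"delta_rot":[0,0,0],"gripper":0},{"linear":[0.008,0,0],"delta_rot":[0,0,0],"gripper":0},{"linear":[0.008,0,0],"delta_rot":[0,0,0],"gripper":0},{"linear":[0.008,0,0],"delta_rot":[0,0,0],"gripper":0},{"linear":[0.008,0,0],"delta_rot":[0,0,0],"gripper":0}]'
python3 - <<'E'
from h import *
w=snap('wrist','w46'); plan(D(.1,0,.038),DY); b=atz(w,325,271,.073); print('bar if at v271',b)
w=load('w45'); b=atz(w,325,271,.073); print('bar w45',b)
E
```

```text
time_s: 78.92
tcp_pos: [0.5329, 0.2546, 0.0366]
ee_rot: [[0.997, 0.073, 0.001], [0.073, -0.997, -0.005], [0.0, 0.005, -1.0]]
wrist_force: [-1.8, 0.1, 0.3]
gripper_width: 0.009
t 78.975 tcp [0.5342 0.255  0.0368] F [1.0216 1.2834 0.6082] w 0.005798152672046164 j [ 41.3291  27.1491 -15.2636   0.3353 -47.6369  52.6285]
delta in current tool frame [ 0.0693 -0.0013 -0.0011] | 0.069 rotvec tool [ 0.004  -0.0019 -0.0003] deg 0.3
delta world [0.0691 0.0063 0.0012] ; delta in TARGET tool frame [ 0.0693 -0.0013 -0.0012]
bar if at v271 [0.5495 0.254  0.073 ]
bar w45 [0.5095 0.2512 0.073 ]
```

View pics/w46.png

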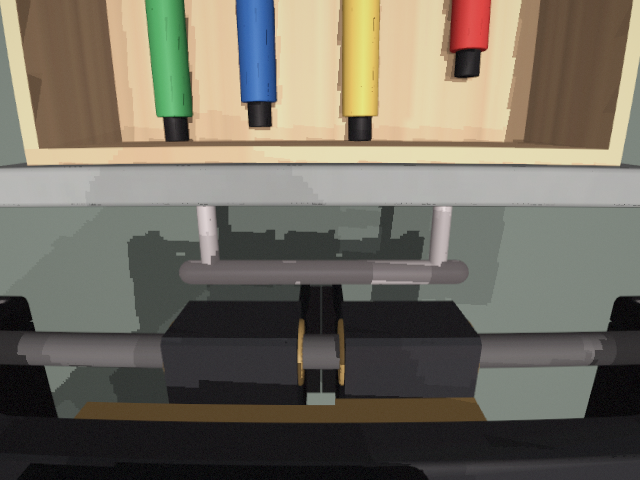

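```bash
python3 -m crank '[{"linear":[0.008,0,0],"delta_rot":[0,0,0],"gripper":0},{"linear":[0.008,0,0],"delta_rot":[0,0,0],"gripper":0},{"linear":[0.008,0,0],"delta_rot":[0,0,0],"gripper":0},{"linear":[0.008,0,0],"delta_rot":[0,0,0],"gripper":0},{"linear":[0.008,0,0],"delta_rot":[0,0,0],"gripper":0},{"linear":[0.008,0,0],"delta_rot":[0,0,0],"gripper":0},{"linear":[0.008,0,0],"delta_rot":[0,0,0],"gripper":0},{"linear":[0.008,0,0],"delta_rot":[0,0,0],"gripper":0},{"linear":[0.006,0,0],"delta_rot":[0,0,0],"gripper":0}]'
python3 -m crank '[{"linear":[0.003,0,0],"delta_rot":[0,0,0],"gripper":0},{"linear":[0.003,0,0],"delta_rot":[0,0,0],"gripper":0}]'
python3 -m crank '[{"linear":[0.003,0,0],"delta_rot":[0,0,0],"gripper":0},{"linear":[0.003,0,0],"delta_rot":[0,0,0],"gripper":0}]'
```

```text
time_s: 80.1
tcp_pos: [0.6029, 0.2598, 0.0368]
ee_rot: [[0.997, 0.073, 0.001], [0.073, -0.997, -0.004], [0.001, 0.004, -1.0]]
wrist_force: [-0.9, 0.2, -0.2]
gripper_width: 0.007
time_s: 80.35
tcp_pos: [0.6083, 0.2602, 0.0369]
ee_rot: [[0.997, 0.073, 0.001], [0.073, -0.997, -0.004], [0.0, 0.004, -1.0]]
wrist_force: [-1.8, 0.5, -1.0]
gripper_width: 0.006
time_s: 80.6
tcp_pos: [0.6143, 0.2607, 0.0368]
ee_rot: [[0.997, 0.073, 0.001], [0.073, -0.997, -0.004], [0.0, 0.004, -1.0]]
wrist_force: [-1.6, 0.3, -0.2]
gripper_width: 0.005
```

```bash
python3 -m crank '[{"linear":[0.003,0,0],"delta_rot":[0,0,0],"gripper":0},{"linear":[0.003,0,0],"delta_rot":[0,0,0],"gripper":0}]'
python3 -m crank '[{"linear":[0.003,0,0],"delta_rot":[0,0,0],"gripper":0},{"linear":[0.003,0,0],"delta_rot":[0,0,0],"gripper":0}]'
python3 -m crank '[{"linear":[0.002,0,0],"delta_rot":[0,0,0],"gripper":0},{"linear":[0.002,0,0],"delta_rot":[0,0,0],"gripper":0}]'
python3 - <<'E'
from h import *
snap('wrist','w47'); snap('top','t47')
E
```

```text
time_s: 80.85
tcp_pos: [0.6204, 0.2611, 0.0369]
ee_rot: [[0.997, 0.073, 0.001], [0.073, -0.997, -0.004], [0.001, 0.004, -1.0]]
wrist_force: [-1.4, -0.1, -0.6]
gripper_width: 0.004
time_s: 81.1
tcp_pos: [0.6264, 0.2616, 0.0369]
ee_rot: [[0.997, 0.073, 0.001], [0.073, -0.997, -0.004], [0.001, 0.004, -1.0]]
wrist_force: [-1.3, -0.9, -0.7]
gripper_width: 0.009
time_s: 81.35
tcp_pos: [0.6294, 0.2617, 0.0367]
ee_rot: [[0.997, 0.073, -0.001], [0.073, -0.997, -0.005], [-0.001, 0.005, -1.0]]
wrist_force: [-4.6, 1.1, 1.9]
gripper_width: 0.005
```

View pics/w47.png

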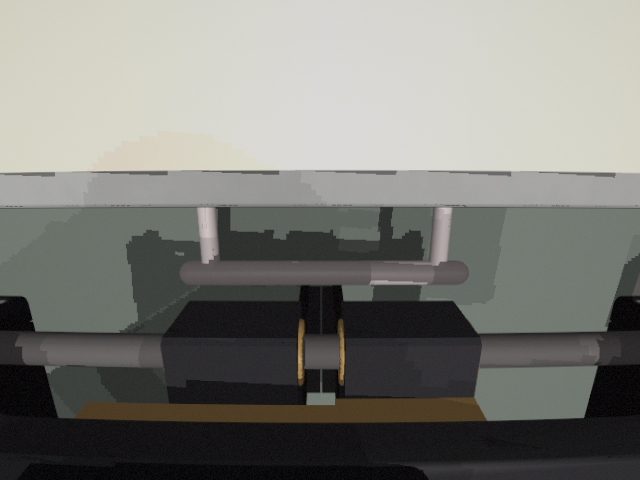

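The face is flush with the cabinet and the force is rising. I'll press a little more onto the stop, checking the force.

```bash
python3 -m crank '[{"linear":[0.001,0,0],"delta_rot":[0,0,0],"gripper":0},{"linear":[0,0,0],"delta_rot":[0,0,0],"gripper":0}]'
python3 -m crank '[{"linear":[0.001,0,0],"delta_rot":[0,0,0],"gripper":0},{"linear":[0,0,0],"delta_rot":[0,0,0],"gripper":0}]'
```

```text
time_s: 81.7
tcp_pos: [0.6295, 0.2617, 0.0368]
ee_rot: [[0.997, 0.073, -0.002], [0.073, -0.997, -0.005], [-0.003, 0.005, -1.0]]
wrist_force: [-6.3, 0.3, 2.6]
gripper_width: 0.003
time_s: 81.95
tcp_pos: [0.6296, 0.2616, 0.0367]
ee_rot: [[0.997, 0.073, -0.004], [0.073, -0.997, -0.006], [-0.004, 0.006, -1.0]]
wrist_force: [-7.5, 1.2, 5.1]
gripper_width: 0.002
```

The drawer is on its stop: the TCP stays at x=0.6295 while the force climbs to 7.5 N. Next I'll back off, lift and look.

```bash
python3 -m crank '[{"linear":[-0.005,0,0],"delta_rot":[0,0,0],"gripper":0},{"linear":[-0.015,0,0],"delta_rot":[0,0,0],"gripper":0},{"linear":[-0.03,0,0],"delta_rot":[0,0,0],"gripper":0},{"linear":[-0.03,0,-0.02],"delta_rot":[0,0,0],"gripper":0},{"linear":[-0.03,0,-0.05],"delta_rot":[0,0,0],"gripper":0},{"linear":[-0.03,0,-0.05],"delta_rot":[0,0,0],"gripper":0},{"linear":[0,0.05,-0.03],"delta_rot":[0,0,0],"gripper":0},{"linear":[0,0.05,0],"delta_rot":[0,0,0],"gripper":0},{"linear":[0,0.05,0],"delta_rot":[0,0,0],"gripper":0},{"linear":[0,0,0],"delta_rot":[0,0,0],"gripper":0}]'
python3 -m crank '[{"linear":[0,0,0],"delta_rot":[0,0,0],"gripper":0},{"linear":[0,0,0],"delta_rot":[0,0,0],"gripper":0}]'
python3 - <<'E'
from h import *
t=snap('top','t50'); s=snap('side','s50')
t0=load('top0')
a=lambda u,v:atz(t,u,v,.073)
cv2.imwrite('pics/t50c.png',cv2.resize(t['img'][150:260,80:240],None,fx=4.5,fy=4.5,interpolation=cv2.INTER_CUBIC))
print(r.sense()['time_s'],r.sense()['wrist_force'],r.sense()['tcp_pos'])
E
```

```text
time_s: 83.2
tcp_pos: [0.5044, 0.1005, 0.1884]
ee_rot: [[0.998, 0.069, 0.005], [0.069, -0.998, -0.003], [0.004, 0.004, -1.0]]
wrist_force: [0.2, 0.1, -0.6]
gripper_width: 0.005
time_s: 83.45
tcp_pos: [0.5039, 0.1038, 0.1875]
ee_rot: [[0.997, 0.074, 0.002], [0.074, -0.997, -0.004], [0.002, 0.004, -1.0]]
wrist_force: [-0.4, -0.8, -0.1]
gripper_width: 0.001
83.55 [0.5889 0.4299 0.4102] [0.5036 0.1038 0.1873]
```

View pics/t50.png

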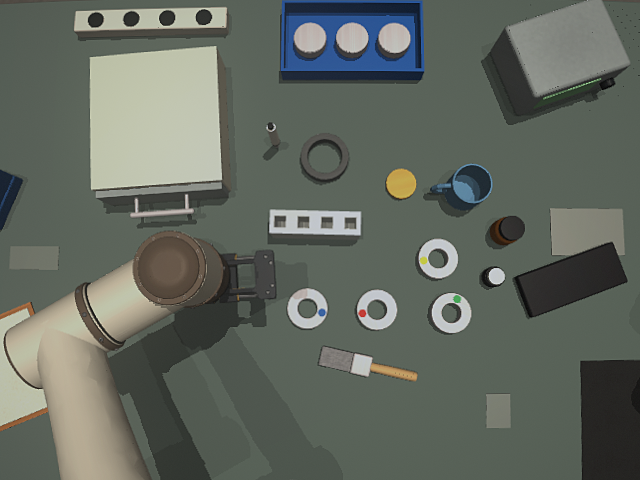

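View pics/t50c.png

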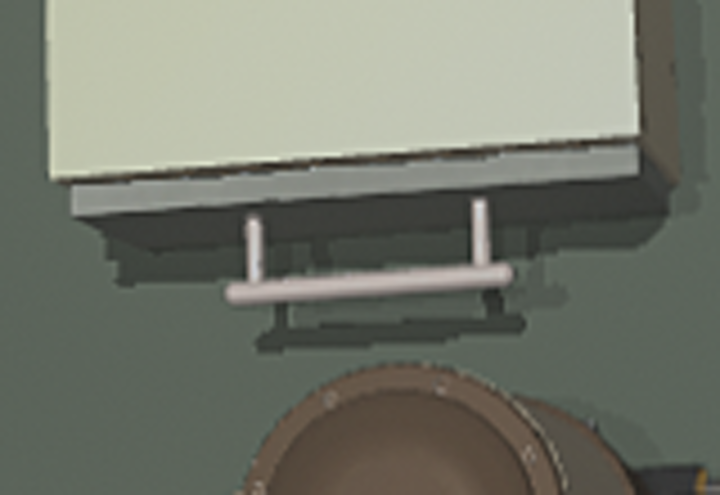

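View pics/s50.png

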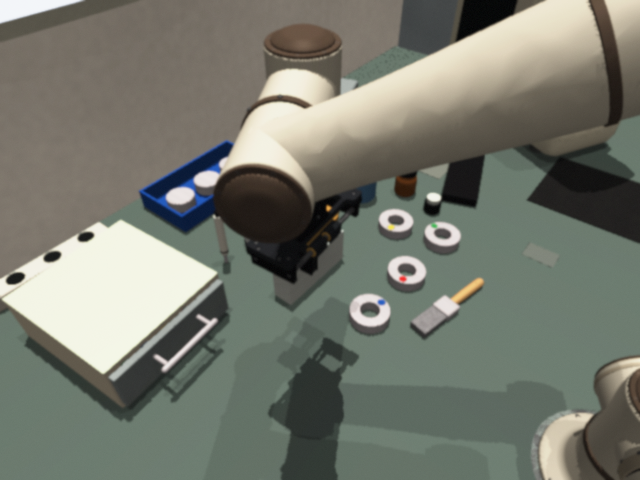

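```bash
python3 - <<'E'
from h import *
t=load('t50'); w=load('w47')
p=atz(t,80+370.5/4.5-.5,150+284.5/4.5-.5,.073); print('bar now',p,'at stop',atz(w,325,271,.073))
f=lambda u,v:(atz(t,80+(u+.5)/4.5-.5,150+(v+.5)/4.5-.5,.097)-O)@ex
print('face top inner edge vs cabinet front', f(80,184),f(635,148))
d=cv2.absdiff(load('top0')['img'],t['img']).max(2); 
for n,(x0,y0,x1,y1) in dict(jar=(485,210,528,250),disc=(382,165,420,203),mug=(428,160,495,213),loupe=(478,262,508,290),tray=(298,130,352,184)).items(): print(n,(d[y0:y1,x0:x1]>40).sum())
E
```

```text
bar now [0.6448 0.2609 0.073 ] at stop [0.6461 0.2611 0.073 ]
face top inner edge vs cabinet front 0.19128779455271977 0.18850568282626004
jar 0
disc 0
mug 0
loupe 0
tray 0
```

The drawer is home: the bar is where it was at the stop, to within the measuring error. The five bystanders have not moved and the robot is touching nothing. I'm handing the job in.

```bash
python3 -c "
from station import workorder
print(workorder.finish_job())"
```

```text
the job is handed in; nothing more can be done
None
```

The job is handed in. I touched all four pens to their own dots in order, laid them flat in the drawer and pushed the drawer home. `finish_job` gave no verdict, so everything below rests on my own readings and pictures.

- **Touches:** each pen was held upright and pressed for about a second. The wrist force read about 6 N for red, 5 N for yellow, 6 N for blue and 7.5 N for green. The wrist pictures showed each tip inside its dot; green was the furthest off, about 2 mm from the centre.
- **Drawer:** the last look inside showed all four pens flat, side by side. I then pushed the drawer until it stopped moving and the force rose to about 7.5 N. The handle bar afterwards measured x = 0.645 m, against 0.646 m at the stop.
- **Bench:** the areas of the top picture around the five bystanders show no change since the start, the robot touches nothing, and the clock stood at about 84 s.

**What went wrong or disagreed:**
- **Red pen:** its tip seems to have bumped the cabinet roof edge early on, with about a 3 N reading. Later it slipped out of the pads a few centimetres above the drawer floor, and it lay flat afterwards.
- **Drawer creep:** the drawer crept inward each time I laid a pen. My first attempt to pull it back missed the handle, so I drew it open using the blue pen against the inside of the front wall.
- **Finger ends:** the pictures suggested the real finger ends sit 2–3 cm above the stated tool point. I gripped the last two pens lower because of it.
- **Yellow ring:** it was moved 2–3 cm at some point after its touch, while the robot was elsewhere.

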